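# Nest channel offcuts in the sample tray and click the clamp shut

### The job

Swing the tray's clamp well open first, then stand every aluminium channel from the green mat on its end in the white tray as one interlocked row, starting up against the end by the clamp post: their backs alternately to one long side and the other, mouths facing, so that each channel has a leg inside its neighbour's mouth. When they are all in, turn the clamp back over the row until it clicks past its detent, and leave the discs, the bottle and the loupe where they are.

Things in the scene. Friction and masses are not known exactly. Their poses are not given: they have to be found in the camera images.
- rack: White tray, 134 x 274 mm, fixed. Origin: underside centre, on the bench; x across the tray (roughly away from the robot), y along it towards the clamp post. Inside 122 (x) by 262 mm (y), floor 6 mm above the origin, walls 6 mm thick, tops at 14 mm. Steel clamp post (40 mm diameter, top at 64 mm) outside the +y end at x 0, y +193 mm, spring block behind it, to y +254 mm, 72 mm tall.
- clamp (a joint): Angle of the swing clamp on the post, 0 to 1.57 rad. 0 = open, arm along the rack's +x beside the tray; grows clockwise seen from above to 1.55, arm along the rack's -y over the first channels. Spring detent: crest at about 1.3, past it the clamp snaps on to rest at 1.49 or more; about 0.25 N m gets over it either way. Elsewhere about 0.03 N m of friction; below 1.1 it stays where it is left.
- clamp_grip (a point): Middle of the clamp's black bar knob, on the post's axis, 96 mm above the bench. The bar is 50 mm long, 14 mm thick, from 72 to 114 mm above the bench, and runs along the clamp's arm (x of this frame points along the arm, z up).
- clamp_tip (a point): Tip of the clamp's arm, top face. The arm is a flat steel bar 125 mm long from the post's axis, 20 mm wide, 64 to 72 mm above the bench (rubber foot under its tip, down to 58 mm).
- ch0: Plain aluminium U-channel offcut standing on its cut end: 70 mm deep (x), 60 wide (y), 50 tall, walls 8 thick, 0.15 to 0.28 kg. Origin: underside, centre of the footprint. Back (web) at x -35 to -27; legs at y -30 to -22 and 22 to 30, running from it to the open mouth at x +35. Starts on the green mat (top 3 mm above the bench). May be absent.
- ch1: U-channel like ch0, same size and frame. May be absent.
- ch2: U-channel like ch0, same size and frame. May be absent.
- ch3: U-channel like ch0, same size and frame. May be absent.
- ch4: U-channel like ch0, same size and frame. May be absent.
- ch5: U-channel like ch0, same size and frame. May be absent.
- disc_sand: Sand-coloured coated sample disc, 90 mm diameter, 9 mm thick, lying on the bench beyond the work; origin underside centre. Leave alone.
- disc_grey: Grey coated sample disc, 90 mm diameter, 9 mm thick, as above. Leave alone.
- bottle: White bottle with green cap, 60 mm diameter, 95 mm tall; origin underside centre. Leave alone.
- loupe: Black loupe, 100 mm tall, in a white stand of 76 mm diameter; origin underside centre. Leave alone.
Things that resemble listed ones, but are neither listed nor needed, are in the scene too. Leave any pink, red or yellow look-alike of the ch2 alone.

How it is judged:
By the outcome, as a careful person would: the job done as asked, in the order asked, and still so for the second after the job is handed in, with the robot touching nothing.
Of ch0, ch1, ch2, ch3, ch4, ch5 only 4 to 6 are there at a start; the rules pass over those that are not, and their reading is None.
At some moment in a run one of ch0, ch1, ch2, ch3, ch4, ch5 may be knocked a few centimetres aside while the robot is not near it.
It also fails if it takes over 210 s, if anything falls off the work surface, if the arm or the gripper's body presses on something with over 40 N, if the wrist force passes 120 N, or if a joint passes its speed limit or range.

### The arm

A 7-joint arm with a two-finger parallel gripper is mounted at the origin on the work surface. World frame = base frame: x ahead of the robot, y to its left, z up, the work surface at z = 0. Lengths are in m, angles in rad, forces in N, time in s.
With the tool pointing down it reaches from about 0.425 to 0.95 m from the base axis. Payload 4.7 kg.
Tool frame: the origin (TCP) lies at the very end of the fingers, on their centre line; the grasp point (between the pads) lies 19 mm behind it; z points along the fingers, y is the direction in which the jaws open and shut (so a half turn about z gives the same grasp; the last joint's range is limited). The gripper opens to 87 mm and grips with 3 to 60 N. Pads are 19 mm wide; open, the fingers measure 117 mm over their backs; the gripper's body (75 mm by 190 mm) begins 51 mm behind the grasp point.
Start: joints at [-1.204, 0.469, -0.049, 1.532, 0.024, 1.141, -0.082], TCP at [0.26, 0.623, 0.223] pointing down, gripper open.
Joint ranges: [-2.59, 2.59], [-0.33, 1.99], [-1.39, 1.29], [0.1, 2.45], [-1.04, 4.18], [0.21, 1.99], [-2.66, 2.66]. Speed limits (rad/s): [2.57, 2.57, 3.14, 3.14, 3.14, 3.14, 3.14].

### API

Orientations are given as a rotation vector (axis times angle).
In Python, from cell import ctrl, cams, finder gives the robot as it stands.
- The arm moves only by the tool carry_out, never from a script. Its argument "series" is a list of rows, each an object of numbers: "gripper": the gripper's target within -1 to 1 (fully open at 1, half-way at 0, shut at -1); "tx", "ty", "tz": the shift along the tool's x, y, z in cm; "wx", "wy", "wz": the turn, a rotation vector about the tool's x, y, z in degrees. In form: [{"gripper": .., "tx": .., "ty": .., "tz": .., "wx": .., "wy": .., "wz": ..}, ...]. A call has 1 to 8 rows; each row shifts and turns the commanded pose from where the row before left it, along the tool's axes as they then stand; what a row does not reach is not made up. A row lasts 1/12 s, in which the tool goes at most 41.7 mm and 7.16 degrees, less where a joint would pass 70% of its speed; a pose out of reach is approached as far as the arm can. A call with a gripper value outside its range is refused whole. The fingers move at their own pace and stop on an object; "force" is the grip in N (left out, the last holds). Time passes only in rows, so rows that do not move let the fingers close. It gives the time, the measured TCP pose, the force and the opening at its end, in the units of the state.
- ctrl.observe(): the state, without advancing time (a new reading comes with each control period).
- cams.snapshot(name): name is "side" or "top" or "wrist"; returns a dict with "image" (384x512x3 uint8, blue, green, red), "mtx" (3x3 intrinsics, pixels), "rvec" (rotation vector, rad) and "tvec" (3), from world to camera coordinates, as OpenCV has them; the wrist camera has in their place "hand_eye" (4x4, takes a point from camera to tool coordinates, whose origin is the TCP and whose axes are the flange's). Camera axes: x right, y down, z forward; pixel columns grow to the right and rows downward; lengths in m; the calibration is good to about 2 mm. A picture is of the moment at which its call begins: read the wrist's pose just before it. There is no depth.
- ctrl.hand_in(): hands the job in, once; it reports no verdict.
Trained networks look in a picture, given as the dict that the camera call returned (one of the last four; its "shot" number tells which), for a name from the list of things; names that differ only in an ending like _2 or _b are one class to them, and where a whole thing is asked for, a point or a joint stands for the part that bears it (a point fixed in the world has none). Each returns a list of dicts, best first, with "conf" (0 to 1); they miss things now and then, are a little off and sometimes report something else, mostly with a low value. They report only what shows in the picture. A call takes as long as a camera call. They do not tell look-alikes from the thing itself.
- finder.search_frame(picture, target): "centre" ([x, y, z] in m, in world coordinates, good to about 4 mm: the middle of the surface that is visible of it).
The state is a dict: "time": time; "q": joint angles; "joint_vel": joint speeds; "joint_efforts": joint torques, N m; "tcp_pos": TCP position; "tcp_rot": TCP orientation; "ft_force": force on the tool from outside, world axes, zero at the start; "ft_torque": the same for the moment, N m; "finger_gap": finger opening in m.
Only numpy, scipy, OpenCV 4.12 (cv2) and the standard library are available. Lean on these libraries where they do the work, as an engineer would, in place of code of your own. Each camera call takes 0.05 s, during which the arm holds its last target.

## Working session

There is one attempt and no reset: what is moved stays moved. The work goes in short steps, Python scripts to look and compute and a tool call to move; the robot and the scene stay as the last step left them, time stands still between calls to the robot, and variables do not carry over. Pictures are saved under pics/ and viewed, and the job is handed in when it is done.

Besides the shell and the picture viewer there is one more tool, called after "Emit:" as name([rows], argument=value, ...), one row to a line, values as JSON. carry_out: Moves the arm, as the interface text tells. Its arguments: {"type":"object","properties":{"series":{"type":"array","items":{"type":"object","properties":{"gripper":{"type":"number"},"tx":{"type":"number"},"ty":{"type":"number"},"tz":{"type":"number"},"wx":{"type":"number"},"wy":{"type":"number"},"wz":{"type":"number"}}}},"force":{"type":"number"}},"required":["series"]}

```bash
ls; mkdir -p pics
python3 - <<'E'
from cell import ctrl,cams,finder
import cv2
print(ctrl.observe())
for n in ("side","top","wrist"):
    s=cams.snapshot(n); cv2.imwrite(f"pics/a_{n}.png",s["image"])
    print(n,{k:v for k,v in s.items() if k!="image"})
E
```

```text
pics
{'time': 0.0, 'q': array([-1.20387441,  0.46944683, -0.04858453,  1.5337012 ,  0.02413537,
        1.14102026, -0.08229128]), 'joint_vel': array([-0.00074787,  0.00059625, -0.00022992, -0.00083195, -0.00062665,
        0.00071   , -0.00232074]), 'joint_efforts': array([ 4.67551017e-04, -5.07985640e+01, -8.04259186e-02, -2.36162996e+01,
       -6.13218360e-02,  3.79662565e-02,  1.93852015e-04]), 'tcp_pos': array([0.26002828, 0.62224171, 0.22149272]), 'tcp_rot': array([-0.6175782 , -3.08000396,  0.00309245]), 'ft_force': array([-0.04542872,  0.09419827, -0.47469277]), 'ft_torque': array([ 0.02828739,  0.02778954, -0.01216507]), 'finger_gap': 0.08713209806666482}
side {'mtx': array([[392.58535721,   0.        , 259.4486194 ],
       [  0.        , 392.58535721, 190.95096645],
       [  0.        ,   0.        ,   1.        ]]), 'rvec': array([ 2.22724787, -0.76425241,  0.35012598]), 'tvec': array([-0.37387583,  0.28045984,  1.12170023]), 'shot': 1}
top {'mtx': array([[438.46139129,   0.        , 252.46256922],
       [  0.        , 438.46139129, 191.53214681],
       [  0.        ,   0.        ,   1.        ]]), 'rvec': array([ 2.17762281, -2.17548927,  0.06639228]), 'tvec': array([0.03764231, 0.49900925, 1.26823111]), 'shot': 2}
wrist {'mtx': array([[269.38843792,   0.        , 256.32077763],
       [  0.        , 269.38843792, 191.94256641],
       [  0.        ,   0.        ,   1.        ]]), 'hand_eye': array([[ 1.22881534e-03, -9.69210237e-01, -2.46231611e-01,
         6.65506359e-02],
       [ 9.99998982e-01,  1.36946677e-03, -3.99977578e-04,
         1.01374990e-05],
       [ 7.24868373e-04, -2.46230869e-01,  9.69210934e-01,
        -1.62091483e-01],
       [ 0.00000000e+00,  0.00000000e+00,  0.00000000e+00,
         1.00000000e+00]]), 'shot': 3}
```

View pics/a_top.png

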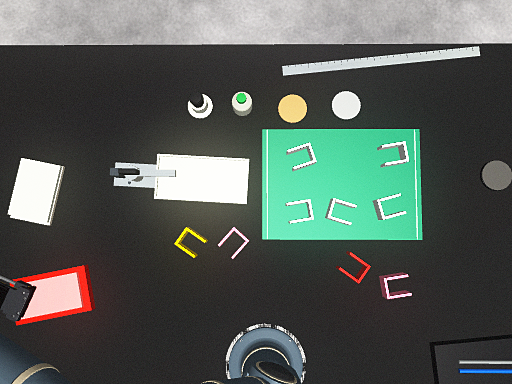

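View pics/a_side.png

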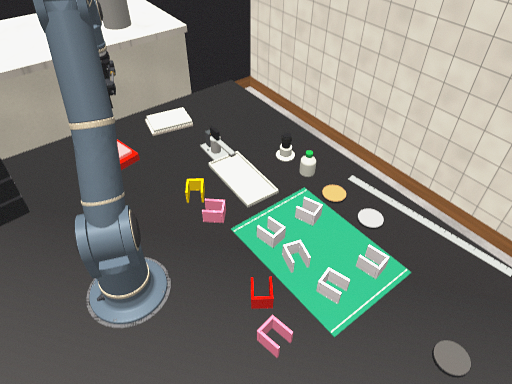

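View pics/a_wrist.png

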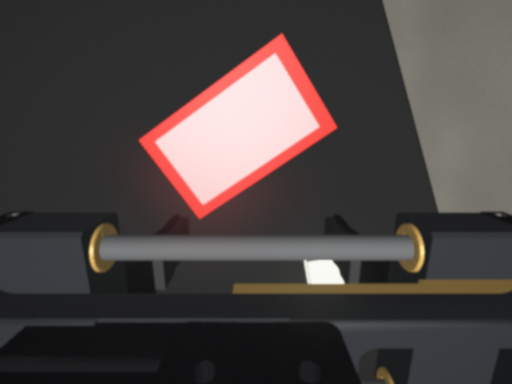

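```bash
cat > h.py <<'E'
import numpy as np,cv2
from cell import ctrl,cams,finder
from scipy.spatial.transform import Rotation as R
def proj(s,P):
    return cv2.projectPoints(np.asarray(P,float).reshape(-1,1,3),s["rvec"],s["tvec"],s["mtx"],None)[0].reshape(-1,2)
def ray(s,uv,z):
    Rm=cv2.Rodrigues(s["rvec"])[0]; c=-Rm.T@s["tvec"]
    d=Rm.T@np.linalg.inv(s["mtx"])@np.array([uv[0],uv[1],1.]); return c+d*(z-c[2])/d[2]
def save(img,name,box=None,k=1):
    if box: img=img[box[1]:box[3],box[0]:box[2]]
    cv2.imwrite(f"pics/{name}.png",cv2.resize(img,None,fx=k,fy=k,interpolation=cv2.INTER_CUBIC))
E
python3 - <<'E'
from h import *
t=cams.snapshot("top"); sd=cams.snapshot("side")
for s in (t,sd):
  Rm=cv2.Rodrigues(s["rvec"])[0]; print("cam",(-Rm.T@s["tvec"]).round(3))
for n in ["ch0","rack","clamp","clamp_grip","clamp_tip"]:
  for nm,s in (("top",t),("side",sd)):
    for d in finder.search_frame(s,n)[:9]: print(n,nm,np.round(d["centre"],4),round(d["conf"],2))
save(t["image"],"b_mat",(255,120,430,245),4); save(t["image"],"b_rack",(100,90,260,270),3.3)
save(sd["image"],"b_side",(190,110,420,350),2.5)
E
```

```text
cam [0.403 0.02  1.302]
cam [-0.104 -0.711  0.98 ]
ch0 top [ 0.2239 -0.3568  0.0488] 0.72
ch0 top [ 0.6171 -0.3872  0.0521] 0.69
ch0 top [ 0.6137 -0.112   0.0524] 0.68
ch0 top [ 0.4471 -0.1127  0.0501] 0.68
ch0 top [0.3593 0.2239 0.0525] 0.59
ch0 top [ 0.448  -0.2011  0.0499] 0.55
ch0 top [ 0.2733 -0.2627  0.0502] 0.54
ch0 top [ 0.4481 -0.329   0.0548] 0.5
ch0 top [0.3614 0.0828 0.0543] 0.44
ch0 side [ 0.5962 -0.1078  0.0307] 0.97
ch0 side [ 0.5959 -0.3797  0.0383] 0.96
ch0 side [0.3486 0.0854 0.0363] 0.92
ch0 side [ 0.4345 -0.1106  0.039 ] 0.88
ch0 side [ 0.4381 -0.3529  0.0364] 0.82
ch0 side [0.3612 0.2308 0.0355] 0.79
ch0 side [ 0.4524 -0.2116  0.037 ] 0.78
ch0 side [ 0.2656 -0.2725  0.0434] 0.64
ch0 side [ 0.2267 -0.3652  0.0363] 0.57
rack top [0.5414 0.2251 0.0027] 0.87
rack top [0.5475 0.3446 0.0746] 0.63
rack side [0.5434 0.2162 0.0074] 0.71
clamp top [ 0.751  -0.0797  0.0047] 0.72
clamp top [0.545  0.3439 0.0729] 0.61
clamp side [0.5478 0.3596 0.0724] 0.57
clamp side [ 0.4352 -0.1123  0.039 ] 0.39
clamp_grip top [0.5497 0.3487 0.0707] 0.98
clamp_grip side [0.5446 0.3565 0.072 ] 0.79
clamp_tip top [0.5505 0.3451 0.0745] 0.57
clamp_tip side [0.5448 0.3541 0.0731] 0.58
```

View pics/b_mat.png

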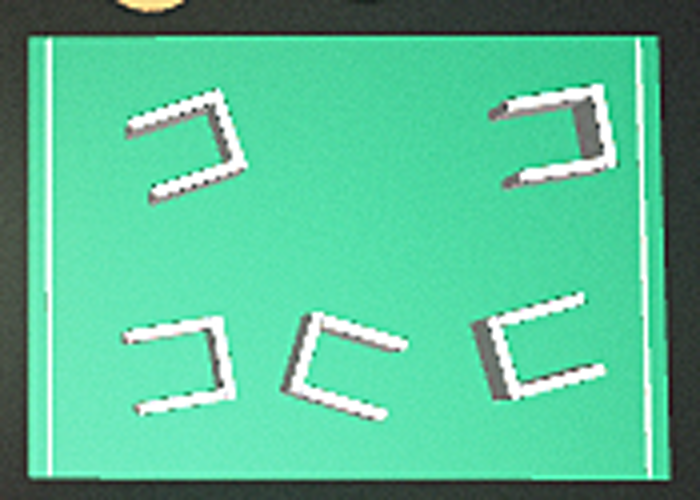

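View pics/b_rack.png

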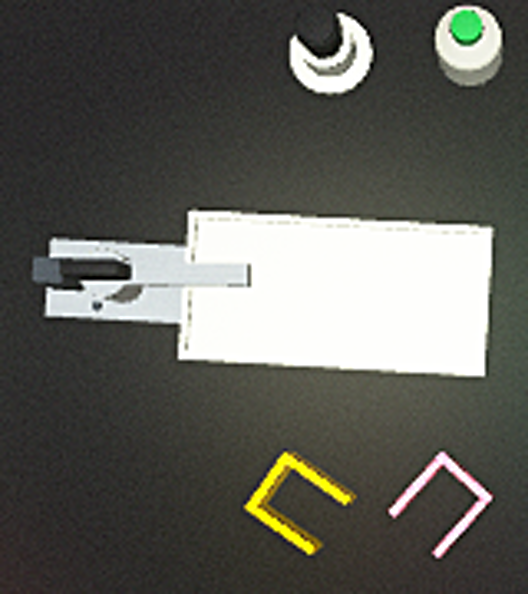

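View pics/b_side.png

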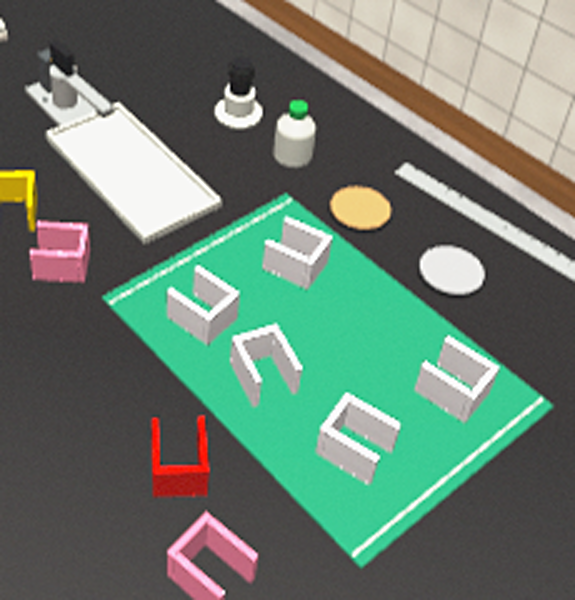

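```bash
cat >> h.py <<'E'
from scipy.optimize import minimize
U=np.array([[-35,-30],[35,-30],[35,-22],[-27,-22],[-27,22],[35,22],[35,30],[-35,30]])/1000.
def T2(p,pts):
    c,s_=np.cos(p[2]),np.sin(p[2]); return np.c_[pts[:,0]*c-pts[:,1]*s_+p[0],pts[:,0]*s_+pts[:,1]*c+p[1]]
def render(s,poly,z,box,K=8):
    q=proj(s,np.c_[poly,np.full(len(poly),z)])
    m=np.zeros(((box[3]-box[1])*K,(box[2]-box[0])*K),np.uint8)
    cv2.fillPoly(m,[np.round(((q+0.5-np.array(box[:2]))*K-0.5)*16).astype(int)],255,shift=4)
    return cv2.resize(m,None,fx=1/K,fy=1/K,interpolation=cv2.INTER_AREA).astype(float)/255
def fit(s,poly,z,p0,lo=150,hi=235,pad=8,yaws=None):
    w=s["image"].min(2).astype(float); w=np.clip((w-lo)/(hi-lo),0,1)
    q=proj(s,np.c_[T2(p0,poly*1.0),np.full(len(poly),z)]); 
    c=proj(s,[[p0[0],p0[1],z]])[0]; r=np.abs(q-c).max()*1.2+pad
    box=[int(c[0]-r),int(c[1]-r),int(c[0]+r)+1,int(c[1]+r)+1]
    box=[max(0,box[0]),max(0,box[1]),min(512,box[2]),min(384,box[3])]
    W=cv2.GaussianBlur(w[box[1]:box[3],box[0]:box[2]],(0,0),.5)
    f=lambda p,b: ((cv2.GaussianBlur(render(s,T2(p,poly),z,box),(0,0),b)-cv2.GaussianBlur(W,(0,0),b))**2).sum()
    best=None
    for y in (yaws if yaws is not None else [p0[2]]):
        p=np.array([p0[0],p0[1],y])
        for b in (2.5,1.0,.5):
            sx=np.array([p+[0,0,0],p+[.006,0,0],p+[0,.006,0],p+[0,0,.12]])
            o=minimize(lambda v:f(v,b),p,method="Nelder-Mead",options=dict(initial_simplex=sx,xatol=1e-4,fatol=1e-4)); p=o.x
        if best is None or o.fun<best[1]: best=(p,o.fun)
    return best
def channels(s,c0s,z=.053):
    out=[]
    for c in c0s:
        p,e=fit(s,U,z,[c[0],c[1],0],yaws=np.arange(-np.pi,np.pi,np.pi/4)); p[2]=(p[2]+np.pi)%(2*np.pi)-np.pi
        out.append((p,e))
    return out
def overlay(s,img,poly,z,col):
    q=proj(s,np.c_[poly,np.full(len(poly),z)]); cv2.polylines(img,[np.round((q+.5)*16*1-8).astype(int)],True,col,1,cv2.LINE_AA,4)
E
python3 - <<'E'
from h import *
t=cams.snapshot("top")
c0=[(.617,-.387),(.614,-.112),(.447,-.113),(.448,-.201),(.448,-.329)]
big=t["image"].copy()
for p,e in channels(t,c0):
    print(p.round(4),np.degrees(p[2]).round(1),round(e,2)); overlay(t,big,T2(p,U),.053,(0,0,255))
rk=np.array([[-67,-137],[67,-137],[67,137],[-67,137]])/1000.
p,e=fit(t,rk,.014,[.541,.225,-.05],lo=120,hi=230); print("rack",p.round(4),np.degrees(p[2]),e)
overlay(t,big,T2(p,rk),.014,(0,0,255))
print("post",T2(p,np.array([[0,.193]])))
save(big,"c",(140,120,430,245),2.7)
print(R.from_rotvec(ctrl.observe()["tcp_rot"]).as_matrix().round(3))
# tip edges of clamp
t0=ray(t,[100+249/3.3,90+263/3.3],.072);t1=ray(t,[100+247/3.3,90+287/3.3],.072);print(t0,t1)
E
```

```text
[ 0.608  -0.3702  1.7367] 99.5 26.17
[ 0.6008 -0.103   1.8964] 108.7 1.36
[ 0.4418 -0.0968  1.7407] 99.7 3.68
[ 0.441  -0.2159 -1.8768] -107.5 3.2
[ 0.455  -0.3565 -1.3061] -74.8 2.08
rack [ 0.5388  0.1907 -0.0574] -3.291090297793808 563.9551970636228
post [[0.54989232 0.38338057]]
[[-0.923  0.386  0.   ]
 [ 0.386  0.923  0.   ]
 [ 0.     0.    -1.   ]]
[0.55689988 0.25557861 0.072     ] [0.53619531 0.25699335 0.072     ]
```

View pics/c.png

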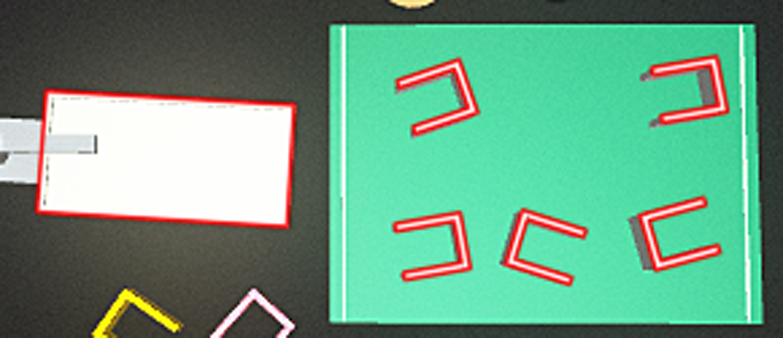

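```bash
cat >> h.py <<'E'
import json
def state():
    o=ctrl.observe(); M=R.from_rotvec(o["tcp_rot"]).as_matrix()
    return o,o["tcp_pos"],M,np.degrees(np.arctan2(M[1,1],M[0,1]))
def plan(pos,yaz=None,n=None,straight=True):
    """rows from the measured pose to TCP pos with tool y azimuth yaz (deg), tool kept vertical"""
    o,p,M,a0=state(); pos=np.asarray(pos,float)
    da=0 if yaz is None else (yaz-a0+180)%360-180
    d=pos-p
    n=n or int(max(1,np.ceil(np.linalg.norm(d)/.038),np.ceil(abs(da)/6.6)))
    rows=[];acc=p.copy();a=a0
    for i in range(n):
        # shift in current tool axes (before turn)
        tgt=p+d*(i+1)/n; e=tgt-acc
        y=np.array([np.cos(np.radians(a)),np.sin(np.radians(a)),0]);x=np.array([-y[1],y[0],0])
        r=[round(100*e@x,2),round(100*e@y,2),round(-100*e[2],2)]
        w=round(-da/n,2)
        acc=acc+(r[0]*x+r[1]*y)/100-np.array([0,0,r[2]/100]); a-=w
        rows.append(dict(tx=r[0],ty=r[1],tz=r[2],**({"wz":w} if abs(w)>.05 else {})))
    print("t",round(o["time"],2),"at",p.round(4),"yaz",a0.round(2),"tilt",np.degrees(np.arccos(-M[2,2])).round(2),"q7",o["q"][6].round(2),"n",n)
    print(json.dumps(rows))
E
python3 - <<'E'
from h import *
plan([.550,.3834,.170],-1.5)
E
```

```text
t 0.8 at [0.2602 0.6229 0.2226] yaz 67.32 tilt 0.01 q7 -0.08 n 11
[{"tx": -3.27, "ty": -0.99, "tz": 0.48, "wz": 6.26}, {"tx": -3.36, "ty": -0.63, "tz": 0.48, "wz": 6.26}, {"tx": -3.41, "ty": -0.26, "tz": 0.47, "wz": 6.26}, {"tx": -3.41, "ty": 0.11, "tz": 0.48, "wz": 6.26}, {"tx": -3.39, "ty": 0.48, "tz": 0.48, "wz": 6.26}, {"tx": -3.31, "ty": 0.85, "tz": 0.48, "wz": 6.26}, {"tx": -3.19, "ty": 1.21, "tz": 0.48, "wz": 6.26}, {"tx": -3.05, "ty": 1.55, "tz": 0.48, "wz": 6.26}, {"tx": -2.86, "ty": 1.87, "tz": 0.47, "wz": 6.26}, {"tx": -2.64, "ty": 2.17, "tz": 0.48, "wz": 6.26}, {"tx": -2.39, "ty": 2.45, "tz": 0.48, "wz": 6.26}]
```

Emit:
carry_out([
  {"tx": -3.27,"ty": -0.99,"tz": 0.48,"wz": 6.26},
  {"tx": -3.36,"ty": -0.63,"tz": 0.48,"wz": 6.26},
  {"tx": -3.41,"ty": -0.26,"tz": 0.47,"wz": 6.26},
  {"tx": -3.41,"ty": 0.11,"tz": 0.48,"wz": 6.26},
  {"tx": -3.39,"ty": 0.48,"tz": 0.48,"wz": 6.26},
  {"tx": -3.31,"ty": 0.85,"tz": 0.48,"wz": 6.26},
  {"tx": -3.19,"ty": 1.21,"tz": 0.48,"wz": 6.26},
  {"tx": -3.05,"ty": 1.55,"tz": 0.48,"wz": 6.26},
], force=50)

```text
invalid input
```

Emit:
carry_out([
  {"tx": -2.86,"ty": 1.87,"tz": 0.47,"wz": 6.26},
  {"tx": -2.64,"ty": 2.17,"tz": 0.48,"wz": 6.26},
  {"tx": -2.39,"ty": 2.45,"tz": 0.48,"wz": 6.26},
  {},
])

```text
invalid input
```

```bash
cat >> h.py <<'E'
def wproj(s,P,o=None):
    o,p,M,a=state(); H=s["hand_eye"]
    tool=(np.asarray(P,float).reshape(-1,3)-p)@M; c=(tool-H[:3,3])@H[:3,:3]
    q=c@s["mtx"].T; return q[:,:2]/q[:,2:]
E
python3 - <<'E'
from h import *
plan([.550,.3834,.170],-1.5)
s=cams.snapshot("wrist"); im=s["image"].copy()
pc=np.array([.5499,.3834]); a=np.radians(-91.5); u=np.array([np.cos(a),np.sin(a)]); v=np.array([-u[1],u[0]])
B=[pc+u*.025*i+v*.007*j for i,j in((1,1),(1,-1),(-1,-1),(-1,1))]
q=wproj(s,[[*b,.114] for b in B]); print(q)
cv2.polylines(im,[np.round(q).astype(int)],True,(0,0,255),1)
A=[pc+u*i+v*.01*j for i,j in((.125,1),(.125,-1),(.03,-1),(.03,1))]
q=wproj(s,[[*b,.072] for b in A]); cv2.polylines(im,[np.round(q).astype(int)],True,(0,255,255),1)
save(im,"d1",None,1.5)
E
```

```text
t 0.8 at [0.2602 0.6229 0.2226] yaz 67.32 tilt 0.01 q7 -0.08 n 11
[{"tx": -3.27, "ty": -0.99, "tz": 0.48, "wz": 6.26}, {"tx": -3.36, "ty": -0.63, "tz": 0.48, "wz": 6.26}, {"tx": -3.41, "ty": -0.26, "tz": 0.47, "wz": 6.26}, {"tx": -3.41, "ty": 0.11, "tz": 0.48, "wz": 6.26}, {"tx": -3.39, "ty": 0.48, "tz": 0.48, "wz": 6.26}, {"tx": -3.31, "ty": 0.85, "tz": 0.48, "wz": 6.26}, {"tx": -3.19, "ty": 1.21, "tz": 0.48, "wz": 6.26}, {"tx": -3.05, "ty": 1.55, "tz": 0.48, "wz": 6.26}, {"tx": -2.86, "ty": 1.87, "tz": 0.47, "wz": 6.26}, {"tx": -2.64, "ty": 2.17, "tz": 0.48, "wz": 6.26}, {"tx": -2.39, "ty": 2.45, "tz": 0.48, "wz": 6.26}]
[[161.67248071 454.19599818]
 [157.15565098 447.21654663]
 [190.51001283 437.42331529]
 [194.789615   444.57346119]]
```

View pics/d1.png

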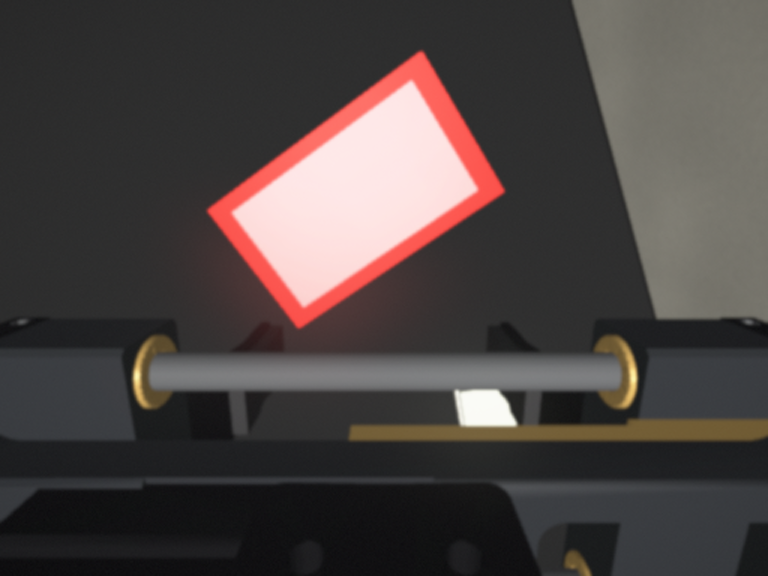

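Emit:
carry_out([
  {"gripper": 1,"tx": -3.27,"ty": -0.99,"tz": 0.48,"wx": 0,"wy": 0,"wz": 6.26},
  {"gripper": 1,"tx": -3.36,"ty": -0.63,"tz": 0.48,"wx": 0,"wy": 0,"wz": 6.26},
  {"gripper": 1,"tx": -3.41,"ty": -0.26,"tz": 0.47,"wx": 0,"wy": 0,"wz": 6.26},
  {"gripper": 1,"tx": -3.41,"ty": 0.11,"tz": 0.48,"wx": 0,"wy": 0,"wz": 6.26},
  {"gripper": 1,"tx": -3.39,"ty": 0.48,"tz": 0.48,"wx": 0,"wy": 0,"wz": 6.26},
  {"gripper": 1,"tx": -3.31,"ty": 0.85,"tz": 0.48,"wx": 0,"wy": 0,"wz": 6.26},
  {"gripper": 1,"tx": -3.19,"ty": 1.21,"tz": 0.48,"wx": 0,"wy": 0,"wz": 6.26},
  {"gripper": 1,"tx": -3.05,"ty": 1.55,"tz": 0.48,"wx": 0,"wy": 0,"wz": 6.26},
], force=50)

```text
time: 1.52
tcp_pos: [0.4721, 0.4477, 0.1843]
tcp_rot: [-1.87, -2.524, -0.001]
ft_force: [1.1, 0.7, 0.4]
finger_gap: 0.0873
```

Emit:
carry_out([
  {"gripper": 1,"tx": -2.86,"ty": 1.87,"tz": 0.47,"wx": 0,"wy": 0,"wz": 6.26},
  {"gripper": 1,"tx": -2.64,"ty": 2.17,"tz": 0.48,"wx": 0,"wy": 0,"wz": 6.26},
  {"gripper": 1,"tx": -2.39,"ty": 2.45,"tz": 0.48,"wx": 0,"wy": 0,"wz": 6.26},
  {"gripper": 1,"tx": 0,"ty": 0,"tz": 0,"wx": 0,"wy": 0,"wz": 0},
  {"gripper": 1,"tx": 0,"ty": 0,"tz": 0,"wx": 0,"wy": 0,"wz": 0},
])

```text
time: 1.93
tcp_pos: [0.552, 0.3806, 0.1696]
tcp_rot: [2.255, 2.185, -0.001]
ft_force: [-0.7, 0.7, -0.6]
finger_gap: 0.0868
```

Run:
```python
from h import *
plan([.550,.3834,.170],-1.5)
s=cams.snapshot("wrist"); im=s["image"].copy()
pc=np.array([.5499,.3834]); a=np.radians(-91.5); u=np.array([np.cos(a),np.sin(a)]); v=np.array([-u[1],u[0]])
B=[pc+u*.025*i+v*.007*j for i,j in((1,1),(1,-1),(-1,-1),(-1,1))]
q=wproj(s,[[*b,.114] for b in B]); print(q)
cv2.polylines(im,[np.round(q).astype(int)],True,(0,0,255),1)
A=[pc+u*i+v*.01*j for i,j in((.125,1),(.125,-1),(.03,-1),(.03,1))]
q=wproj(s,[[*b,.072] for b in A]); cv2.polylines(im,[np.round(q).astype(int)],True,(0,255,255),1)
save(im,"d2",None,1.5)
t=cams.snapshot("top"); sd=cams.snapshot("side")
save(t["image"],"d2t",(90,80,270,260),3); save(sd["image"],"d2s",(130,90,330,230),3)
```

```text
t 1.93 at [0.552  0.3806 0.1696] yaz -1.81 tilt 0.09 q7 -0.56 n 1
[{"tx": 0.28, "ty": -0.21, "tz": -0.04, "wz": -0.31}]
[[263.50046569 231.9884853 ]
 [247.35780184 231.98717607]
 [246.84666573 175.23703748]
 [263.88956446 175.23599196]]
```

View pics/d2.png

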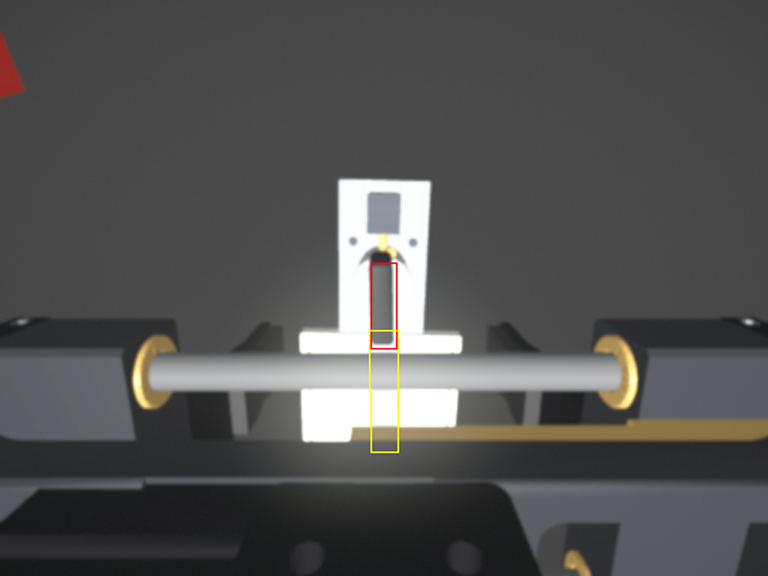

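View pics/d2s.png

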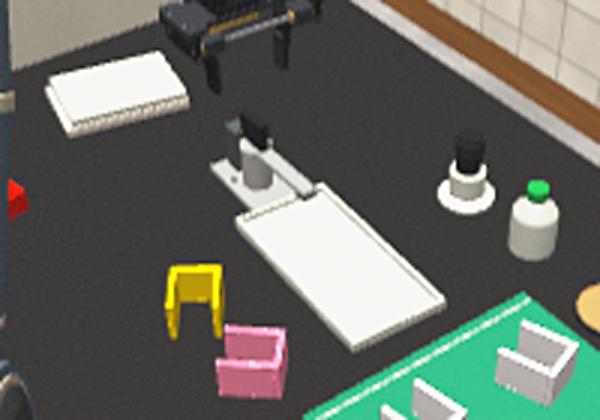

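Emit:
carry_out([
  {"gripper": 1,"tx": 0.28,"ty": -0.21,"tz": 2.2,"wx": 0,"wy": 0,"wz": -0.31},
  {"gripper": 1,"tx": 0,"ty": 0,"tz": 2.2,"wx": 0,"wy": 0,"wz": 0},
  {"gripper": 1,"tx": 0,"ty": 0,"tz": 2.2,"wx": 0,"wy": 0,"wz": 0},
  {"gripper": 1,"tx": 0,"ty": 0,"tz": 2.1,"wx": 0,"wy": 0,"wz": 0},
  {"gripper": 1,"tx": 0,"ty": 0,"tz": 0,"wx": 0,"wy": 0,"wz": 0},
  {"gripper": 1,"tx": 0,"ty": 0,"tz": 0,"wx": 0,"wy": 0,"wz": 0},
])

```text
time: 2.58
tcp_pos: [0.5464, 0.3873, 0.0823]
tcp_rot: [-2.241, -2.2, 0.003]
ft_force: [-0.6, 0.5, 1.6]
finger_gap: 0.0868
```

Run:
```python
from h import *
plan([.550,.3834,.082],-1.5)
```

```text
t 2.58 at [0.5464 0.3873 0.0823] yaz -1.08 tilt 0.13 q7 -0.54 n 1
[{"tx": -0.39, "ty": 0.37, "tz": 0.03, "wz": 0.42}]
```

Emit:
carry_out([
  {"gripper": 1,"tx": -0.28,"ty": 0.21,"tz": 0,"wx": 0,"wy": 0,"wz": 0.3},
  {"gripper": 1,"tx": 0,"ty": 0,"tz": 0,"wx": 0,"wy": 0,"wz": 0},
  {"gripper": 1,"tx": 0,"ty": 0,"tz": 0,"wx": 0,"wy": 0,"wz": 0},
  {"gripper": 1,"tx": 0,"ty": 0,"tz": 0,"wx": 0,"wy": 0,"wz": 0},
])

```text
time: 2.92
tcp_pos: [0.5507, 0.3837, 0.0843]
tcp_rot: [2.251, 2.191, 0.004]
ft_force: [0.6, 0.1, 0.4]
finger_gap: 0.0871
```

Run:
```python
from h import *
plan([.550,.3834,.082],-1.5)
```

```text
t 2.92 at [0.5507 0.3837 0.0843] yaz -1.53 tilt 0.13 q7 -0.54 n 1
[{"tx": -0.03, "ty": -0.07, "tz": 0.23}]
```

Emit:
carry_out([
  {"gripper": -1,"tx": 0,"ty": 0,"tz": 0,"wx": 0,"wy": 0,"wz": 0},
  {"gripper": -1,"tx": 0,"ty": 0,"tz": 0,"wx": 0,"wy": 0,"wz": 0},
  {"gripper": -1,"tx": 0,"ty": 0,"tz": 0,"wx": 0,"wy": 0,"wz": 0},
  {"gripper": -1,"tx": 0,"ty": 0,"tz": 0,"wx": 0,"wy": 0,"wz": 0},
  {"gripper": -1,"tx": 0,"ty": 0,"tz": 0,"wx": 0,"wy": 0,"wz": 0},
  {"gripper": -1,"tx": 0,"ty": 0,"tz": 0,"wx": 0,"wy": 0,"wz": 0},
  {"gripper": -1,"tx": 0,"ty": 0,"tz": 0,"wx": 0,"wy": 0,"wz": 0},
  {"gripper": -1,"tx": 0,"ty": 0,"tz": 0,"wx": 0,"wy": 0,"wz": 0},
], force=50)

```text
time: 3.58
tcp_pos: [0.5501, 0.3833, 0.0829]
tcp_rot: [-2.251, -2.192, 0.0]
ft_force: [0.6, -0.5, -0.2]
finger_gap: 0.0417
```

Emit:
carry_out([
  {"gripper": -1,"tx": 0,"ty": 0,"tz": 0,"wx": 0,"wy": 0,"wz": 0},
  {"gripper": -1,"tx": 0,"ty": 0,"tz": 0,"wx": 0,"wy": 0,"wz": 0},
  {"gripper": -1,"tx": 0,"ty": 0,"tz": 0,"wx": 0,"wy": 0,"wz": 0},
  {"gripper": -1,"tx": 0,"ty": 0,"tz": 0,"wx": 0,"wy": 0,"wz": 0},
  {"gripper": -1,"tx": 0,"ty": 0,"tz": 0,"wx": 0,"wy": 0,"wz": 0},
  {"gripper": -1,"tx": 0,"ty": 0,"tz": 0,"wx": 0,"wy": 0,"wz": 0},
])

```text
time: 4.08
tcp_pos: [0.5502, 0.3834, 0.0829]
tcp_rot: [2.251, 2.192, 0.0]
ft_force: [0.7, -0.4, -0.3]
finger_gap: 0.0137
```

Gripped the 14 mm bar cleanly, no side force. Now swing counter-clockwise.

Emit:
carry_out([
  {"gripper": -1,"tx": 0,"ty": 0,"tz": 0,"wx": 0,"wy": 0,"wz": -4},
  {"gripper": -1,"tx": 0,"ty": 0,"tz": 0,"wx": 0,"wy": 0,"wz": -6},
  {"gripper": -1,"tx": 0,"ty": 0,"tz": 0,"wx": 0,"wy": 0,"wz": -6},
  {"gripper": -1,"tx": 0,"ty": 0,"tz": 0,"wx": 0,"wy": 0,"wz": -6},
  {"gripper": -1,"tx": 0,"ty": 0,"tz": 0,"wx": 0,"wy": 0,"wz": -6},
  {"gripper": -1,"tx": 0,"ty": 0,"tz": 0,"wx": 0,"wy": 0,"wz": -6},
  {"gripper": -1,"tx": 0,"ty": 0,"tz": 0,"wx": 0,"wy": 0,"wz": -6},
  {"gripper": -1,"tx": 0,"ty": 0,"tz": 0,"wx": 0,"wy": 0,"wz": -6},
])

```text
time: 4.75
tcp_pos: [0.5492, 0.383, 0.0829]
tcp_rot: [-1.208, -2.899, 0.002]
ft_force: [-2.2, -1.8, 1.6]
finger_gap: 0.0135
```

Emit:
carry_out([
  {"gripper": -1,"tx": 0,"ty": 0,"tz": 0,"wx": 0,"wy": 0,"wz": -6},
  {"gripper": -1,"tx": 0,"ty": 0,"tz": 0,"wx": 0,"wy": 0,"wz": -6},
  {"gripper": -1,"tx": 0,"ty": 0,"tz": 0,"wx": 0,"wy": 0,"wz": -6},
  {"gripper": -1,"tx": 0,"ty": 0,"tz": 0,"wx": 0,"wy": 0,"wz": -6},
  {"gripper": -1,"tx": 0,"ty": 0,"tz": 0,"wx": 0,"wy": 0,"wz": -6},
  {"gripper": -1,"tx": 0,"ty": 0,"tz": 0,"wx": 0,"wy": 0,"wz": -6},
  {"gripper": -1,"tx": 0,"ty": 0,"tz": 0,"wx": 0,"wy": 0,"wz": 0},
  {"gripper": -1,"tx": 0,"ty": 0,"tz": 0,"wx": 0,"wy": 0,"wz": 0},
])

```text
time: 5.42
tcp_pos: [0.5488, 0.3822, 0.0829]
tcp_rot: [-0.265, -3.127, 0.004]
ft_force: [-3.8, -2.5, 4.8]
finger_gap: 0.0136
```

Run:
```python
from h import *
plan([.550,.3834,.082])
print(ctrl.observe()["ft_torque"])
t=cams.snapshot("top"); save(t["image"],"e1t",(90,80,270,260),3)
```

```text
t 5.42 at [0.5488 0.3822 0.0829] yaz 80.3 tilt 0.21 q7 0.67 n 1
[{"tx": -0.1, "ty": 0.13, "tz": 0.09}]
[-0.58378604  0.84621906  0.03751062]
```

View pics/e1t.png

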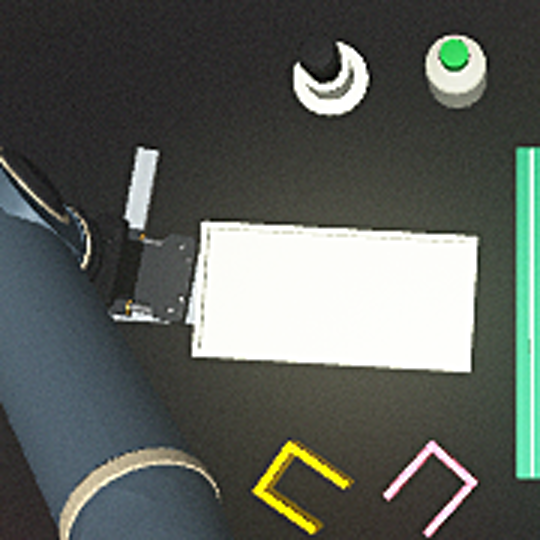

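```bash
cat >> h.py <<'E'
import os
def setcmd(pos,yaz): json.dump([list(map(float,pos)),float(yaz)],open("cmd.json","w"))
def getcmd():
    c=json.load(open("cmd.json")); return np.array(c[0]),c[1]
def go(pos,yaz=None,g=None,n=None,settle=0,vmax=.040,wmax=7.0,commit=True):
    """print rows from the commanded pose; chunks of 8; updates cmd"""
    p,a0=getcmd(); pos=np.asarray(pos,float); da=0 if yaz is None else (yaz-a0+180)%360-180
    d=pos-p; n=n or int(max(1,np.ceil(np.linalg.norm(d)/vmax),np.ceil(abs(da)/wmax)))
    rows=[];acc=p.copy();a=a0
    for i in range(n):
        e=p+d*(i+1)/n-acc
        y=np.array([np.cos(np.radians(a)),np.sin(np.radians(a)),0]);x=np.array([-y[1],y[0],0])
        r=[round(100*e@x,1),round(100*e@y,1),round(-100*e[2],1)] if i<n-1 else [round(100*e@x,2),round(100*e@y,2),round(-100*e[2],2)]
        w=round((a-(a0+da*(i+1)/n)),1)
        acc=acc+(r[0]*x+r[1]*y)/100-np.array([0,0,r[2]/100]); a-=w
        rows.append(dict(gripper=g,tx=r[0]+0.,ty=r[1]+0.,tz=r[2]+0.,wx=0,wy=0,wz=w+0.))
    rows+= [dict(gripper=g,tx=0,ty=0,tz=0,wx=0,wy=0,wz=0)]*settle
    for i in range(0,len(rows),8): print(json.dumps(rows[i:i+8]))
    if commit: setcmd(acc,a)
def find():
    """channels seen from the top, on the mat (z .053)"""
    t=cams.snapshot("top"); L=[]
    for d in finder.search_frame(t,"ch0"):
        c=np.array(d["centre"])
        px=np.clip(proj(t,[c])[0].astype(int),0,380)
        if c[1]<-.02 and c[0]>.36 and c[0]<.72 and d["conf"]>.2:
            p,e=fit(t,U,.053,[c[0],c[1],0],yaws=np.arange(-np.pi,np.pi,np.pi/3))
            if all(np.hypot(*(p-k[0])[:2])>.03 for k in L): L.append((p,e))
    return t,L
def rk(x,y,p=(.5388,.1907,-.0574)): return T2(p,np.array([[x,y]]))[0]
RY=-3.29
E
python3 - <<'E'
from h import *
setcmd([.550,.3834,.083],84.5)
go([.550,.3834,.200],None,0,n=4)
w=T2([.4418,-.0968,1.7407],np.array([[-.031,0]]))[0]; print(w)
go([*w,.12],99.7-180,0)
E
```

```text
[{"gripper": 0, "tx": 0.0, "ty": 0.0, "tz": -2.9, "wx": 0, "wy": 0, "wz": 0.0}, {"gripper": 0, "tx": 0.0, "ty": 0.0, "tz": -3.0, "wx": 0, "wy": 0, "wz": 0.0}, {"gripper": 0, "tx": 0.0, "ty": 0.0, "tz": -2.9, "wx": 0, "wy": 0, "wz": 0.0}, {"gripper": 0, "tx": 0.0, "ty": 0.0, "tz": -2.9, "wx": 0, "wy": 0, "wz": 0.0}]
[ 0.44704171 -0.12735363]
[{"gripper": 0, "tx": 0.2, "ty": -2.2, "tz": 0.3, "wx": 0, "wy": 0, "wz": 6.9}, {"gripper": 0, "tx": 0.0, "ty": -2.1, "tz": 0.4, "wx": 0, "wy": 0, "wz": 6.8}, {"gripper": 0, "tx": -0.3, "ty": -2.2, "tz": 0.3, "wx": 0, "wy": 0, "wz": 6.9}, {"gripper": 0, "tx": -0.6, "ty": -2.1, "tz": 0.3, "wx": 0, "wy": 0, "wz": 6.9}, {"gripper": 0, "tx": -0.8, "ty": -2.0, "tz": 0.4, "wx": 0, "wy": 0, "wz": 6.8}, {"gripper": 0, "tx": -1.0, "ty": -1.9, "tz": 0.3, "wx": 0, "wy": 0, "wz": 6.9}, {"gripper": 0, "tx": -1.2, "ty": -1.8, "tz": 0.3, "wx": 0, "wy": 0, "wz": 6.9}, {"gripper": 0, "tx": -1.5, "ty": -1.6, "tz": 0.4, "wx": 0, "wy": 0, "wz": 6.8}]
[{"gripper": 0, "tx": -1.6, "ty": -1.4, "tz": 0.3, "wx": 0, "wy": 0, "wz": 6.9}, {"gripper": 0, "tx": -1.8, "ty": -1.2
[... 455 characters left out ...]
, "tx": -2.2, "ty": 0.2, "tz": 0.3, "wx": 0, "wy": 0, "wz": 6.9}]
[{"gripper": 0, "tx": -2.1, "ty": 0.6, "tz": 0.4, "wx": 0, "wy": 0, "wz": 6.8}, {"gripper": 0, "tx": -2.0, "ty": 0.7, "tz": 0.3, "wx": 0, "wy": 0, "wz": 6.9}, {"gripper": 0, "tx": -2.0, "ty": 1.1, "tz": 0.3, "wx": 0, "wy": 0, "wz": 6.9}, {"gripper": 0, "tx": -1.7, "ty": 1.2, "tz": 0.4, "wx": 0, "wy": 0, "wz": 6.8}, {"gripper": 0, "tx": -1.7, "ty": 1.4, "tz": 0.3, "wx": 0, "wy": 0, "wz": 6.9}, {"gripper": 0, "tx": -1.4, "ty": 1.6, "tz": 0.3, "wx": 0, "wy": 0, "wz": 6.9}, {"gripper": 0, "tx": -1.3, "ty": 1.8, "tz": 0.4, "wx": 0, "wy": 0, "wz": 6.8}, {"gripper": 0, "tx": -0.97, "ty": 1.94, "tz": 0.3, "wx": 0, "wy": 0, "wz": 6.9}]
```

Emit:
carry_out([
  {"gripper": -1,"tx": 0,"ty": 0,"tz": 0,"wx": 0,"wy": 0,"wz": -4},
  {"gripper": -1,"tx": 0,"ty": 0,"tz": 0,"wx": 0,"wy": 0,"wz": 0},
  {"gripper": 0,"tx": 0,"ty": 0,"tz": 0,"wx": 0,"wy": 0,"wz": 0},
  {"gripper": 0,"tx": 0,"ty": 0,"tz": 0,"wx": 0,"wy": 0,"wz": 0},
  {"gripper": 0,"tx": 0,"ty": 0,"tz": 0,"wx": 0,"wy": 0,"wz": 0},
  {"gripper": 0,"tx": 0,"ty": 0,"tz": 0,"wx": 0,"wy": 0,"wz": 0},
  {"gripper": 0,"tx": 0,"ty": 0,"tz": 0,"wx": 0,"wy": 0,"wz": 0},
])

```text
time: 6.05
tcp_pos: [0.5503, 0.3836, 0.0829]
tcp_rot: [0.152, 3.138, 0.001]
ft_force: [0.0, 0.6, -0.0]
finger_gap: 0.0384
```

Emit:
carry_out([
  {"gripper": 0,"tx": 0.0,"ty": 0.0,"tz": -2.9,"wx": 0,"wy": 0,"wz": 0.0},
  {"gripper": 0,"tx": 0.0,"ty": 0.0,"tz": -3.0,"wx": 0,"wy": 0,"wz": 0.0},
  {"gripper": 0,"tx": 0.0,"ty": 0.0,"tz": -2.9,"wx": 0,"wy": 0,"wz": 0.0},
  {"gripper": 0,"tx": 0.0,"ty": 0.0,"tz": -2.9,"wx": 0,"wy": 0,"wz": 0.0},
])

```text
time: 6.38
tcp_pos: [0.55, 0.3834, 0.2012]
tcp_rot: [0.152, 3.138, 0.0]
ft_force: [-0.1, 0.7, -0.6]
finger_gap: 0.043
```

Emit:
carry_out([
  {"gripper": 0,"tx": 0.2,"ty": -2.2,"tz": 0.3,"wx": 0,"wy": 0,"wz": 6.9},
  {"gripper": 0,"tx": 0.0,"ty": -2.1,"tz": 0.4,"wx": 0,"wy": 0,"wz": 6.8},
  {"gripper": 0,"tx": -0.3,"ty": -2.2,"tz": 0.3,"wx": 0,"wy": 0,"wz": 6.9},
  {"gripper": 0,"tx": -0.6,"ty": -2.1,"tz": 0.3,"wx": 0,"wy": 0,"wz": 6.9},
  {"gripper": 0,"tx": -0.8,"ty": -2.0,"tz": 0.4,"wx": 0,"wy": 0,"wz": 6.8},
  {"gripper": 0,"tx": -1.0,"ty": -1.9,"tz": 0.3,"wx": 0,"wy": 0,"wz": 6.9},
  {"gripper": 0,"tx": -1.2,"ty": -1.8,"tz": 0.3,"wx": 0,"wy": 0,"wz": 6.9},
  {"gripper": 0,"tx": -1.5,"ty": -1.6,"tz": 0.4,"wx": 0,"wy": 0,"wz": 6.8},
])

```text
time: 7.05
tcp_pos: [0.5154, 0.2125, 0.1731]
tcp_rot: [1.589, 2.71, 0.001]
ft_force: [0.3, -0.6, 0.4]
finger_gap: 0.0438
```

Emit:
carry_out([
  {"gripper": 0,"tx": -1.6,"ty": -1.4,"tz": 0.3,"wx": 0,"wy": 0,"wz": 6.9},
  {"gripper": 0,"tx": -1.8,"ty": -1.2,"tz": 0.3,"wx": 0,"wy": 0,"wz": 6.9},
  {"gripper": 0,"tx": -2.0,"ty": -1.0,"tz": 0.4,"wx": 0,"wy": 0,"wz": 6.8},
  {"gripper": 0,"tx": -2.0,"ty": -0.8,"tz": 0.3,"wx": 0,"wy": 0,"wz": 6.9},
  {"gripper": 0,"tx": -2.1,"ty": -0.5,"tz": 0.3,"wx": 0,"wy": 0,"wz": 6.9},
  {"gripper": 0,"tx": -2.2,"ty": -0.2,"tz": 0.4,"wx": 0,"wy": 0,"wz": 6.8},
  {"gripper": 0,"tx": -2.1,"ty": 0.0,"tz": 0.3,"wx": 0,"wy": 0,"wz": 6.9},
  {"gripper": 0,"tx": -2.2,"ty": 0.2,"tz": 0.3,"wx": 0,"wy": 0,"wz": 6.9},
])

```text
time: 7.72
tcp_pos: [0.4809, 0.0424, 0.147]
tcp_rot: [2.661, 1.67, 0.002]
ft_force: [0.7, 0.5, -0.6]
finger_gap: 0.0431
```

Emit:
carry_out([
  {"gripper": 0,"tx": -2.1,"ty": 0.6,"tz": 0.4,"wx": 0,"wy": 0,"wz": 6.8},
  {"gripper": 0,"tx": -2.0,"ty": 0.7,"tz": 0.3,"wx": 0,"wy": 0,"wz": 6.9},
  {"gripper": 0,"tx": -2.0,"ty": 1.1,"tz": 0.3,"wx": 0,"wy": 0,"wz": 6.9},
  {"gripper": 0,"tx": -1.7,"ty": 1.2,"tz": 0.4,"wx": 0,"wy": 0,"wz": 6.8},
  {"gripper": 0,"tx": -1.7,"ty": 1.4,"tz": 0.3,"wx": 0,"wy": 0,"wz": 6.9},
  {"gripper": 0,"tx": -1.4,"ty": 1.6,"tz": 0.3,"wx": 0,"wy": 0,"wz": 6.9},
  {"gripper": 0,"tx": -1.3,"ty": 1.8,"tz": 0.4,"wx": 0,"wy": 0,"wz": 6.8},
  {"gripper": 0,"tx": -0.97,"ty": 1.94,"tz": 0.3,"wx": 0,"wy": 0,"wz": 6.9},
])

```text
time: 8.38
tcp_pos: [0.4467, -0.1282, 0.12]
tcp_rot: [-3.131, -0.255, -0.001]
ft_force: [1.0, 0.0, -0.5]
finger_gap: 0.0435
```

Run:
```python
from h import *
t=cams.snapshot("top");t=cams.snapshot("top"); t=cams.snapshot("top"); sd=cams.snapshot("side");s=cams.snapshot("wrist")
plan([.447,-.1274,.12],-80.3); print(getcmd())
save(t["image"],"f_t",(100,80,440,300),2.3); save(sd["image"],"f_s",(180,110,420,330),2.5)
im=s["image"].copy()
q=wproj(s,np.c_[T2([.4418,-.0968,1.7407],U),np.full(8,.053)]);cv2.polylines(im,[np.round(q).astype(int)],True,(0,0,255),1)
q=wproj(s,[[.447,-.1274,.053]]);print(q)
save(im,"f_w",None,1.5)
```

```text
t 8.63 at [ 0.4472 -0.1266  0.12  ] yaz -80.22 tilt 0.03 q7 -0.97 n 1
[{"tx": -0.03, "ty": 0.07, "tz": -0.0, "wz": 0.08}]
(array([ 0.44699886, -0.12733258,  0.12      ]), -80.3)
[[256.72451211 202.15834104]]
```

View pics/f_t.png

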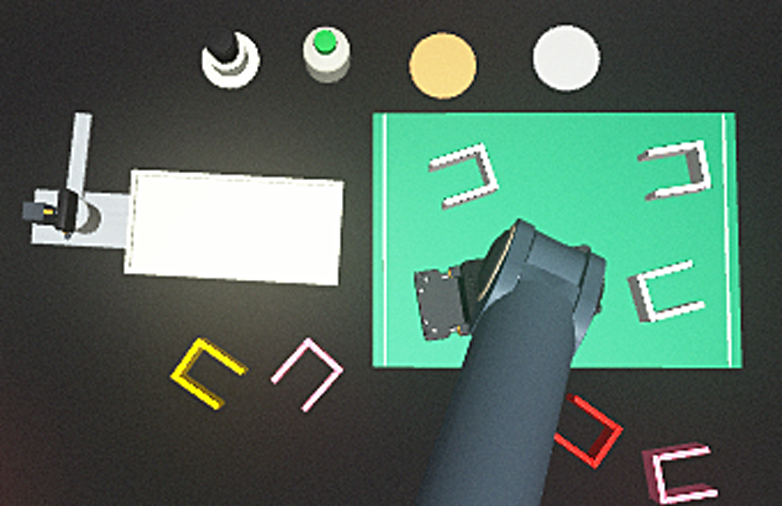

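View pics/f_s.png

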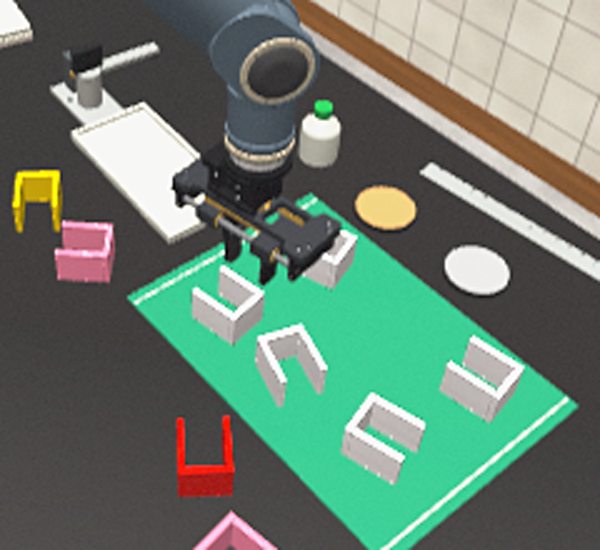

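View pics/f_w.png

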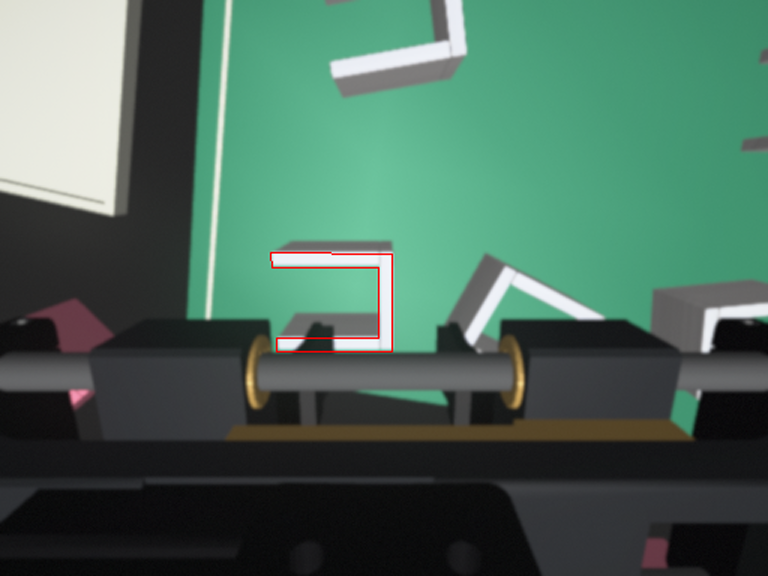

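Emit:
carry_out([
  {"gripper": 0,"tx": 0,"ty": 0,"tz": 2.9,"wx": 0,"wy": 0,"wz": 0},
  {"gripper": 0,"tx": 0,"ty": 0,"tz": 2.9,"wx": 0,"wy": 0,"wz": 0},
  {"gripper": 0,"tx": 0,"ty": 0,"tz": 2.5,"wx": 0,"wy": 0,"wz": 0},
  {"gripper": 0,"tx": 0,"ty": 0,"tz": 2.0,"wx": 0,"wy": 0,"wz": 0},
  {"gripper": 0,"tx": 0,"ty": 0,"tz": 0,"wx": 0,"wy": 0,"wz": 0},
  {"gripper": 0,"tx": 0,"ty": 0,"tz": 0,"wx": 0,"wy": 0,"wz": 0},
  {"gripper": -1,"tx": 0,"ty": 0,"tz": 0,"wx": 0,"wy": 0,"wz": 0},
  {"gripper": -1,"tx": 0,"ty": 0,"tz": 0,"wx": 0,"wy": 0,"wz": 0},
], force=40)

```text
time: 9.3
tcp_pos: [0.4481, -0.1272, 0.0182]
tcp_rot: [3.13, 0.266, 0.005]
ft_force: [0.5, -0.3, 0.3]
finger_gap: 0.0364
```

Emit:
carry_out([
  {"gripper": -1,"tx": 0,"ty": 0,"tz": 0,"wx": 0,"wy": 0,"wz": 0},
  {"gripper": -1,"tx": 0,"ty": 0,"tz": 0,"wx": 0,"wy": 0,"wz": 0},
  {"gripper": -1,"tx": 0,"ty": 0,"tz": 0,"wx": 0,"wy": 0,"wz": 0},
  {"gripper": -1,"tx": 0,"ty": 0,"tz": 0,"wx": 0,"wy": 0,"wz": 0},
  {"gripper": -1,"tx": 0,"ty": 0,"tz": 0,"wx": 0,"wy": 0,"wz": 0},
  {"gripper": -1,"tx": 0,"ty": 0,"tz": 0,"wx": 0,"wy": 0,"wz": 0},
  {"gripper": -1,"tx": 0,"ty": 0,"tz": 0,"wx": 0,"wy": 0,"wz": 0},
])

```text
time: 9.88
tcp_pos: [0.4471, -0.1275, 0.0172]
tcp_rot: [-3.13, -0.265, -0.001]
ft_force: [-0.7, -0.7, 5.2]
finger_gap: 0.0078
```

```bash
cat >> h.py <<'E'
def web(p): return T2(p,np.array([[-.031,0]]))[0]
def slot(xs,y,z=.020):
    """TCP target for the web of a channel at rack (xs*.023,y), back to side xs"""
    return [*rk(xs*(.023+.031),y),z]
E
python3 - <<'E'
from h import *
p,a=getcmd(); setcmd([p[0],p[1],.017],a)
p,a=getcmd()
go([p[0],p[1],.12],None,-1,n=4)
t=slot(1,.096,.12); print(t)
go(t,RY,-1,settle=4,wmax=6.5)
E
```

```text
[{"gripper": -1, "tx": 0.0, "ty": 0.0, "tz": -2.6, "wx": 0, "wy": 0, "wz": 0.0}, {"gripper": -1, "tx": 0.0, "ty": 0.0, "tz": -2.6, "wx": 0, "wy": 0, "wz": 0.0}, {"gripper": -1, "tx": 0.0, "ty": 0.0, "tz": -2.5, "wx": 0, "wy": 0, "wz": 0.0}, {"gripper": -1, "tx": 0.0, "ty": 0.0, "tz": -2.6, "wx": 0, "wy": 0, "wz": 0.0}]
[np.float64(0.5982184404929243), np.float64(0.2834439967296472), 0.12]
[{"gripper": -1, "tx": 1.8, "ty": -3.2, "tz": 0.0, "wx": 0, "wy": 0, "wz": -6.4}, {"gripper": -1, "tx": 2.2, "ty": -2.9, "tz": 0.0, "wx": 0, "wy": 0, "wz": -6.4}, {"gripper": -1, "tx": 2.4, "ty": -2.7, "tz": 0.0, "wx": 0, "wy": 0, "wz": -6.5}, {"gripper": -1, "tx": 2.8, "ty": -2.4, "tz": 0.0, "wx": 0, "wy": 0, "wz": -6.4}, {"gripper": -1, "tx": 3.0, "ty": -2.0, "tz": 0.0, "wx": 0, "wy": 0, "wz": -6.4}, {"gripper": -1, "tx": 3.2, "ty": -1.7, "tz": 0.0, "wx": 0, "wy": 0, "wz": -6.4}, {"gripper": -1, "tx": 3.4, "ty": -1.4, "tz": 0.0, "wx": 0, "wy": 0, "wz": -6.4}, {"gripper": -1, "tx": 3.5, "ty": -0.9, "tz": 0.0, "wx": 0, "wy": 0, "wz": -6.4}]
[{"gripper": -1, "tx": 3.7, "ty": -0.6, "tz": 0.0, "wx": 0, "wy": 0, "wz": -6.5}, {"gripper": -1, "tx": 3.6, "ty": -0.1, "tz": 0.0, "wx": 0, "wy": 0, "wz": -6.4}, {"gripper": -1, "tx": 3.6, "ty": 0.2, "tz": 0.0, "wx": 0, "wy": 0, "wz": -6.4}, {"gripper": -1, "tx": 3.62, "ty": 0.71, "tz": 0.0, "wx": 0, "wy": 0, "wz": -6.4}, {"gripper": -1, "tx": 0, "ty": 0, "tz": 0, "wx": 0, "wy": 0, "wz": 0}, {"gripper": -1, "tx": 0, "ty": 0, "tz": 0, "wx": 0, "wy": 0, "wz": 0}, {"gripper": -1, "tx": 0, "ty": 0, "tz": 0, "wx": 0, "wy": 0, "wz": 0}, {"gripper": -1, "tx": 0, "ty": 0, "tz": 0, "wx": 0, "wy": 0, "wz": 0}]
```

Emit:
carry_out([
  {"gripper": -1,"tx": 0.0,"ty": 0.0,"tz": -2.6,"wx": 0,"wy": 0,"wz": 0.0},
  {"gripper": -1,"tx": 0.0,"ty": 0.0,"tz": -2.6,"wx": 0,"wy": 0,"wz": 0.0},
  {"gripper": -1,"tx": 0.0,"ty": 0.0,"tz": -2.5,"wx": 0,"wy": 0,"wz": 0.0},
  {"gripper": -1,"tx": 0.0,"ty": 0.0,"tz": -2.6,"wx": 0,"wy": 0,"wz": 0.0},
])

```text
time: 10.22
tcp_pos: [0.4457, -0.1272, 0.1202]
tcp_rot: [-3.13, -0.264, 0.004]
ft_force: [1.3, 1.2, -1.5]
finger_gap: 0.0075
```

Emit:
carry_out([
  {"gripper": -1,"tx": 1.8,"ty": -3.2,"tz": 0.0,"wx": 0,"wy": 0,"wz": -6.4},
  {"gripper": -1,"tx": 2.2,"ty": -2.9,"tz": 0.0,"wx": 0,"wy": 0,"wz": -6.4},
  {"gripper": -1,"tx": 2.4,"ty": -2.7,"tz": 0.0,"wx": 0,"wy": 0,"wz": -6.5},
  {"gripper": -1,"tx": 2.8,"ty": -2.4,"tz": 0.0,"wx": 0,"wy": 0,"wz": -6.4},
  {"gripper": -1,"tx": 3.0,"ty": -2.0,"tz": 0.0,"wx": 0,"wy": 0,"wz": -6.4},
  {"gripper": -1,"tx": 3.2,"ty": -1.7,"tz": 0.0,"wx": 0,"wy": 0,"wz": -6.4},
  {"gripper": -1,"tx": 3.4,"ty": -1.4,"tz": 0.0,"wx": 0,"wy": 0,"wz": -6.4},
  {"gripper": -1,"tx": 3.5,"ty": -0.9,"tz": 0.0,"wx": 0,"wy": 0,"wz": -6.4},
])

```text
time: 10.88
tcp_pos: [0.5469, 0.1478, 0.119]
tcp_rot: [-2.702, -1.601, 0.003]
ft_force: [-0.1, -0.3, -2.2]
finger_gap: 0.0074
```

Emit:
carry_out([
  {"gripper": -1,"tx": 3.7,"ty": -0.6,"tz": 0.0,"wx": 0,"wy": 0,"wz": -6.5},
  {"gripper": -1,"tx": 3.6,"ty": -0.1,"tz": 0.0,"wx": 0,"wy": 0,"wz": -6.4},
  {"gripper": -1,"tx": 3.6,"ty": 0.2,"tz": 0.0,"wx": 0,"wy": 0,"wz": -6.4},
  {"gripper": -1,"tx": 3.62,"ty": 0.71,"tz": 0.0,"wx": 0,"wy": 0,"wz": -6.4},
  {"gripper": -1,"tx": 0,"ty": 0,"tz": 0,"wx": 0,"wy": 0,"wz": 0},
  {"gripper": -1,"tx": 0,"ty": 0,"tz": 0,"wx": 0,"wy": 0,"wz": 0},
  {"gripper": -1,"tx": 0,"ty": 0,"tz": 0,"wx": 0,"wy": 0,"wz": 0},
  {"gripper": -1,"tx": 0,"ty": 0,"tz": 0,"wx": 0,"wy": 0,"wz": 0},
])

```text
time: 11.55
tcp_pos: [0.5978, 0.2813, 0.1191]
tcp_rot: [2.287, 2.153, -0.004]
ft_force: [-0.0, -0.5, -3.2]
finger_gap: 0.0077
```

Run:
```python
from h import *
o,p,M,a=state(); print(p,a,getcmd(),o["finger_gap"])
s=cams.snapshot("wrist")
im=s["image"].copy()
cp=[*rk(.023,.096),np.radians(176.7)]
q=wproj(s,np.c_[T2(cp,U),np.full(8,.153)]);cv2.polylines(im,[np.round(q).astype(int)],True,(0,0,255),1)
inner=[[*rk(x,y),.014] for x,y in((-.061,.131),(.061,.131),(.061,-.131),(-.061,-.131))]
q=wproj(s,inner[:2]);cv2.polylines(im,[np.round(q).astype(int)],True,(255,0,0),1)
save(im,"g_w",None,1.5)
sd=cams.snapshot("side");save(sd["image"],"g_s",(140,80,360,250),3)
```

```text
[0.59778657 0.28128182 0.11910096] -3.463352242813388 (array([0.59824163, 0.28343646, 0.12      ]), -3.2999999999999936) 0.007716516718153959
```

View pics/g_w.png

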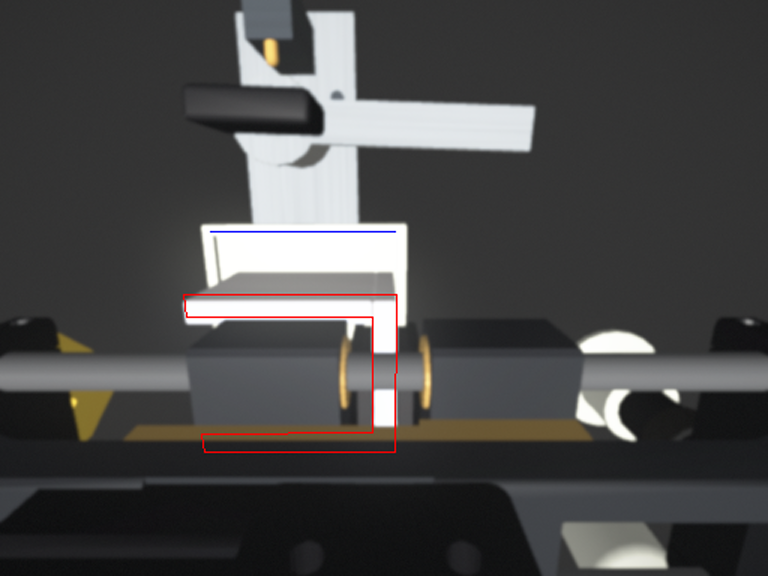

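View pics/g_s.png

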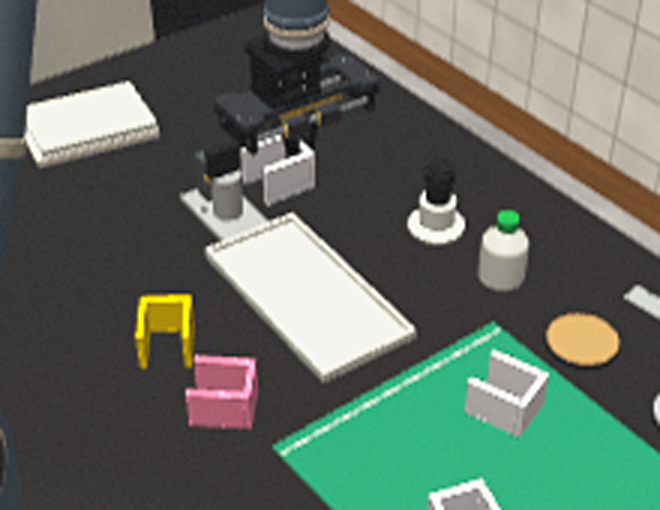

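Emit:
carry_out([
  {"gripper": -1,"tx": 0,"ty": 0,"tz": 3.0,"wx": 0,"wy": 0,"wz": 0},
  {"gripper": -1,"tx": 0,"ty": 0,"tz": 3.0,"wx": 0,"wy": 0,"wz": 0},
  {"gripper": -1,"tx": 0,"ty": 0,"tz": 2.5,"wx": 0,"wy": 0,"wz": 0},
  {"gripper": -1,"tx": 0,"ty": 0,"tz": 1.2,"wx": 0,"wy": 0,"wz": 0},
  {"gripper": -1,"tx": 0,"ty": 0,"tz": 0,"wx": 0,"wy": 0,"wz": 0},
  {"gripper": -1,"tx": 0,"ty": 0,"tz": 0,"wx": 0,"wy": 0,"wz": 0},
  {"gripper": -1,"tx": 0,"ty": 0,"tz": 0,"wx": 0,"wy": 0,"wz": 0},
  {"gripper": -1,"tx": 0,"ty": 0,"tz": 0,"wx": 0,"wy": 0,"wz": 0},
])

```text
time: 12.32
tcp_pos: [0.5991, 0.2835, 0.0241]
tcp_rot: [2.285, 2.155, 0.003]
ft_force: [-0.3, 0.3, -2.9]
finger_gap: 0.0078
```

Emit:
carry_out([
  {"gripper": -1,"tx": 0.2,"ty": 0,"tz": 0,"wx": 0,"wy": 0,"wz": 0},
  {"gripper": -1,"tx": 0.2,"ty": 0,"tz": 0,"wx": 0,"wy": 0,"wz": 0},
  {"gripper": -1,"tx": 0,"ty": 0,"tz": 0,"wx": 0,"wy": 0,"wz": 0},
  {"gripper": -1,"tx": 0,"ty": 0,"tz": 0,"wx": 0,"wy": 0,"wz": 0},
  {"gripper": -1,"tx": 0,"ty": 0,"tz": 0,"wx": 0,"wy": 0,"wz": 0},
])

```text
time: 12.73
tcp_pos: [0.5988, 0.2867, 0.0231]
tcp_rot: [2.285, 2.155, -0.0]
ft_force: [0.7, -2.8, -1.4]
finger_gap: 0.0079
```

Run:
```python
from h import *
o,p,M,a=state(); print(p,a,getcmd(),o["ft_force"]); q=[.5388,.1907,-.0574]
c,s=np.cos(q[2]),np.sin(q[2]); d=p[:2]-q[:2]; print("rack xy",d[0]*c+d[1]*s,-d[0]*s+d[1]*c)
```

```text
[0.59876781 0.28672711 0.02309671] -3.340996049611004 (array([0.59824163, 0.28343646, 0.12      ]), -3.2999999999999936) [ 0.735897   -2.84215508 -1.39795968]
rack xy 0.054360115602112916 0.09930922707170232
```

Emit:
carry_out([
  {"gripper": -1,"tx": 0.05,"ty": 0,"tz": 0.15,"wx": 0,"wy": 0,"wz": 0},
  {"gripper": -1,"tx": 0,"ty": 0,"tz": 0.15,"wx": 0,"wy": 0,"wz": 0},
  {"gripper": -1,"tx": 0,"ty": 0,"tz": 0,"wx": 0,"wy": 0,"wz": 0},
  {"gripper": -1,"tx": 0,"ty": 0,"tz": 0,"wx": 0,"wy": 0,"wz": 0},
])

```text
time: 13.07
tcp_pos: [0.5985, 0.2868, 0.0195]
tcp_rot: [2.285, 2.155, -0.002]
ft_force: [0.1, -4.8, -3.0]
finger_gap: 0.0078
```

Emit:
carry_out([
  {"gripper": -0.3,"tx": 0,"ty": 0,"tz": 0,"wx": 0,"wy": 0,"wz": 0},
  {"gripper": -0.3,"tx": 0,"ty": 0,"tz": 0,"wx": 0,"wy": 0,"wz": 0},
  {"gripper": -0.3,"tx": 0,"ty": 0,"tz": 0,"wx": 0,"wy": 0,"wz": 0},
  {"gripper": -0.3,"tx": 0,"ty": 0,"tz": 0,"wx": 0,"wy": 0,"wz": 0},
  {"gripper": -0.3,"tx": 0,"ty": 0,"tz": 0,"wx": 0,"wy": 0,"wz": 0},
])

```text
time: 13.48
tcp_pos: [0.5985, 0.2891, 0.0203]
tcp_rot: [-2.284, -2.156, -0.002]
ft_force: [-0.6, 0.7, -0.0]
finger_gap: 0.0286
```

Run:
```python
from h import *
p,a=getcmd()
q=[.5388,.1907,-.0574]
p2=rk(.054,.1005); setcmd([*p2,.020],RY); print(p2)
go([*p2,.12],None,-0.3,n=4,settle=1)
```

```text
[0.5984766  0.28793659]
[{"gripper": -0.3, "tx": 0.0, "ty": 0.0, "tz": -2.5, "wx": 0, "wy": 0, "wz": 0.0}, {"gripper": -0.3, "tx": 0.0, "ty": 0.0, "tz": -2.5, "wx": 0, "wy": 0, "wz": 0.0}, {"gripper": -0.3, "tx": 0.0, "ty": 0.0, "tz": -2.5, "wx": 0, "wy": 0, "wz": 0.0}, {"gripper": -0.3, "tx": 0.0, "ty": 0.0, "tz": -2.5, "wx": 0, "wy": 0, "wz": 0.0}, {"gripper": -0.3, "tx": 0, "ty": 0, "tz": 0, "wx": 0, "wy": 0, "wz": 0}]
```

Emit:
carry_out([
  {"gripper": -0.3,"tx": 0.0,"ty": 0.0,"tz": -2.5,"wx": 0,"wy": 0,"wz": 0.0},
  {"gripper": -0.3,"tx": 0.0,"ty": 0.0,"tz": -2.5,"wx": 0,"wy": 0,"wz": 0.0},
  {"gripper": 0,"tx": 0.0,"ty": 0.0,"tz": -2.5,"wx": 0,"wy": 0,"wz": 0.0},
  {"gripper": 0,"tx": 0.0,"ty": 0.0,"tz": -2.5,"wx": 0,"wy": 0,"wz": 0.0},
  {"gripper": 0,"tx": 0,"ty": 0,"tz": 0,"wx": 0,"wy": 0,"wz": 0},
])

```text
time: 13.9
tcp_pos: [0.6018, 0.2898, 0.1259]
tcp_rot: [2.283, 2.155, 0.017]
ft_force: [0.9, 0.4, 0.6]
finger_gap: 0.0406
```

Run:
```python
from h import *
o,p,M,a=state(); s=cams.snapshot("wrist"); im=s["image"].copy(); print(p,a,getcmd())
cp=[*rk(.023,.101),np.radians(176.7)]
q=wproj(s,np.c_[T2(cp,U),np.full(8,.056)]);cv2.polylines(im,[np.round(q).astype(int)],True,(0,0,255),1)
save(im,"i_w",None,1.5)
t,L=find(); save(t["image"],"i_t",(100,80,440,300),2.3)
for c,e in L: print(c.round(4),np.degrees(c[2]).round(1),round(e,2))
d=min(L,key=lambda l:np.hypot(l[0][0]-.441,l[0][1]+.2159))[0]
go([*web(d),.12],np.degrees(d[2]),0,settle=3)
```

```text
[0.6017986  0.28984537 0.12594467] -3.3284635768662083 (array([0.5984766 , 0.28793659, 0.12      ]), -3.29)
[ 0.6008 -0.103   1.8956] 108.6 1.26
[ 0.441  -0.2159 -1.8751] -107.4 1.73
[ 0.6081 -0.3705  1.7368] 99.5 28.01
[{"gripper": 0, "tx": -3.2, "ty": -0.8, "tz": 0.0, "wx": 0, "wy": 0, "wz": 6.9}, {"gripper": 0, "tx": -3.3, "ty": -0.4, "tz": 0.0, "wx": 0, "wy": 0, "wz": 7.0}, {"gripper": 0, "tx": -3.3, "ty": 0.0, "tz": 0.0, "wx": 0, "wy": 0, "wz": 6.9}, {"gripper": 0, "tx": -3.3, "ty": 0.4, "tz": 0.0, "wx": 0, "wy": 0, "wz": 7.0}, {"gripper": 0, "tx": -3.2, "ty": 0.8, "tz": 0.0, "wx": 0, "wy": 0, "wz": 6.9}, {"gripper": 0, "tx": -3.1, "ty": 1.1, "tz": 0.0, "wx": 0, "wy": 0, "wz": 7.0}, {"gripper": 0, "tx": -3.0, "ty": 1.6, "tz": 0.0, "wx": 0, "wy": 0, "wz": 6.9}, {"gripper": 0, "tx": -2.7, "ty": 1.8, "tz": 0.0, "wx": 0, "wy": 0, "wz": 6.9}]
[{"gripper": 0, "tx": -2.5, "ty": 2.2, "tz": 0.0, "wx": 0, "wy": 0, "wz": 7.0}, {"gripper": 0, "tx": -2.2, "ty": 2.5, "tz": 0.0, "wx": 0, "wy": 0, "wz": 6.9}, {"gripper": 0, "tx": -1.9, "ty": 2.7, "tz": 0.0, "wx": 0, "wy": 0, "wz": 7.0}, {"gripper": 0, "tx": -1.5, "ty": 3.0, "tz": 0.0, "wx": 0, "wy": 0, "wz": 6.9}, {"gripper": 0, "tx": -1.2, "ty": 3.1, "tz": 0.0, "wx": 0, "wy": 0, "wz": 7.0}, {"gripper": 0, "tx": -0.8, "ty": 3.2, "tz": 0.0, "wx": 0, "wy": 0, "wz": 6.9}, {"gripper": 0, "tx": -0.37, "ty": 3.26, "tz": 0.0, "wx": 0, "wy": 0, "wz": 6.9}, {"gripper": 0, "tx": 0, "ty": 0, "tz": 0, "wx": 0, "wy": 0, "wz": 0}]
[{"gripper": 0, "tx": 0, "ty": 0, "tz": 0, "wx": 0, "wy": 0, "wz": 0}, {"gripper": 0, "tx": 0, "ty": 0, "tz": 0, "wx": 0, "wy": 0, "wz": 0}]
```

View pics/i_w.png

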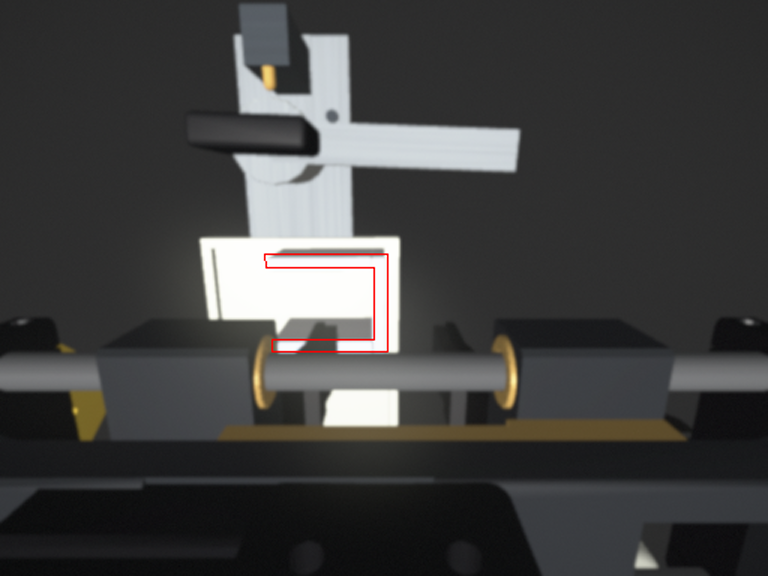

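View pics/i_t.png

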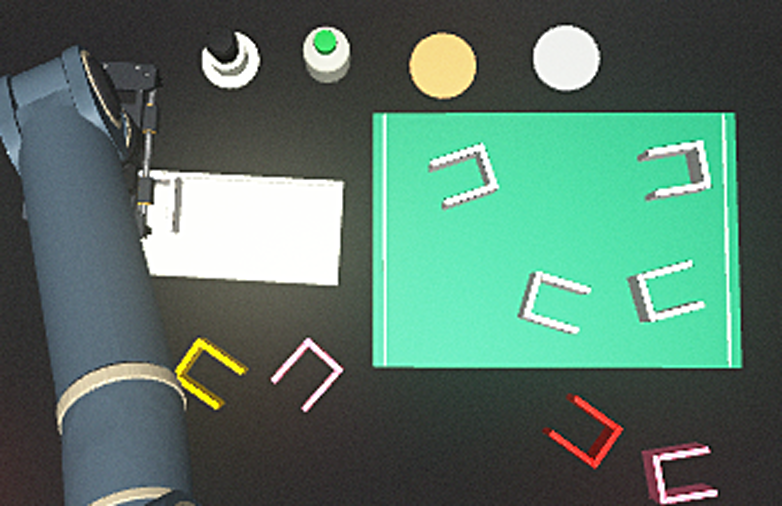

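Emit:
carry_out([
  {"gripper": 0,"tx": -3.2,"ty": -0.8,"tz": 0.0,"wx": 0,"wy": 0,"wz": 6.9},
  {"gripper": 0,"tx": -3.3,"ty": -0.4,"tz": 0.0,"wx": 0,"wy": 0,"wz": 7.0},
  {"gripper": 0,"tx": -3.3,"ty": 0.0,"tz": 0.0,"wx": 0,"wy": 0,"wz": 6.9},
  {"gripper": 0,"tx": -3.3,"ty": 0.4,"tz": 0.0,"wx": 0,"wy": 0,"wz": 7.0},
  {"gripper": 0,"tx": -3.2,"ty": 0.8,"tz": 0.0,"wx": 0,"wy": 0,"wz": 6.9},
  {"gripper": 0,"tx": -3.1,"ty": 1.1,"tz": 0.0,"wx": 0,"wy": 0,"wz": 7.0},
  {"gripper": 0,"tx": -3.0,"ty": 1.6,"tz": 0.0,"wx": 0,"wy": 0,"wz": 6.9},
  {"gripper": 0,"tx": -2.7,"ty": 1.8,"tz": 0.0,"wx": 0,"wy": 0,"wz": 6.9},
])

```text
time: 14.72
tcp_pos: [0.5172, 0.0337, 0.1186]
tcp_rot: [-3.028, -0.835, 0.004]
ft_force: [-0.2, -1.0, 0.7]
finger_gap: 0.0435
```

Emit:
carry_out([
  {"gripper": 0,"tx": -2.5,"ty": 2.2,"tz": 0.0,"wx": 0,"wy": 0,"wz": 7.0},
  {"gripper": 0,"tx": -2.2,"ty": 2.5,"tz": 0.0,"wx": 0,"wy": 0,"wz": 6.9},
  {"gripper": 0,"tx": -1.9,"ty": 2.7,"tz": 0.0,"wx": 0,"wy": 0,"wz": 7.0},
  {"gripper": 0,"tx": -1.5,"ty": 3.0,"tz": 0.0,"wx": 0,"wy": 0,"wz": 6.9},
  {"gripper": 0,"tx": -1.2,"ty": 3.1,"tz": 0.0,"wx": 0,"wy": 0,"wz": 7.0},
  {"gripper": 0,"tx": -0.8,"ty": 3.2,"tz": 0.0,"wx": 0,"wy": 0,"wz": 6.9},
  {"gripper": 0,"tx": -0.37,"ty": 3.26,"tz": 0.0,"wx": 0,"wy": 0,"wz": 6.9},
  {"gripper": 0,"tx": 0,"ty": 0,"tz": 0,"wx": 0,"wy": 0,"wz": 0},
])

```text
time: 15.38
tcp_pos: [0.4465, -0.1926, 0.1194]
tcp_rot: [3.098, -0.497, -0.003]
ft_force: [-0.1, 0.0, -0.7]
finger_gap: 0.0437
```

```bash
cat >> h.py <<'E'
def wview(name,polys):
    o,p,M,a=state(); s=cams.snapshot("wrist"); im=s["image"].copy()
    print("t",round(o["time"],2),"pos",p.round(4),"yaz",a.round(2),"cmd",getcmd()[0].round(4),round(getcmd()[1],1),"F",o["ft_force"].round(1),"gap",round(o["finger_gap"],4))
    for poly,z in polys:
        q=wproj(s,np.c_[poly,np.full(len(poly),z)]);cv2.polylines(im,[np.round(q).astype(int)],True,(0,0,255),1)
    save(im,name,None,1.5)
E
python3 - <<'E'
from h import *
wview("j_w",[(T2([.441,-.2159,-1.8751],U),.053)])
t=cams.snapshot("top"); sd=cams.snapshot("side")
for n in("loupe","bottle","disc_sand"):
  for s in (t,sd):
    for d in finder.search_frame(s,n)[:1]: print(n,d)
# placed channel as seen from top
p,e=fit(t,U,.056,[*rk(.023,.101),np.radians(176.7)]);print("placed",p,e)
save(t["image"],"j_t",(100,80,440,300),2.3)
E
```

```text
t 15.38 pos [ 0.4465 -0.1926  0.1194] yaz -108.21 cmd [ 0.4502 -0.1864  0.12  ] -107.4 F [-0.1  0.  -0.7] gap 0.0437
loupe {'centre': [0.7478, 0.1925, 0.0396], 'conf': 0.76}
bottle {'centre': [0.7496, 0.0697, 0.0635], 'conf': 0.93}
disc_sand {'centre': [0.749, -0.0791, 0.0079], 'conf': 0.9}
disc_sand {'centre': [0.7502, -0.0834, 0.0133], 'conf': 0.74}
placed [0.54251842 0.29562157 3.16134318] 933.1660504770826
```

View pics/j_w.png

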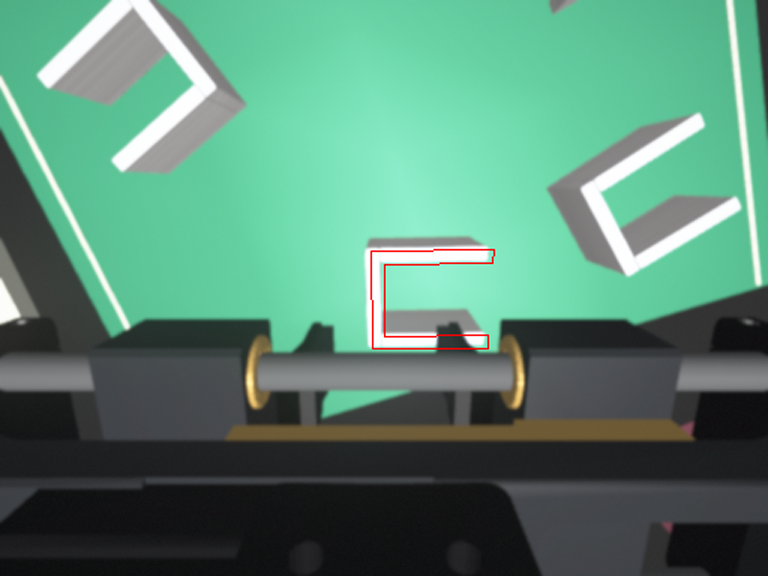

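View pics/j_t.png

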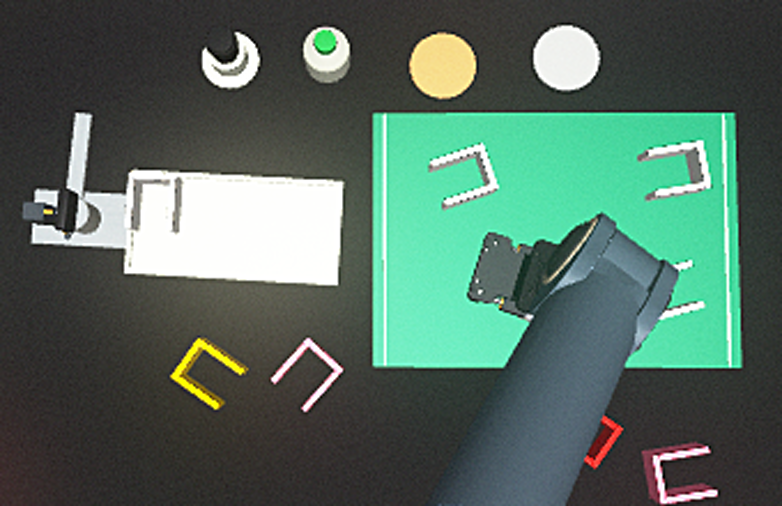

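Emit:
carry_out([
  {"gripper": 0,"tx": 0,"ty": 0,"tz": 0,"wx": 0,"wy": 0,"wz": 0},
  {"gripper": 0,"tx": 0,"ty": 0,"tz": 2.9,"wx": 0,"wy": 0,"wz": 0},
  {"gripper": 0,"tx": 0,"ty": 0,"tz": 2.9,"wx": 0,"wy": 0,"wz": 0},
  {"gripper": 0,"tx": 0,"ty": 0,"tz": 2.5,"wx": 0,"wy": 0,"wz": 0},
  {"gripper": 0,"tx": 0,"ty": 0,"tz": 2.0,"wx": 0,"wy": 0,"wz": 0},
  {"gripper": 0,"tx": 0,"ty": 0,"tz": 0,"wx": 0,"wy": 0,"wz": 0},
  {"gripper": 0,"tx": 0,"ty": 0,"tz": 0,"wx": 0,"wy": 0,"wz": 0},
  {"gripper": -1,"tx": 0,"ty": 0,"tz": 0,"wx": 0,"wy": 0,"wz": 0},
])

```text
time: 16.5
tcp_pos: [0.4507, -0.1868, 0.0178]
tcp_rot: [3.105, -0.476, 0.003]
ft_force: [0.5, -0.4, -0.2]
finger_gap: 0.0413
```

Emit:
carry_out([
  {"gripper": -1,"tx": 0,"ty": 0,"tz": 0,"wx": 0,"wy": 0,"wz": 0},
  {"gripper": -1,"tx": 0,"ty": 0,"tz": 0,"wx": 0,"wy": 0,"wz": 0},
  {"gripper": -1,"tx": 0,"ty": 0,"tz": 0,"wx": 0,"wy": 0,"wz": 0},
  {"gripper": -1,"tx": 0,"ty": 0,"tz": 0,"wx": 0,"wy": 0,"wz": 0},
  {"gripper": -1,"tx": 0,"ty": 0,"tz": 0,"wx": 0,"wy": 0,"wz": 0},
  {"gripper": -1,"tx": 0,"ty": 0,"tz": 0,"wx": 0,"wy": 0,"wz": 0},
  {"gripper": -1,"tx": 0,"ty": 0,"tz": 0,"wx": 0,"wy": 0,"wz": 0},
  {"gripper": -1,"tx": 0,"ty": 0,"tz": 0,"wx": 0,"wy": 0,"wz": 0},
])

```text
time: 17.17
tcp_pos: [0.4501, -0.1864, 0.0172]
tcp_rot: [-3.105, 0.476, -0.001]
ft_force: [-1.1, 0.0, 5.5]
finger_gap: 0.0077
```

Run:
```python
from h import *
p,a=getcmd(); setcmd([p[0],p[1],.017],a)
go([p[0],p[1],.12],None,-1,n=4)
t=slot(-1,.101-.037,.12); print(t)
go(t,RY,-1,settle=4,wmax=7)
```

```text
[{"gripper": -1, "tx": 0.0, "ty": 0.0, "tz": -2.6, "wx": 0, "wy": 0, "wz": 0.0}, {"gripper": -1, "tx": 0.0, "ty": 0.0, "tz": -2.6, "wx": 0, "wy": 0, "wz": 0.0}, {"gripper": -1, "tx": 0.0, "ty": 0.0, "tz": -2.5, "wx": 0, "wy": 0, "wz": 0.0}, {"gripper": -1, "tx": 0.0, "ty": 0.0, "tz": -2.6, "wx": 0, "wy": 0, "wz": 0.0}]
[np.float64(0.488560517158507), np.float64(0.25769249483202833), 0.12]
[{"gripper": -1, "tx": -0.6, "ty": -2.9, "tz": 0.0, "wx": 0, "wy": 0, "wz": -6.9}, {"gripper": -1, "tx": -0.3, "ty": -3.0, "tz": 0.0, "wx": 0, "wy": 0, "wz": -7.0}, {"gripper": -1, "tx": 0.0, "ty": -2.9, "tz": 0.0, "wx": 0, "wy": 0, "wz": -6.9}, {"gripper": -1, "tx": 0.5, "ty": -3.0, "tz": 0.0, "wx": 0, "wy": 0, "wz": -7.0}, {"gripper": -1, "tx": 0.8, "ty": -2.8, "tz": 0.0, "wx": 0, "wy": 0, "wz": -6.9}, {"gripper": -1, "tx": 1.1, "ty": -2.8, "tz": 0.0, "wx": 0, "wy": 0, "wz": -6.9}, {"gripper": -1, "tx": 1.4, "ty": -2.6, "tz": 0.0, "wx": 0, "wy": 0, "wz": -7.0}, {"gripper": -1, "tx": 1.8, "ty": -2.4, "tz": 0.0, "wx": 0, "wy": 0, "wz": -6.9}]
[{"gripper": -1, "tx": 2.0, "ty": -2.2, "tz": 0.0, "wx": 0, "wy": 0, "wz": -7.0}, {"gripper": -1, "tx": 2.3, "ty": -1.9, "tz": 0.0, "wx": 0, "wy": 0, "wz": -6.9}, {"gripper": -1, "tx": 2.5, "ty": -1.6, "tz": 0.0, "wx": 0, "wy": 0, "wz": -6.9}, {"gripper": -1, "tx": 2.6, "ty": -1.3, "tz": 0.0, "wx": 0, "wy": 0, "wz": -7.0}, {"gripper": -1, "tx": 2.9, "ty": -1.0, "tz": 0.0, "wx": 0, "wy": 0, "wz": -6.9}, {"gripper": -1, "tx": 2.9, "ty": -0.6, "tz": 0.0, "wx": 0, "wy": 0, "wz": -7.0}, {"gripper": -1, "tx": 2.91, "ty": -0.29, "tz": 0.0, "wx": 0, "wy": 0, "wz": -6.9}, {"gripper": -1, "tx": 0, "ty": 0, "tz": 0, "wx": 0, "wy": 0, "wz": 0}]
[{"gripper": -1, "tx": 0, "ty": 0, "tz": 0, "wx": 0, "wy": 0, "wz": 0}, {"gripper": -1, "tx": 0, "ty": 0, "tz": 0, "wx": 0, "wy": 0, "wz": 0}, {"gripper": -1, "tx": 0, "ty": 0, "tz": 0, "wx": 0, "wy": 0, "wz": 0}]
```

Emit:
carry_out([
  {"gripper": -1,"tx": 0.0,"ty": 0.0,"tz": -2.6,"wx": 0,"wy": 0,"wz": 0.0},
  {"gripper": -1,"tx": 0.0,"ty": 0.0,"tz": -2.6,"wx": 0,"wy": 0,"wz": 0.0},
  {"gripper": -1,"tx": 0.0,"ty": 0.0,"tz": -2.5,"wx": 0,"wy": 0,"wz": 0.0},
  {"gripper": -1,"tx": 0.0,"ty": 0.0,"tz": -2.6,"wx": 0,"wy": 0,"wz": 0.0},
])

```text
time: 17.5
tcp_pos: [0.449, -0.1861, 0.1202]
tcp_rot: [3.105, -0.477, -0.003]
ft_force: [0.4, 0.4, -2.3]
finger_gap: 0.0076
```

Emit:
carry_out([
  {"gripper": -1,"tx": -0.6,"ty": -2.9,"tz": 0.0,"wx": 0,"wy": 0,"wz": -6.9},
  {"gripper": -1,"tx": -0.3,"ty": -3.0,"tz": 0.0,"wx": 0,"wy": 0,"wz": -7.0},
  {"gripper": -1,"tx": 0.0,"ty": -2.9,"tz": 0.0,"wx": 0,"wy": 0,"wz": -6.9},
  {"gripper": -1,"tx": 0.5,"ty": -3.0,"tz": 0.0,"wx": 0,"wy": 0,"wz": -7.0},
  {"gripper": -1,"tx": 0.8,"ty": -2.8,"tz": 0.0,"wx": 0,"wy": 0,"wz": -6.9},
  {"gripper": -1,"tx": 1.1,"ty": -2.8,"tz": 0.0,"wx": 0,"wy": 0,"wz": -6.9},
  {"gripper": -1,"tx": 1.4,"ty": -2.6,"tz": 0.0,"wx": 0,"wy": 0,"wz": -7.0},
  {"gripper": -1,"tx": 1.8,"ty": -2.4,"tz": 0.0,"wx": 0,"wy": 0,"wz": -6.9},
])

```text
time: 18.17
tcp_pos: [0.4696, 0.052, 0.1195]
tcp_rot: [-2.966, -1.033, 0.002]
ft_force: [0.6, 0.4, -1.9]
finger_gap: 0.0078
```

Emit:
carry_out([
  {"gripper": -1,"tx": 2.0,"ty": -2.2,"tz": 0.0,"wx": 0,"wy": 0,"wz": -7.0},
  {"gripper": -1,"tx": 2.3,"ty": -1.9,"tz": 0.0,"wx": 0,"wy": 0,"wz": -6.9},
  {"gripper": -1,"tx": 2.5,"ty": -1.6,"tz": 0.0,"wx": 0,"wy": 0,"wz": -6.9},
  {"gripper": -1,"tx": 2.6,"ty": -1.3,"tz": 0.0,"wx": 0,"wy": 0,"wz": -7.0},
  {"gripper": -1,"tx": 2.9,"ty": -1.0,"tz": 0.0,"wx": 0,"wy": 0,"wz": -6.9},
  {"gripper": -1,"tx": 2.9,"ty": -0.6,"tz": 0.0,"wx": 0,"wy": 0,"wz": -7.0},
  {"gripper": -1,"tx": 2.91,"ty": -0.29,"tz": 0.0,"wx": 0,"wy": 0,"wz": -6.9},
  {"gripper": -1,"tx": 0,"ty": 0,"tz": 0,"wx": 0,"wy": 0,"wz": 0},
])

```text
time: 18.83
tcp_pos: [0.4876, 0.2652, 0.1194]
tcp_rot: [-2.27, -2.167, -0.005]
ft_force: [0.2, 0.5, -1.4]
finger_gap: 0.0077
```

Emit:
carry_out([
  {"gripper": -1,"tx": 0,"ty": 0,"tz": 0,"wx": 0,"wy": 0,"wz": 0},
  {"gripper": -1,"tx": 0,"ty": 0,"tz": 0,"wx": 0,"wy": 0,"wz": 0},
  {"gripper": -1,"tx": 0,"ty": 0,"tz": 0,"wx": 0,"wy": 0,"wz": 0},
  {"gripper": -1,"tx": 0,"ty": 0,"tz": 0,"wx": 0,"wy": 0,"wz": 0},
  {"gripper": -1,"tx": 0,"ty": 0,"tz": 0,"wx": 0,"wy": 0,"wz": 0},
])

```text
time: 19.25
tcp_pos: [0.4886, 0.2565, 0.1199]
tcp_rot: [2.287, 2.154, -0.001]
ft_force: [0.5, -0.3, -2.4]
finger_gap: 0.0077
```

Run:
```python
from h import *
wview("k_w",[(T2([*rk(-.023,.064),np.radians(RY)],U),.153),(T2([*rk(.023,.101),np.radians(RY+180)],U),.056)])
```

```text
t 19.25 pos [0.4886 0.2565 0.1199] yaz -3.45 cmd [0.4885 0.2577 0.12  ] -3.3 F [ 0.5 -0.3 -2.4] gap 0.0077
```

View pics/k_w.png

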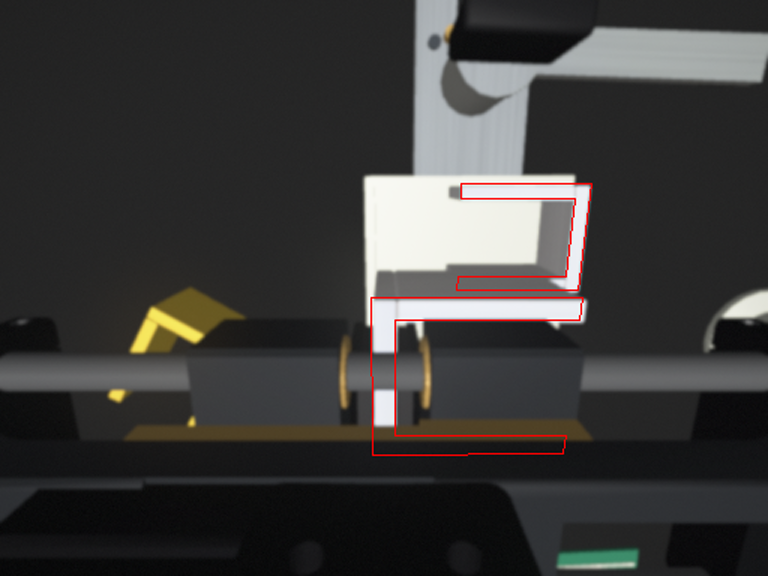

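Emit:
carry_out([
  {"gripper": -1,"tx": 0,"ty": 0,"tz": 3.0,"wx": 0,"wy": 0,"wz": 0},
  {"gripper": -1,"tx": 0,"ty": 0,"tz": 2.8,"wx": 0,"wy": 0,"wz": 0},
  {"gripper": -1,"tx": 0,"ty": 0,"tz": 2.5,"wx": 0,"wy": 0,"wz": 0},
  {"gripper": -1,"tx": 0,"ty": 0,"tz": 1.2,"wx": 0,"wy": 0,"wz": 0},
  {"gripper": -1,"tx": 0,"ty": 0,"tz": 0.2,"wx": 0,"wy": 0,"wz": 0},
  {"gripper": -1,"tx": 0,"ty": 0,"tz": 0.3,"wx": 0,"wy": 0,"wz": 0},
  {"gripper": -1,"tx": 0,"ty": 0,"tz": 0,"wx": 0,"wy": 0,"wz": 0},
  {"gripper": -1,"tx": 0,"ty": 0,"tz": 0,"wx": 0,"wy": 0,"wz": 0},
])

```text
time: 19.97
tcp_pos: [0.4897, 0.2582, 0.0213]
tcp_rot: [2.285, 2.155, 0.005]
ft_force: [-0.0, 0.2, -1.8]
finger_gap: 0.0076
```

Emit:
carry_out([
  {"gripper": -1,"tx": 0,"ty": 0,"tz": 0,"wx": 0,"wy": 0,"wz": 0},
  {"gripper": -1,"tx": 0,"ty": 0,"tz": 0,"wx": 0,"wy": 0,"wz": 0},
  {"gripper": -0.3,"tx": 0,"ty": 0,"tz": 0,"wx": 0,"wy": 0,"wz": 0},
  {"gripper": -0.3,"tx": 0,"ty": 0,"tz": 0,"wx": 0,"wy": 0,"wz": 0},
  {"gripper": -0.3,"tx": 0,"ty": 0,"tz": 0,"wx": 0,"wy": 0,"wz": 0},
  {"gripper": -0.3,"tx": 0,"ty": 0,"tz": 0,"wx": 0,"wy": 0,"wz": 0},
  {"gripper": -0.3,"tx": 0,"ty": 0,"tz": 0,"wx": 0,"wy": 0,"wz": 0},
])

```text
time: 20.55
tcp_pos: [0.4887, 0.2578, 0.0201]
tcp_rot: [-2.285, -2.156, -0.001]
ft_force: [0.4, -1.0, 0.3]
finger_gap: 0.0285
```

Emit:
carry_out([
  {"gripper": -0.3,"tx": 0.0,"ty": 0.0,"tz": -2.5,"wx": 0,"wy": 0,"wz": 0.0},
  {"gripper": -0.3,"tx": 0.0,"ty": 0.0,"tz": -2.5,"wx": 0,"wy": 0,"wz": 0.0},
  {"gripper": -0.3,"tx": 0.0,"ty": 0.0,"tz": -2.5,"wx": 0,"wy": 0,"wz": 0.0},
  {"gripper": 0,"tx": 0.0,"ty": 0.0,"tz": -2.5,"wx": 0,"wy": 0,"wz": 0.0},
  {"gripper": 0,"tx": 0,"ty": 0,"tz": 0,"wx": 0,"wy": 0,"wz": 0},
  {"gripper": 0,"tx": 0,"ty": 0,"tz": 0,"wx": 0,"wy": 0,"wz": 0},
  {"gripper": 0,"tx": 0,"ty": 0,"tz": 0,"wx": 0,"wy": 0,"wz": 0},
])

```text
time: 21.13
tcp_pos: [0.488, 0.2575, 0.1195]
tcp_rot: [-2.285, -2.156, 0.001]
ft_force: [-0.2, 0.7, -0.6]
finger_gap: 0.0424
```

Run:
```python
from h import *
wview("l_w",[(T2([*rk(-.023,.064),np.radians(RY)],U),.056),(T2([*rk(.023,.101),np.radians(RY+180)],U),.056)])
t,L=find(); save(t["image"],"l_t",(100,80,440,300),2.3)
for c,e in L: print(c.round(4),np.degrees(c[2]).round(1),round(e,2))
d=min(L,key=lambda l:np.hypot(l[0][0]-.6008,l[0][1]+.103))[0]
go([*web(d),.12],np.degrees(d[2])+180,0,settle=3)
```

```text
t 21.13 pos [0.488  0.2575 0.1195] yaz -3.32 cmd [0.4885 0.2577 0.12  ] -3.3 F [-0.2  0.7 -0.6] gap 0.0424
[ 0.4551 -0.3564 -1.299 ] -74.4 1.7
[ 0.6006 -0.103   1.8974] 108.7 1.5
[ 0.6079 -0.3705  1.7388] 99.6 30.87
[{"gripper": 0, "tx": -3.5, "ty": 1.3, "tz": 0.0, "wx": 0, "wy": 0, "wz": 6.2}, {"gripper": 0, "tx": -3.3, "ty": 1.7, "tz": 0.0, "wx": 0, "wy": 0, "wz": 6.2}, {"gripper": 0, "tx": -3.1, "ty": 2.0, "tz": 0.0, "wx": 0, "wy": 0, "wz": 6.1}, {"gripper": 0, "tx": -2.9, "ty": 2.4, "tz": 0.0, "wx": 0, "wy": 0, "wz": 6.2}, {"gripper": 0, "tx": -2.6, "ty": 2.6, "tz": 0.0, "wx": 0, "wy": 0, "wz": 6.2}, {"gripper": 0, "tx": -2.3, "ty": 2.9, "tz": 0.0, "wx": 0, "wy": 0, "wz": 6.2}, {"gripper": 0, "tx": -2.0, "ty": 3.2, "tz": 0.0, "wx": 0, "wy": 0, "wz": 6.2}, {"gripper": 0, "tx": -1.6, "ty": 3.3, "tz": 0.0, "wx": 0, "wy": 0, "wz": 6.2}]
[{"gripper": 0, "tx": -1.3, "ty": 3.5, "tz": 0.0, "wx": 0, "wy": 0, "wz": 6.1}, {"gripper": 0, "tx": -0.9, "ty": 3.6, "tz": 0.0, "wx": 0, "wy": 0, "wz": 6.2}, {"gripper": 0, "tx": -0.46, "ty": 3.68, "tz": 0.0, "wx": 0, "wy": 0, "wz": 6.2}, {"gripper": 0, "tx": 0, "ty": 0, "tz": 0, "wx": 0, "wy": 0, "wz": 0}, {"gripper": 0, "tx": 0, "ty": 0, "tz": 0, "wx": 0, "wy": 0, "wz": 0}, {"gripper": 0, "tx": 0, "ty": 0, "tz": 0, "wx": 0, "wy": 0, "wz": 0}]
```

View pics/l_w.png

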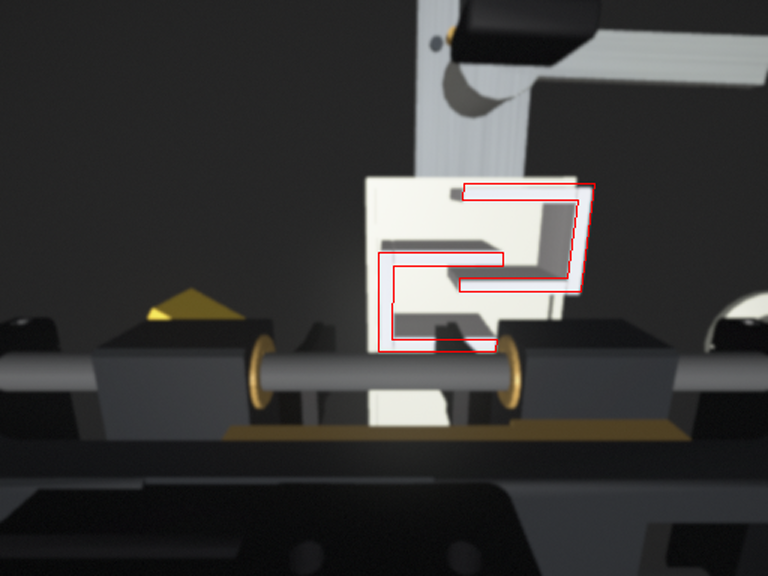

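View pics/l_t.png

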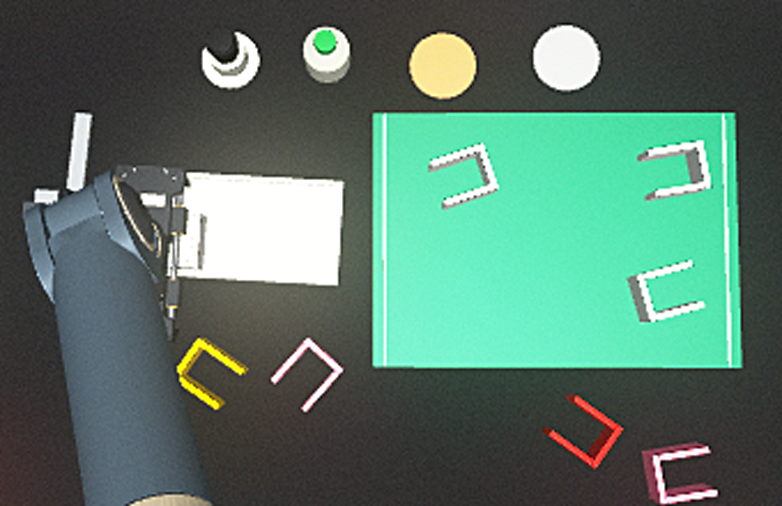

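Emit:
carry_out([
  {"gripper": 0,"tx": -3.5,"ty": 1.3,"tz": 0.0,"wx": 0,"wy": 0,"wz": 6.2},
  {"gripper": 0,"tx": -3.3,"ty": 1.7,"tz": 0.0,"wx": 0,"wy": 0,"wz": 6.2},
  {"gripper": 0,"tx": -3.1,"ty": 2.0,"tz": 0.0,"wx": 0,"wy": 0,"wz": 6.1},
  {"gripper": 0,"tx": -2.9,"ty": 2.4,"tz": 0.0,"wx": 0,"wy": 0,"wz": 6.2},
  {"gripper": 0,"tx": -2.6,"ty": 2.6,"tz": 0.0,"wx": 0,"wy": 0,"wz": 6.2},
  {"gripper": 0,"tx": -2.3,"ty": 2.9,"tz": 0.0,"wx": 0,"wy": 0,"wz": 6.2},
  {"gripper": 0,"tx": -2.0,"ty": 3.2,"tz": 0.0,"wx": 0,"wy": 0,"wz": 6.2},
  {"gripper": 0,"tx": -1.6,"ty": 3.3,"tz": 0.0,"wx": 0,"wy": 0,"wz": 6.2},
])

```text
time: 21.95
tcp_pos: [0.5771, -0.0278, 0.119]
tcp_rot: [-2.98, -0.993, 0.003]
ft_force: [-0.5, 0.0, 0.5]
finger_gap: 0.0436
```

Emit:
carry_out([
  {"gripper": 0,"tx": -1.3,"ty": 3.5,"tz": 0.0,"wx": 0,"wy": 0,"wz": 6.1},
  {"gripper": 0,"tx": -0.9,"ty": 3.6,"tz": 0.0,"wx": 0,"wy": 0,"wz": 6.2},
  {"gripper": 0,"tx": -0.46,"ty": 3.68,"tz": 0.0,"wx": 0,"wy": 0,"wz": 6.2},
  {"gripper": 0,"tx": 0,"ty": 0,"tz": 0,"wx": 0,"wy": 0,"wz": 0},
  {"gripper": 0,"tx": 0,"ty": 0,"tz": 0,"wx": 0,"wy": 0,"wz": 0},
  {"gripper": 0,"tx": 0,"ty": 0,"tz": 0,"wx": 0,"wy": 0,"wz": 0},
  {"gripper": 0,"tx": 0,"ty": 0,"tz": 0,"wx": 0,"wy": 0,"wz": 0},
  {"gripper": 0,"tx": 0,"ty": 0,"tz": 0,"wx": 0,"wy": 0,"wz": 0},
])

```text
time: 22.62
tcp_pos: [0.6101, -0.1305, 0.1194]
tcp_rot: [-3.098, -0.514, 0.001]
ft_force: [0.1, -1.2, 0.3]
finger_gap: 0.0436
```

Run:
```python
from h import *
wview("m_w",[(T2([.6006,-.103,1.8974],U),.053)])
```

```text
t 22.62 pos [ 0.6101 -0.1305  0.1194] yaz -71.16 cmd [ 0.6105 -0.1324  0.12  ] -71.3 F [ 0.1 -1.2  0.3] gap 0.0436
```

View pics/m_w.png

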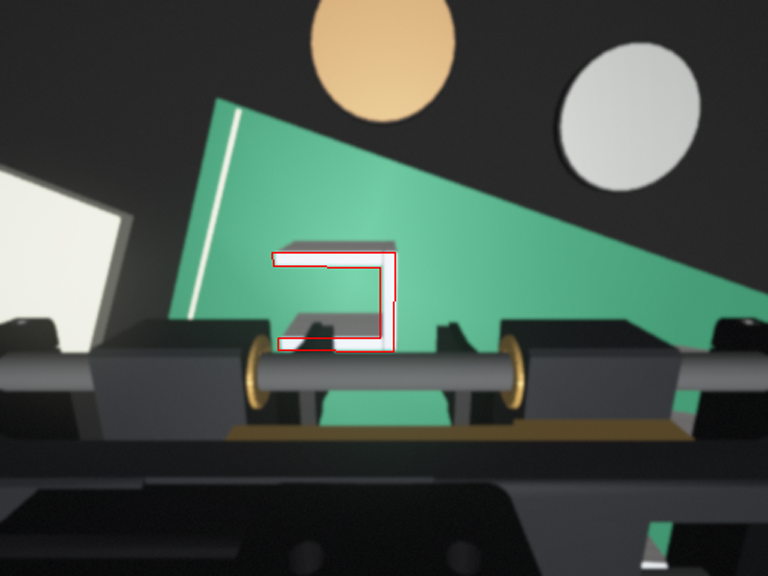

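Emit:
carry_out([
  {"gripper": 0,"tx": 0,"ty": 0,"tz": 2.9,"wx": 0,"wy": 0,"wz": 0},
  {"gripper": 0,"tx": 0,"ty": 0,"tz": 2.9,"wx": 0,"wy": 0,"wz": 0},
  {"gripper": 0,"tx": 0,"ty": 0,"tz": 2.5,"wx": 0,"wy": 0,"wz": 0},
  {"gripper": 0,"tx": 0,"ty": 0,"tz": 2.0,"wx": 0,"wy": 0,"wz": 0},
  {"gripper": 0,"tx": 0,"ty": 0,"tz": 0,"wx": 0,"wy": 0,"wz": 0},
  {"gripper": 0,"tx": 0,"ty": 0,"tz": 0,"wx": 0,"wy": 0,"wz": 0},
  {"gripper": -1,"tx": 0,"ty": 0,"tz": 0,"wx": 0,"wy": 0,"wz": 0},
  {"gripper": -1,"tx": 0,"ty": 0,"tz": 0,"wx": 0,"wy": 0,"wz": 0},
])

```text
time: 23.33
tcp_pos: [0.6116, -0.1326, 0.0187]
tcp_rot: [3.099, 0.51, 0.005]
ft_force: [-0.1, -0.3, 0.3]
finger_gap: 0.0368
```

Emit:
carry_out([
  {"gripper": -1,"tx": 0,"ty": 0,"tz": 0,"wx": 0,"wy": 0,"wz": 0},
  {"gripper": -1,"tx": 0,"ty": 0,"tz": 0,"wx": 0,"wy": 0,"wz": 0},
  {"gripper": -1,"tx": 0,"ty": 0,"tz": 0,"wx": 0,"wy": 0,"wz": 0},
  {"gripper": -1,"tx": 0,"ty": 0,"tz": 0,"wx": 0,"wy": 0,"wz": 0},
  {"gripper": -1,"tx": 0,"ty": 0,"tz": 0,"wx": 0,"wy": 0,"wz": 0},
  {"gripper": -1,"tx": 0,"ty": 0,"tz": 0,"wx": 0,"wy": 0,"wz": 0},
  {"gripper": -1,"tx": 0,"ty": 0,"tz": 0,"wx": 0,"wy": 0,"wz": 0},
])

```text
time: 23.92
tcp_pos: [0.6105, -0.1326, 0.0173]
tcp_rot: [3.1, 0.51, 0.001]
ft_force: [-0.4, -0.3, 2.2]
finger_gap: 0.0077
```

Run:
```python
from h import *
p,a=getcmd(); setcmd([p[0],p[1],.017],a)
go([p[0],p[1],.12],None,-1,n=4)
t=slot(1,.101-.074,.12); print(t)
go(t,RY,-1,settle=5,wmax=7)
```

```text
[{"gripper": -1, "tx": 0.0, "ty": 0.0, "tz": -2.6, "wx": 0, "wy": 0, "wz": 0.0}, {"gripper": -1, "tx": 0.0, "ty": 0.0, "tz": -2.6, "wx": 0, "wy": 0, "wz": 0.0}, {"gripper": -1, "tx": 0.0, "ty": 0.0, "tz": -2.5, "wx": 0, "wy": 0, "wz": 0.0}, {"gripper": -1, "tx": 0.0, "ty": 0.0, "tz": -2.6, "wx": 0, "wy": 0, "wz": 0.0}]
[np.float64(0.5942600150057444), np.float64(0.21455763474367465), 0.12]
[{"gripper": -1, "tx": 1.0, "ty": -3.3, "tz": 0.0, "wx": 0, "wy": 0, "wz": -6.8}, {"gripper": -1, "tx": 1.3, "ty": -3.2, "tz": 0.0, "wx": 0, "wy": 0, "wz": -6.8}, {"gripper": -1, "tx": 1.7, "ty": -3.1, "tz": 0.0, "wx": 0, "wy": 0, "wz": -6.8}, {"gripper": -1, "tx": 2.1, "ty": -2.8, "tz": 0.0, "wx": 0, "wy": 0, "wz": -6.8}, {"gripper": -1, "tx": 2.4, "ty": -2.5, "tz": 0.0, "wx": 0, "wy": 0, "wz": -6.8}, {"gripper": -1, "tx": 2.6, "ty": -2.2, "tz": 0.0, "wx": 0, "wy": 0, "wz": -6.8}, {"gripper": -1, "tx": 2.9, "ty": -1.9, "tz": 0.0, "wx": 0, "wy": 0, "wz": -6.8}, {"gripper": -1, "tx": 3.1, "ty": -1.6, "tz": 0.0, "wx": 0, "wy": 0, "wz": -6.8}]
[{"gripper": -1, "tx": 3.3, "ty": -1.1, "tz": 0.0, "wx": 0, "wy": 0, "wz": -6.8}, {"gripper": -1, "tx": 3.4, "ty": -0.78, "tz": 0.0, "wx": 0, "wy": 0, "wz": -6.8}, {"gripper": -1, "tx": 0, "ty": 0, "tz": 0, "wx": 0, "wy": 0, "wz": 0}, {"gripper": -1, "tx": 0, "ty": 0, "tz": 0, "wx": 0, "wy": 0, "wz": 0}, {"gripper": -1, "tx": 0, "ty": 0, "tz": 0, "wx": 0, "wy": 0, "wz": 0}, {"gripper": -1, "tx": 0, "ty": 0, "tz": 0, "wx": 0, "wy": 0, "wz": 0}, {"gripper": -1, "tx": 0, "ty": 0, "tz": 0, "wx": 0, "wy": 0, "wz": 0}]
```

Emit:
carry_out([
  {"gripper": -1,"tx": 0.0,"ty": 0.0,"tz": -2.6,"wx": 0,"wy": 0,"wz": 0.0},
  {"gripper": -1,"tx": 0.0,"ty": 0.0,"tz": -2.6,"wx": 0,"wy": 0,"wz": 0.0},
  {"gripper": -1,"tx": 0.0,"ty": 0.0,"tz": -2.5,"wx": 0,"wy": 0,"wz": 0.0},
  {"gripper": -1,"tx": 0.0,"ty": 0.0,"tz": -2.6,"wx": 0,"wy": 0,"wz": 0.0},
])

```text
time: 24.25
tcp_pos: [0.6093, -0.1322, 0.1199]
tcp_rot: [-3.099, -0.509, 0.004]
ft_force: [1.3, 0.7, -2.8]
finger_gap: 0.0077
```

Emit:
carry_out([
  {"gripper": -1,"tx": 1.0,"ty": -3.3,"tz": 0.0,"wx": 0,"wy": 0,"wz": -6.8},
  {"gripper": -1,"tx": 1.3,"ty": -3.2,"tz": 0.0,"wx": 0,"wy": 0,"wz": -6.8},
  {"gripper": -1,"tx": 1.7,"ty": -3.1,"tz": 0.0,"wx": 0,"wy": 0,"wz": -6.8},
  {"gripper": -1,"tx": 2.1,"ty": -2.8,"tz": 0.0,"wx": 0,"wy": 0,"wz": -6.8},
  {"gripper": -1,"tx": 2.4,"ty": -2.5,"tz": 0.0,"wx": 0,"wy": 0,"wz": -6.8},
  {"gripper": -1,"tx": 2.6,"ty": -2.2,"tz": 0.0,"wx": 0,"wy": 0,"wz": -6.8},
  {"gripper": -1,"tx": 2.9,"ty": -1.9,"tz": 0.0,"wx": 0,"wy": 0,"wz": -6.8},
  {"gripper": -1,"tx": 3.1,"ty": -1.6,"tz": 0.0,"wx": 0,"wy": 0,"wz": -6.8},
])

```text
time: 24.92
tcp_pos: [0.5959, 0.1463, 0.1192]
tcp_rot: [-2.518, -1.877, 0.002]
ft_force: [-0.1, 1.0, -2.2]
finger_gap: 0.0075
```

Emit:
carry_out([
  {"gripper": -1,"tx": 3.3,"ty": -1.1,"tz": 0.0,"wx": 0,"wy": 0,"wz": -6.8},
  {"gripper": -1,"tx": 3.4,"ty": -0.78,"tz": 0.0,"wx": 0,"wy": 0,"wz": -6.8},
  {"gripper": -1,"tx": 0,"ty": 0,"tz": 0,"wx": 0,"wy": 0,"wz": 0},
  {"gripper": -1,"tx": 0,"ty": 0,"tz": 0,"wx": 0,"wy": 0,"wz": 0},
  {"gripper": -1,"tx": 0,"ty": 0,"tz": 0,"wx": 0,"wy": 0,"wz": 0},
  {"gripper": -1,"tx": 0,"ty": 0,"tz": 0,"wx": 0,"wy": 0,"wz": 0},
  {"gripper": -1,"tx": 0,"ty": 0,"tz": 0,"wx": 0,"wy": 0,"wz": 0},
  {"gripper": -1,"tx": 0,"ty": 0,"tz": 0,"wx": 0,"wy": 0,"wz": 0},
])

```text
time: 25.58
tcp_pos: [0.5945, 0.2129, 0.1199]
tcp_rot: [2.287, 2.153, -0.001]
ft_force: [0.0, -0.6, -2.2]
finger_gap: 0.0079
```

Run:
```python
from h import *
wview("n_w",[(T2([*rk(.023,.027),np.radians(RY+180)],U),.153),(T2([*rk(-.023,.064),np.radians(RY)],U),.056),(T2([*rk(.023,.101),np.radians(RY+180)],U),.056)])
```

```text
t 25.58 pos [0.5945 0.2129 0.1199] yaz -3.47 cmd [0.5943 0.2145 0.12  ] -3.3 F [ 0.  -0.6 -2.2] gap 0.0079
```

View pics/n_w.png

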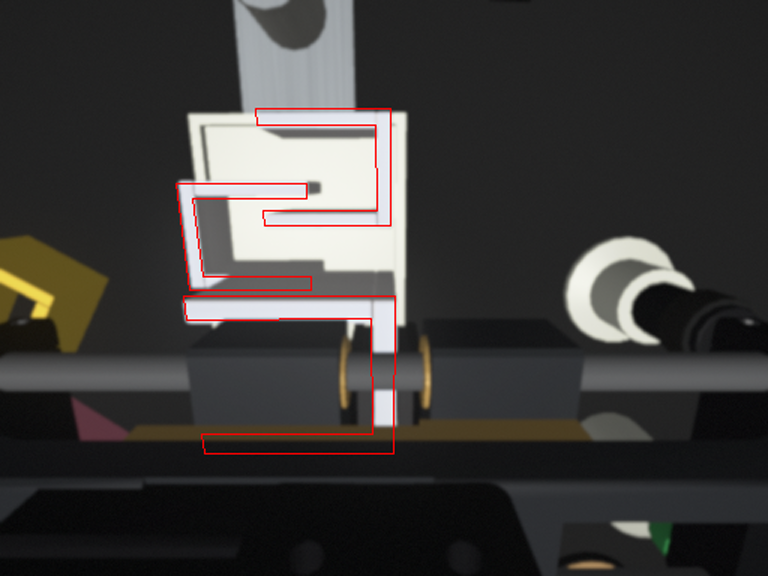

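Run:
```python
from h import *
t=cams.snapshot("top"); print(ray(t,[200.4,106],.02),ray(t,[200.4,119],.0),ray(t,[200.4,119],.02))
save(t["image"],"o_t",(150,70,270,190),5)
```

```text
[0.75458178 0.1937574  0.02      ] [0.72009374 0.19604822 0.        ] [0.7152198  0.19334813 0.02      ]
```

View pics/o_t.png

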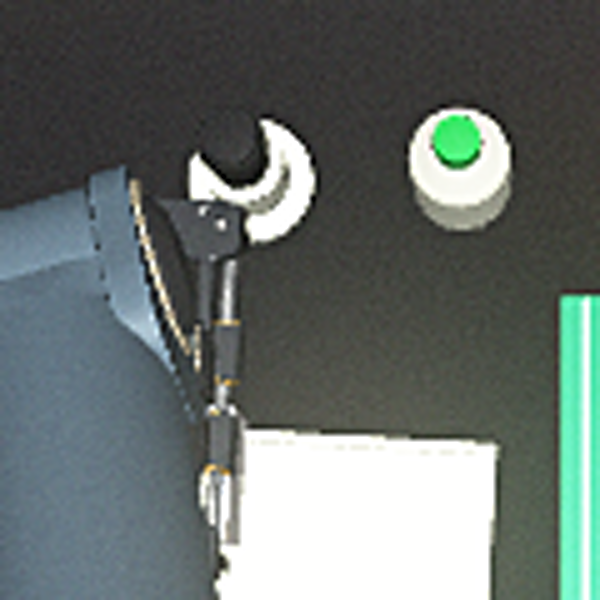

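Emit:
carry_out([
  {"gripper": -1,"tx": 0,"ty": 0,"tz": 3.0,"wx": 0,"wy": 0,"wz": 0},
  {"gripper": -1,"tx": 0,"ty": 0,"tz": 2.8,"wx": 0,"wy": 0,"wz": 0},
  {"gripper": -1,"tx": 0,"ty": 0,"tz": 2.5,"wx": 0,"wy": 0,"wz": 0},
  {"gripper": -1,"tx": 0,"ty": 0,"tz": 1.2,"wx": 0,"wy": 0,"wz": 0},
  {"gripper": -1,"tx": 0,"ty": 0,"tz": 0.2,"wx": 0,"wy": 0,"wz": 0},
  {"gripper": -1,"tx": 0,"ty": 0,"tz": 0.3,"wx": 0,"wy": 0,"wz": 0},
  {"gripper": -1,"tx": 0,"ty": 0,"tz": 0,"wx": 0,"wy": 0,"wz": 0},
  {"gripper": -1,"tx": 0,"ty": 0,"tz": 0,"wx": 0,"wy": 0,"wz": 0},
])

```text
time: 26.35
tcp_pos: [0.5952, 0.2148, 0.0213]
tcp_rot: [2.285, 2.155, 0.004]
ft_force: [0.2, -0.3, -2.6]
finger_gap: 0.0078
```

Emit:
carry_out([
  {"gripper": -1,"tx": 0,"ty": 0,"tz": 0,"wx": 0,"wy": 0,"wz": 0},
  {"gripper": -1,"tx": 0,"ty": 0,"tz": 0,"wx": 0,"wy": 0,"wz": 0},
  {"gripper": -0.3,"tx": 0,"ty": 0,"tz": 0,"wx": 0,"wy": 0,"wz": 0},
  {"gripper": -0.3,"tx": 0,"ty": 0,"tz": 0,"wx": 0,"wy": 0,"wz": 0},
  {"gripper": -0.3,"tx": 0,"ty": 0,"tz": 0,"wx": 0,"wy": 0,"wz": 0},
  {"gripper": -0.3,"tx": 0,"ty": 0,"tz": 0,"wx": 0,"wy": 0,"wz": 0},
  {"gripper": -0.3,"tx": 0,"ty": 0,"tz": 0,"wx": 0,"wy": 0,"wz": 0},
])

```text
time: 26.93
tcp_pos: [0.5944, 0.2145, 0.0202]
tcp_rot: [2.285, 2.156, 0.001]
ft_force: [-0.2, -0.0, 0.0]
finger_gap: 0.0286
```

Emit:
carry_out([
  {"gripper": -0.3,"tx": 0.0,"ty": 0.0,"tz": -2.5,"wx": 0,"wy": 0,"wz": 0.0},
  {"gripper": -0.3,"tx": 0.0,"ty": 0.0,"tz": -2.5,"wx": 0,"wy": 0,"wz": 0.0},
  {"gripper": -0.3,"tx": 0.0,"ty": 0.0,"tz": -2.5,"wx": 0,"wy": 0,"wz": 0.0},
  {"gripper": 0,"tx": 0.0,"ty": 0.0,"tz": -2.5,"wx": 0,"wy": 0,"wz": 0.0},
  {"gripper": 0,"tx": 0,"ty": 0,"tz": 0,"wx": 0,"wy": 0,"wz": 0},
  {"gripper": 0,"tx": 0,"ty": 0,"tz": 0,"wx": 0,"wy": 0,"wz": 0},
  {"gripper": 0,"tx": 0,"ty": 0,"tz": 0,"wx": 0,"wy": 0,"wz": 0},
])

```text
time: 27.52
tcp_pos: [0.5937, 0.2143, 0.1194]
tcp_rot: [-2.285, -2.156, 0.001]
ft_force: [-0.6, 0.1, -0.5]
finger_gap: 0.0423
```

Run:
```python
from h import *
wview("p_w",[(T2([*rk(.023,.027),np.radians(RY+180)],U),.056),(T2([*rk(-.023,.064),np.radians(RY)],U),.056),(T2([*rk(.023,.101),np.radians(RY+180)],U),.056)])
t,L=find(); save(t["image"],"p_t",(100,80,440,300),2.3)
for c,e in L: print(c.round(4),np.degrees(c[2]).round(1),round(e,2))
d=min(L,key=lambda l:np.hypot(l[0][0]-.4551,l[0][1]+.3564))[0]
go([*web(d),.12],np.degrees(d[2]),0,settle=5)
```

```text
t 27.52 pos [0.5937 0.2143 0.1194] yaz -3.32 cmd [0.5943 0.2145 0.12  ] -3.3 F [-0.6  0.1 -0.5] gap 0.0423
[ 0.608  -0.3705  1.7382] 99.6 32.07
[ 0.455  -0.3563 -1.2993] -74.4 1.75
[{"gripper": 0, "tx": -3.7, "ty": -0.8, "tz": 0.0, "wx": 0, "wy": 0, "wz": 4.7}, {"gripper": 0, "tx": -3.7, "ty": -0.5, "tz": 0.0, "wx": 0, "wy": 0, "wz": 4.8}, {"gripper": 0, "tx": -3.7, "ty": -0.1, "tz": 0.0, "wx": 0, "wy": 0, "wz": 4.7}, {"gripper": 0, "tx": -3.7, "ty": 0.1, "tz": 0.0, "wx": 0, "wy": 0, "wz": 4.8}, {"gripper": 0, "tx": -3.7, "ty": 0.5, "tz": 0.0, "wx": 0, "wy": 0, "wz": 4.7}, {"gripper": 0, "tx": -3.7, "ty": 0.8, "tz": 0.0, "wx": 0, "wy": 0, "wz": 4.8}, {"gripper": 0, "tx": -3.6, "ty": 1.0, "tz": 0.0, "wx": 0, "wy": 0, "wz": 4.7}, {"gripper": 0, "tx": -3.5, "ty": 1.4, "tz": 0.0, "wx": 0, "wy": 0, "wz": 4.7}]
[{"gripper": 0, "tx": -3.3, "ty": 1.6, "tz": 0.0, "wx": 0, "wy": 0, "wz": 4.8}, {"gripper": 0, "tx": -3.2, "ty": 1.9, "tz": 0.0, "wx": 0, "wy": 0, "wz": 4.7}, {"gripper": 0, "tx": -3.1, "ty": 2.2, "tz": 0.0, "wx": 0, "wy": 0, "wz": 4.8}, {"gripper": 0, "tx": -2.8, "ty": 2.4, "tz": 0.0, "wx": 0, "wy": 0, "wz": 4.7}, {"gripper": 0, "tx": -2.7, "ty": 2.6, "tz": 0.0, "wx": 0, "wy": 0, "wz": 4.8}, {"gripper": 0, "tx": -2.4, "ty": 2.9, "tz": 0.0, "wx": 0, "wy": 0, "wz": 4.7}, {"gripper": 0, "tx": -2.18, "ty": 3.04, "tz": 0.0, "wx": 0, "wy": 0, "wz": 4.8}, {"gripper": 0, "tx": 0, "ty": 0, "tz": 0, "wx": 0, "wy": 0, "wz": 0}]
[{"gripper": 0, "tx": 0, "ty": 0, "tz": 0, "wx": 0, "wy": 0, "wz": 0}, {"gripper": 0, "tx": 0, "ty": 0, "tz": 0, "wx": 0, "wy": 0, "wz": 0}, {"gripper": 0, "tx": 0, "ty": 0, "tz": 0, "wx": 0, "wy": 0, "wz": 0}, {"gripper": 0, "tx": 0, "ty": 0, "tz": 0, "wx": 0, "wy": 0, "wz": 0}]
```

View pics/p_w.png

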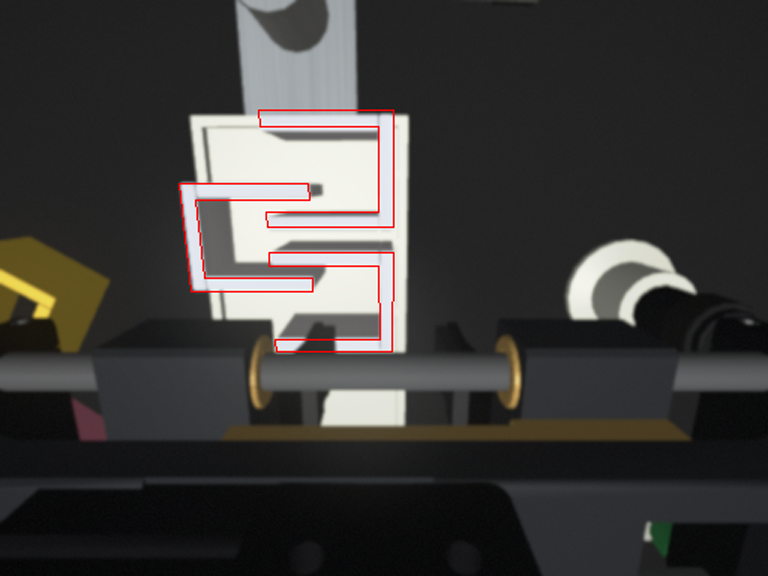

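View pics/p_t.png

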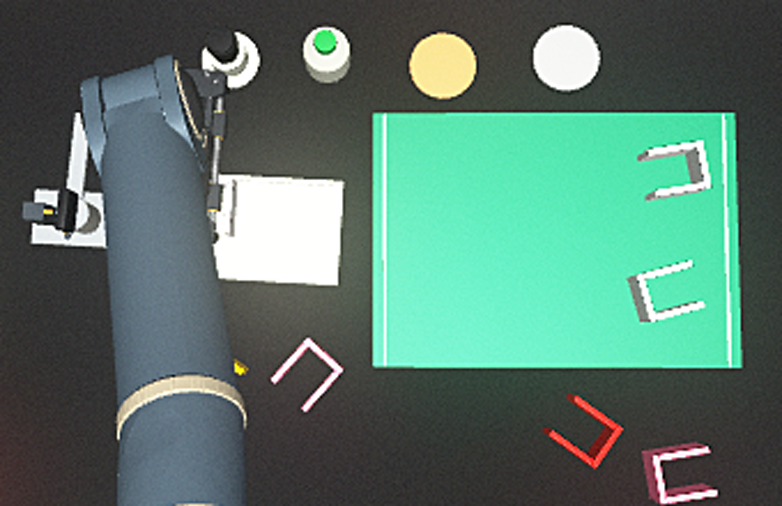

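Emit:
carry_out([
  {"gripper": 0,"tx": -3.7,"ty": -0.8,"tz": 0.0,"wx": 0,"wy": 0,"wz": 4.7},
  {"gripper": 0,"tx": -3.7,"ty": -0.5,"tz": 0.0,"wx": 0,"wy": 0,"wz": 4.8},
  {"gripper": 0,"tx": -3.7,"ty": -0.1,"tz": 0.0,"wx": 0,"wy": 0,"wz": 4.7},
  {"gripper": 0,"tx": -3.7,"ty": 0.1,"tz": 0.0,"wx": 0,"wy": 0,"wz": 4.8},
  {"gripper": 0,"tx": -3.7,"ty": 0.5,"tz": 0.0,"wx": 0,"wy": 0,"wz": 4.7},
  {"gripper": 0,"tx": -3.7,"ty": 0.8,"tz": 0.0,"wx": 0,"wy": 0,"wz": 4.8},
  {"gripper": 0,"tx": -3.6,"ty": 1.0,"tz": 0.0,"wx": 0,"wy": 0,"wz": 4.7},
  {"gripper": 0,"tx": -3.5,"ty": 1.4,"tz": 0.0,"wx": 0,"wy": 0,"wz": 4.7},
])

```text
time: 28.33
tcp_pos: [0.514, -0.0759, 0.1191]
tcp_rot: [-2.863, -1.291, 0.002]
ft_force: [0.4, 0.4, -0.3]
finger_gap: 0.0436
```

Emit:
carry_out([
  {"gripper": 0,"tx": -3.3,"ty": 1.6,"tz": 0.0,"wx": 0,"wy": 0,"wz": 4.8},
  {"gripper": 0,"tx": -3.2,"ty": 1.9,"tz": 0.0,"wx": 0,"wy": 0,"wz": 4.7},
  {"gripper": 0,"tx": -3.1,"ty": 2.2,"tz": 0.0,"wx": 0,"wy": 0,"wz": 4.8},
  {"gripper": 0,"tx": -2.8,"ty": 2.4,"tz": 0.0,"wx": 0,"wy": 0,"wz": 4.7},
  {"gripper": 0,"tx": -2.7,"ty": 2.6,"tz": 0.0,"wx": 0,"wy": 0,"wz": 4.8},
  {"gripper": 0,"tx": -2.4,"ty": 2.9,"tz": 0.0,"wx": 0,"wy": 0,"wz": 4.7},
  {"gripper": 0,"tx": -2.18,"ty": 3.04,"tz": 0.0,"wx": 0,"wy": 0,"wz": 4.8},
  {"gripper": 0,"tx": 0,"ty": 0,"tz": 0,"wx": 0,"wy": 0,"wz": 0},
])

```text
time: 29.0
tcp_pos: [0.4423, -0.3349, 0.1201]
tcp_rot: [3.11, 0.401, -0.004]
ft_force: [-0.7, -1.5, 0.8]
finger_gap: 0.0433
```

Emit:
carry_out([
  {"gripper": 0,"tx": 0,"ty": 0,"tz": 0,"wx": 0,"wy": 0,"wz": 0},
  {"gripper": 0,"tx": 0,"ty": 0,"tz": 0,"wx": 0,"wy": 0,"wz": 0},
  {"gripper": 0,"tx": 0,"ty": 0,"tz": 0,"wx": 0,"wy": 0,"wz": 0},
  {"gripper": 0,"tx": 0,"ty": 0,"tz": 0,"wx": 0,"wy": 0,"wz": 0},
])

```text
time: 29.33
tcp_pos: [0.4471, -0.3246, 0.1195]
tcp_rot: [-3.111, -0.428, 0.0]
ft_force: [0.2, 1.0, -0.7]
finger_gap: 0.0437
```

Run:
```python
from h import *
wview("q_w",[(T2([.455,-.3563,-1.2993],U),.053)])
t=cams.snapshot("top"); save(t["image"],"q_t",(100,80,440,300),2.3)
```

```text
t 29.33 pos [ 0.4471 -0.3246  0.1195] yaz -74.35 cmd [ 0.4467 -0.3265  0.12  ] -74.5 F [ 0.2  1.  -0.7] gap 0.0437
```

View pics/q_w.png

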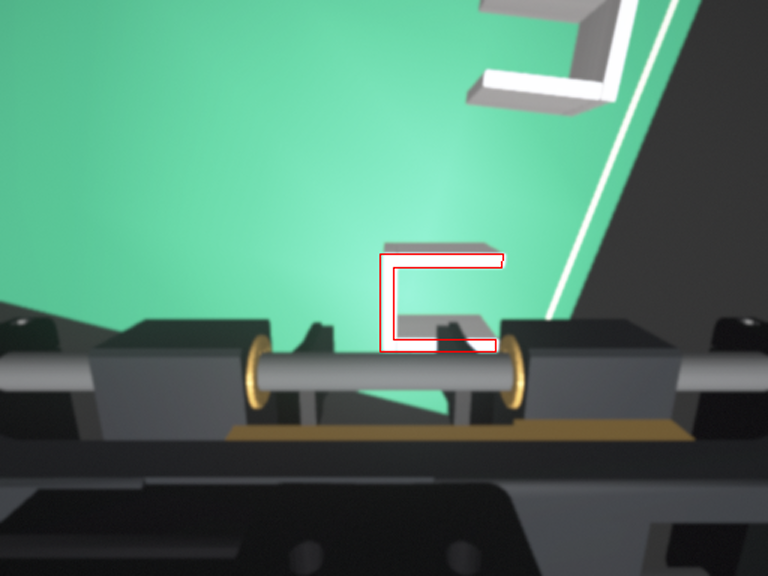

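View pics/q_t.png

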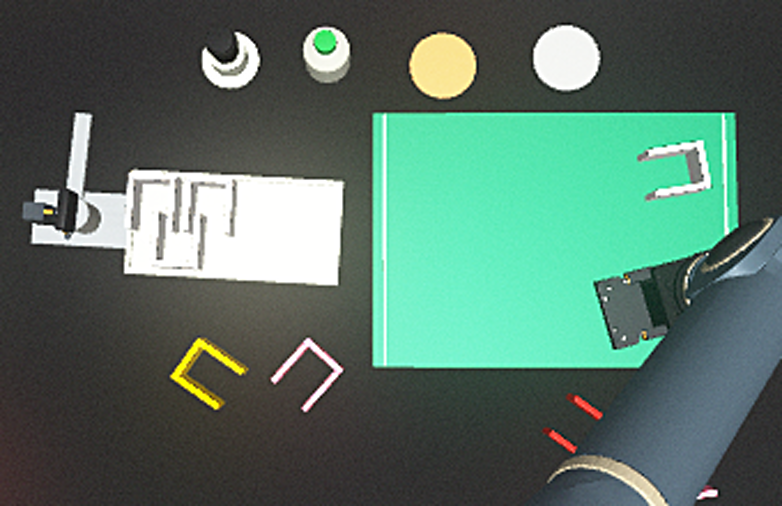

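Emit:
carry_out([
  {"gripper": 0,"tx": 0,"ty": 0,"tz": 2.9,"wx": 0,"wy": 0,"wz": 0},
  {"gripper": 0,"tx": 0,"ty": 0,"tz": 2.9,"wx": 0,"wy": 0,"wz": 0},
  {"gripper": 0,"tx": 0,"ty": 0,"tz": 2.5,"wx": 0,"wy": 0,"wz": 0},
  {"gripper": 0,"tx": 0,"ty": 0,"tz": 2.0,"wx": 0,"wy": 0,"wz": 0},
  {"gripper": 0,"tx": 0,"ty": 0,"tz": 0,"wx": 0,"wy": 0,"wz": 0},
  {"gripper": 0,"tx": 0,"ty": 0,"tz": 0,"wx": 0,"wy": 0,"wz": 0},
  {"gripper": -1,"tx": 0,"ty": 0,"tz": 0,"wx": 0,"wy": 0,"wz": 0},
  {"gripper": -1,"tx": 0,"ty": 0,"tz": 0,"wx": 0,"wy": 0,"wz": 0},
])

```text
time: 30.1
tcp_pos: [0.4475, -0.327, 0.0184]
tcp_rot: [3.111, 0.423, 0.004]
ft_force: [-0.7, -0.7, 0.2]
finger_gap: 0.0368
```

Emit:
carry_out([
  {"gripper": -1,"tx": 0,"ty": 0,"tz": 0,"wx": 0,"wy": 0,"wz": 0},
  {"gripper": -1,"tx": 0,"ty": 0,"tz": 0,"wx": 0,"wy": 0,"wz": 0},
  {"gripper": -1,"tx": 0,"ty": 0,"tz": 0,"wx": 0,"wy": 0,"wz": 0},
  {"gripper": -1,"tx": 0,"ty": 0,"tz": 0,"wx": 0,"wy": 0,"wz": 0},
  {"gripper": -1,"tx": 0,"ty": 0,"tz": 0,"wx": 0,"wy": 0,"wz": 0},
  {"gripper": -1,"tx": 0,"ty": 0,"tz": 0,"wx": 0,"wy": 0,"wz": 0},
  {"gripper": -1,"tx": 0,"ty": 0,"tz": 0,"wx": 0,"wy": 0,"wz": 0},
])

```text
time: 30.68
tcp_pos: [0.4466, -0.3267, 0.0172]
tcp_rot: [3.113, 0.423, 0.001]
ft_force: [-0.2, 0.4, 3.1]
finger_gap: 0.0076
```

Run:
```python
from h import *
p,a=getcmd(); setcmd([p[0],p[1],.017],a)
go([p[0],p[1],.12],None,-1,n=4)
t=slot(-1,.101-.111,.12); print(t)
go(t,RY,-1,settle=6,wmax=7)
```

```text
[{"gripper": -1, "tx": 0.0, "ty": 0.0, "tz": -2.6, "wx": 0, "wy": 0, "wz": 0.0}, {"gripper": -1, "tx": 0.0, "ty": 0.0, "tz": -2.6, "wx": 0, "wy": 0, "wz": 0.0}, {"gripper": -1, "tx": 0.0, "ty": 0.0, "tz": -2.5, "wx": 0, "wy": 0, "wz": 0.0}, {"gripper": -1, "tx": 0.0, "ty": 0.0, "tz": -2.6, "wx": 0, "wy": 0, "wz": 0.0}]
[np.float64(0.48431524924472), np.float64(0.1838143674847534), 0.12]
[{"gripper": -1, "tx": 1.3, "ty": -3.7, "tz": 0.0, "wx": 0, "wy": 0, "wz": -5.5}, {"gripper": -1, "tx": 1.7, "ty": -3.6, "tz": 0.0, "wx": 0, "wy": 0, "wz": -5.5}, {"gripper": -1, "tx": 2.0, "ty": -3.3, "tz": 0.0, "wx": 0, "wy": 0, "wz": -5.4}, {"gripper": -1, "tx": 2.3, "ty": -3.2, "tz": 0.0, "wx": 0, "wy": 0, "wz": -5.5}, {"gripper": -1, "tx": 2.7, "ty": -3.0, "tz": 0.0, "wx": 0, "wy": 0, "wz": -5.5}, {"gripper": -1, "tx": 2.8, "ty": -2.6, "tz": 0.0, "wx": 0, "wy": 0, "wz": -5.5}, {"gripper": -1, "tx": 3.2, "ty": -2.4, "tz": 0.0, "wx": 0, "wy": 0, "wz": -5.4}, {"gripper": -1, "tx": 3.3, "ty": -2.1, "tz": 0.0, "wx": 0, "wy": 0, "wz": -5.5}]
[{"gripper": -1, "tx": 3.5, "ty": -1.8, "tz": 0.0, "wx": 0, "wy": 0, "wz": -5.5}, {"gripper": -1, "tx": 3.7, "ty": -1.4, "tz": 0.0, "wx": 0, "wy": 0, "wz": -5.5}, {"gripper": -1, "tx": 3.8, "ty": -1.0, "tz": 0.0, "wx": 0, "wy": 0, "wz": -5.4}, {"gripper": -1, "tx": 3.9, "ty": -0.7, "tz": 0.0, "wx": 0, "wy": 0, "wz": -5.5}, {"gripper": -1, "tx": 3.9, "ty": -0.33, "tz": 0.0, "wx": 0, "wy": 0, "wz": -5.5}, {"gripper": -1, "tx": 0, "ty": 0, "tz": 0, "wx": 0, "wy": 0, "wz": 0}, {"gripper": -1, "tx": 0, "ty": 0, "tz": 0, "wx": 0, "wy": 0, "wz": 0}, {"gripper": -1, "tx": 0, "ty": 0, "tz": 0, "wx": 0, "wy": 0, "wz": 0}]
[{"gripper": -1, "tx": 0, "ty": 0, "tz": 0, "wx": 0, "wy": 0, "wz": 0}, {"gripper": -1, "tx": 0, "ty": 0, "tz": 0, "wx": 0, "wy": 0, "wz": 0}, {"gripper": -1, "tx": 0, "ty": 0, "tz": 0, "wx": 0, "wy": 0, "wz": 0}]
```

Emit:
carry_out([
  {"gripper": -1,"tx": 0.0,"ty": 0.0,"tz": -2.6,"wx": 0,"wy": 0,"wz": 0.0},
  {"gripper": -1,"tx": 0.0,"ty": 0.0,"tz": -2.6,"wx": 0,"wy": 0,"wz": 0.0},
  {"gripper": -1,"tx": 0.0,"ty": 0.0,"tz": -2.5,"wx": 0,"wy": 0,"wz": 0.0},
  {"gripper": -1,"tx": 0.0,"ty": 0.0,"tz": -2.6,"wx": 0,"wy": 0,"wz": 0.0},
])

```text
time: 31.02
tcp_pos: [0.4455, -0.3259, 0.1202]
tcp_rot: [-3.112, -0.422, 0.003]
ft_force: [0.1, -0.2, -2.0]
finger_gap: 0.0076
```

Emit:
carry_out([
  {"gripper": -1,"tx": 1.3,"ty": -3.7,"tz": 0.0,"wx": 0,"wy": 0,"wz": -5.5},
  {"gripper": -1,"tx": 1.7,"ty": -3.6,"tz": 0.0,"wx": 0,"wy": 0,"wz": -5.5},
  {"gripper": -1,"tx": 2.0,"ty": -3.3,"tz": 0.0,"wx": 0,"wy": 0,"wz": -5.4},
  {"gripper": -1,"tx": 2.3,"ty": -3.2,"tz": 0.0,"wx": 0,"wy": 0,"wz": -5.5},
  {"gripper": -1,"tx": 2.7,"ty": -3.0,"tz": 0.0,"wx": 0,"wy": 0,"wz": -5.5},
  {"gripper": -1,"tx": 2.8,"ty": -2.6,"tz": 0.0,"wx": 0,"wy": 0,"wz": -5.5},
  {"gripper": -1,"tx": 3.2,"ty": -2.4,"tz": 0.0,"wx": 0,"wy": 0,"wz": -5.4},
  {"gripper": -1,"tx": 3.3,"ty": -2.1,"tz": 0.0,"wx": 0,"wy": 0,"wz": -5.5},
])

```text
time: 31.68
tcp_pos: [0.469, -0.0106, 0.1197]
tcp_rot: [-2.727, -1.56, 0.001]
ft_force: [0.0, 0.1, -1.3]
finger_gap: 0.0076
```

Emit:
carry_out([
  {"gripper": -1,"tx": 3.5,"ty": -1.8,"tz": 0.0,"wx": 0,"wy": 0,"wz": -5.5},
  {"gripper": -1,"tx": 3.7,"ty": -1.4,"tz": 0.0,"wx": 0,"wy": 0,"wz": -5.5},
  {"gripper": -1,"tx": 3.8,"ty": -1.0,"tz": 0.0,"wx": 0,"wy": 0,"wz": -5.4},
  {"gripper": -1,"tx": 3.9,"ty": -0.7,"tz": 0.0,"wx": 0,"wy": 0,"wz": -5.5},
  {"gripper": -1,"tx": 3.9,"ty": -0.33,"tz": 0.0,"wx": 0,"wy": 0,"wz": -5.5},
  {"gripper": -1,"tx": 0,"ty": 0,"tz": 0,"wx": 0,"wy": 0,"wz": 0},
  {"gripper": -1,"tx": 0,"ty": 0,"tz": 0,"wx": 0,"wy": 0,"wz": 0},
  {"gripper": -1,"tx": 0,"ty": 0,"tz": 0,"wx": 0,"wy": 0,"wz": 0},
])

```text
time: 32.35
tcp_pos: [0.4836, 0.1829, 0.1193]
tcp_rot: [-2.286, -2.155, 0.003]
ft_force: [-0.8, -0.1, -1.5]
finger_gap: 0.0077
```

Emit:
carry_out([
  {"gripper": -1,"tx": 0,"ty": 0,"tz": 0,"wx": 0,"wy": 0,"wz": 0},
  {"gripper": -1,"tx": 0,"ty": 0,"tz": 0,"wx": 0,"wy": 0,"wz": 0},
  {"gripper": -1,"tx": 0,"ty": 0,"tz": 0,"wx": 0,"wy": 0,"wz": 0},
  {"gripper": -1,"tx": 0,"ty": 0,"tz": 0,"wx": 0,"wy": 0,"wz": 0},
])

```text
time: 32.68
tcp_pos: [0.4844, 0.1828, 0.12]
tcp_rot: [2.287, 2.154, -0.0]
ft_force: [-0.5, -0.4, -1.0]
finger_gap: 0.0077
```

Run:
```python
from h import *
wview("r_w",[(T2([*rk(-.023,-.010),np.radians(RY)],U),.153),(T2([*rk(.023,.027),np.radians(RY+180)],U),.056),(T2([*rk(-.023,.064),np.radians(RY)],U),.056)])
```

```text
t 32.68 pos [0.4844 0.1828 0.12  ] yaz -3.44 cmd [0.4844 0.1838 0.12  ] -3.3 F [-0.5 -0.4 -1. ] gap 0.0077
```

View pics/r_w.png

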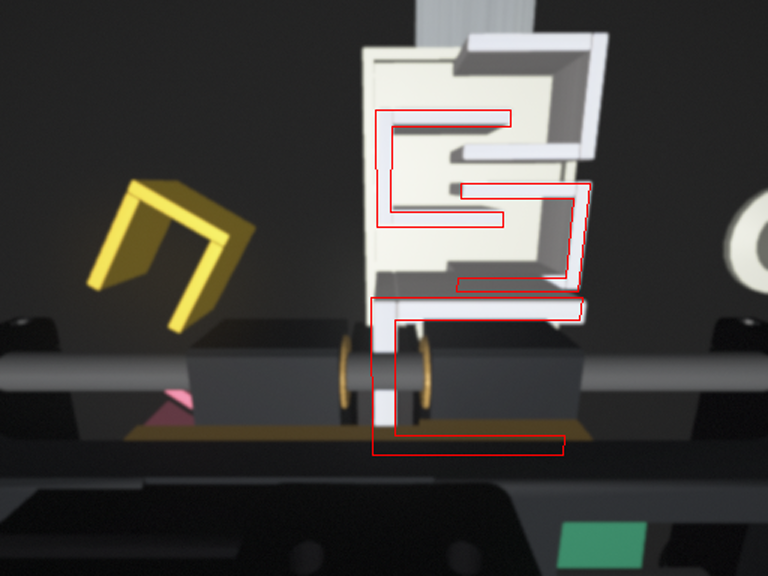

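Emit:
carry_out([
  {"gripper": -1,"tx": 0,"ty": 0,"tz": 3.0,"wx": 0,"wy": 0,"wz": 0},
  {"gripper": -1,"tx": 0,"ty": 0,"tz": 2.8,"wx": 0,"wy": 0,"wz": 0},
  {"gripper": -1,"tx": 0,"ty": 0,"tz": 2.5,"wx": 0,"wy": 0,"wz": 0},
  {"gripper": -1,"tx": 0,"ty": 0,"tz": 1.2,"wx": 0,"wy": 0,"wz": 0},
  {"gripper": -1,"tx": 0,"ty": 0,"tz": 0.2,"wx": 0,"wy": 0,"wz": 0},
  {"gripper": -1,"tx": 0,"ty": 0,"tz": 0.3,"wx": 0,"wy": 0,"wz": 0},
  {"gripper": -1,"tx": 0,"ty": 0,"tz": 0,"wx": 0,"wy": 0,"wz": 0},
  {"gripper": -1,"tx": 0,"ty": 0,"tz": 0,"wx": 0,"wy": 0,"wz": 0},
])

```text
time: 33.4
tcp_pos: [0.4854, 0.1841, 0.021]
tcp_rot: [2.285, 2.155, 0.004]
ft_force: [-0.8, -0.1, -1.3]
finger_gap: 0.0076
```

Emit:
carry_out([
  {"gripper": -1,"tx": 0,"ty": 0,"tz": 0,"wx": 0,"wy": 0,"wz": 0},
  {"gripper": -1,"tx": 0,"ty": 0,"tz": 0,"wx": 0,"wy": 0,"wz": 0},
  {"gripper": -0.3,"tx": 0,"ty": 0,"tz": 0,"wx": 0,"wy": 0,"wz": 0},
  {"gripper": -0.3,"tx": 0,"ty": 0,"tz": 0,"wx": 0,"wy": 0,"wz": 0},
  {"gripper": -0.3,"tx": 0,"ty": 0,"tz": 0,"wx": 0,"wy": 0,"wz": 0},
  {"gripper": -0.3,"tx": 0,"ty": 0,"tz": 0,"wx": 0,"wy": 0,"wz": 0},
  {"gripper": -0.3,"tx": 0,"ty": 0,"tz": 0,"wx": 0,"wy": 0,"wz": 0},
])

```text
time: 33.98
tcp_pos: [0.4844, 0.1839, 0.02]
tcp_rot: [2.285, 2.156, 0.001]
ft_force: [0.5, 0.8, -0.9]
finger_gap: 0.0283
```

Emit:
carry_out([
  {"gripper": -0.3,"tx": 0.0,"ty": 0.0,"tz": -2.5,"wx": 0,"wy": 0,"wz": 0.0},
  {"gripper": -0.3,"tx": 0.0,"ty": 0.0,"tz": -2.5,"wx": 0,"wy": 0,"wz": 0.0},
  {"gripper": -0.3,"tx": 0.0,"ty": 0.0,"tz": -2.5,"wx": 0,"wy": 0,"wz": 0.0},
  {"gripper": 0,"tx": 0.0,"ty": 0.0,"tz": -2.5,"wx": 0,"wy": 0,"wz": 0.0},
  {"gripper": 0,"tx": 0,"ty": 0,"tz": 0,"wx": 0,"wy": 0,"wz": 0},
  {"gripper": 0,"tx": 0,"ty": 0,"tz": 0,"wx": 0,"wy": 0,"wz": 0},
  {"gripper": 0,"tx": 0,"ty": 0,"tz": 0,"wx": 0,"wy": 0,"wz": 0},
])

```text
time: 34.57
tcp_pos: [0.4838, 0.1837, 0.1195]
tcp_rot: [-2.285, -2.156, 0.001]
ft_force: [0.5, 0.0, -1.1]
finger_gap: 0.0425
```

Run:
```python
from h import *
wview("s_w",[(T2([*rk(-.023,-.010),np.radians(RY)],U),.056),(T2([*rk(.023,.027),np.radians(RY+180)],U),.056),(T2([*rk(-.023,.064),np.radians(RY)],U),.056)])
t,L=find(); save(t["image"],"s_t",(100,80,440,300),2.3)
for c,e in L: print(c.round(4),np.degrees(c[2]).round(1),round(e,2))
d=min(L,key=lambda l:np.hypot(l[0][0]-.608,l[0][1]+.3705))[0]
go([*web(d),.12],np.degrees(d[2])+180,0,settle=6)
```

```text
t 34.57 pos [0.4838 0.1837 0.1195] yaz -3.32 cmd [0.4844 0.1838 0.12  ] -3.3 F [ 0.5  0.  -1.1] gap 0.0425
[ 0.608  -0.3705  1.7373] 99.5 32.63
[{"gripper": 0, "tx": -3.8, "ty": 1.1, "tz": 0.0, "wx": 0, "wy": 0, "wz": 5.1}, {"gripper": 0, "tx": -3.8, "ty": 1.4, "tz": 0.0, "wx": 0, "wy": 0, "wz": 5.2}, {"gripper": 0, "tx": -3.6, "ty": 1.8, "tz": 0.0, "wx": 0, "wy": 0, "wz": 5.1}, {"gripper": 0, "tx": -3.4, "ty": 2.0, "tz": 0.0, "wx": 0, "wy": 0, "wz": 5.2}, {"gripper": 0, "tx": -3.2, "ty": 2.4, "tz": 0.0, "wx": 0, "wy": 0, "wz": 5.1}, {"gripper": 0, "tx": -3.0, "ty": 2.6, "tz": 0.0, "wx": 0, "wy": 0, "wz": 5.2}, {"gripper": 0, "tx": -2.7, "ty": 2.9, "tz": 0.0, "wx": 0, "wy": 0, "wz": 5.1}, {"gripper": 0, "tx": -2.5, "ty": 3.2, "tz": 0.0, "wx": 0, "wy": 0, "wz": 5.2}]
[{"gripper": 0, "tx": -2.2, "ty": 3.3, "tz": 0.0, "wx": 0, "wy": 0, "wz": 5.1}, {"gripper": 0, "tx": -1.9, "ty": 3.5, "tz": 0.0, "wx": 0, "wy": 0, "wz": 5.1}, {"gripper": 0, "tx": -1.5, "ty": 3.7, "tz": 0.0, "wx": 0, "wy": 0, "wz": 5.2}, {"gripper": 0, "tx": -1.2, "ty": 3.8, "tz": 0.0, "wx": 0, "wy": 0, "wz": 5.1}, {"gripper": 0, "tx": -0.9, "ty": 3.9, "tz": 0.0, "wx": 0, "wy": 0, "wz": 5.2}, {"gripper": 0, "tx": -0.5, "ty": 4.0, "tz": 0.0, "wx": 0, "wy": 0, "wz": 5.1}, {"gripper": 0, "tx": -0.18, "ty": 3.96, "tz": 0.0, "wx": 0, "wy": 0, "wz": 5.2}, {"gripper": 0, "tx": 0, "ty": 0, "tz": 0, "wx": 0, "wy": 0, "wz": 0}]
[{"gripper": 0, "tx": 0, "ty": 0, "tz": 0, "wx": 0, "wy": 0, "wz": 0}, {"gripper": 0, "tx": 0, "ty": 0, "tz": 0, "wx": 0, "wy": 0, "wz": 0}, {"gripper": 0, "tx": 0, "ty": 0, "tz": 0, "wx": 0, "wy": 0, "wz": 0}, {"gripper": 0, "tx": 0, "ty": 0, "tz": 0, "wx": 0, "wy": 0, "wz": 0}, {"gripper": 0, "tx": 0, "ty": 0, "tz": 0, "wx": 0, "wy": 0, "wz": 0}]
```

View pics/s_w.png

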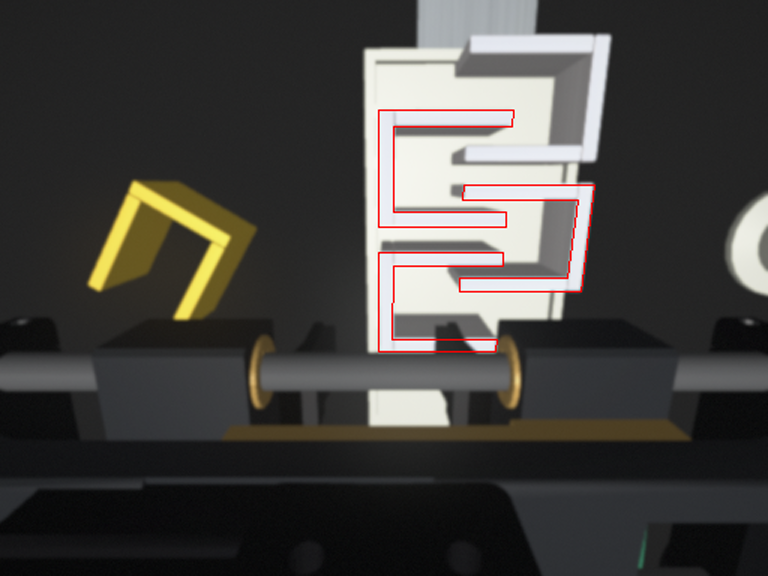

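View pics/s_t.png

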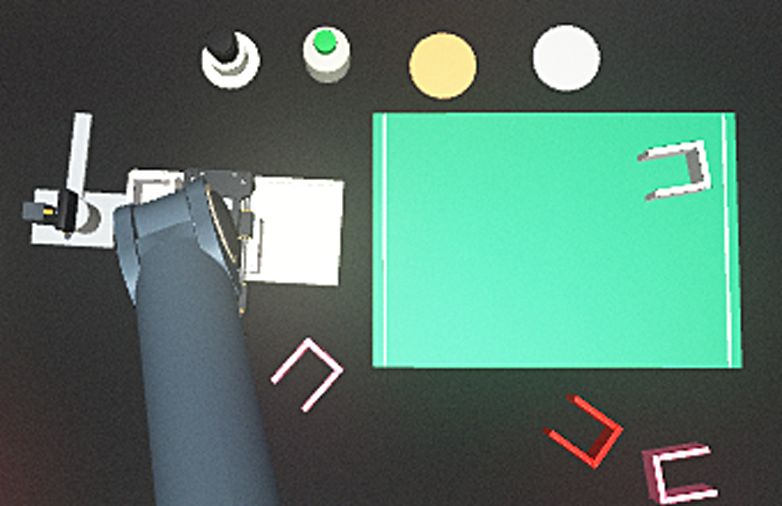

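Emit:
carry_out([
  {"gripper": 0,"tx": -3.8,"ty": 1.1,"tz": 0.0,"wx": 0,"wy": 0,"wz": 5.1},
  {"gripper": 0,"tx": -3.8,"ty": 1.4,"tz": 0.0,"wx": 0,"wy": 0,"wz": 5.2},
  {"gripper": 0,"tx": -3.6,"ty": 1.8,"tz": 0.0,"wx": 0,"wy": 0,"wz": 5.1},
  {"gripper": 0,"tx": -3.4,"ty": 2.0,"tz": 0.0,"wx": 0,"wy": 0,"wz": 5.2},
  {"gripper": 0,"tx": -3.2,"ty": 2.4,"tz": 0.0,"wx": 0,"wy": 0,"wz": 5.1},
  {"gripper": 0,"tx": -3.0,"ty": 2.6,"tz": 0.0,"wx": 0,"wy": 0,"wz": 5.2},
  {"gripper": 0,"tx": -2.7,"ty": 2.9,"tz": 0.0,"wx": 0,"wy": 0,"wz": 5.1},
  {"gripper": 0,"tx": -2.5,"ty": 3.2,"tz": 0.0,"wx": 0,"wy": 0,"wz": 5.2},
])

```text
time: 35.38
tcp_pos: [0.5528, -0.1299, 0.1189]
tcp_rot: [-2.899, -1.208, 0.002]
ft_force: [0.1, 0.1, 0.4]
finger_gap: 0.0434
```

Emit:
carry_out([
  {"gripper": 0,"tx": -2.2,"ty": 3.3,"tz": 0.0,"wx": 0,"wy": 0,"wz": 5.1},
  {"gripper": 0,"tx": -1.9,"ty": 3.5,"tz": 0.0,"wx": 0,"wy": 0,"wz": 5.1},
  {"gripper": 0,"tx": -1.5,"ty": 3.7,"tz": 0.0,"wx": 0,"wy": 0,"wz": 5.2},
  {"gripper": 0,"tx": -1.2,"ty": 3.8,"tz": 0.0,"wx": 0,"wy": 0,"wz": 5.1},
  {"gripper": 0,"tx": -0.9,"ty": 3.9,"tz": 0.0,"wx": 0,"wy": 0,"wz": 5.2},
  {"gripper": 0,"tx": -0.5,"ty": 4.0,"tz": 0.0,"wx": 0,"wy": 0,"wz": 5.1},
  {"gripper": 0,"tx": -0.18,"ty": 3.96,"tz": 0.0,"wx": 0,"wy": 0,"wz": 5.2},
  {"gripper": 0,"tx": 0,"ty": 0,"tz": 0,"wx": 0,"wy": 0,"wz": 0},
])

```text
time: 36.05
tcp_pos: [0.6101, -0.4109, 0.1184]
tcp_rot: [3.125, 0.241, -0.006]
ft_force: [-1.5, -0.9, 0.5]
finger_gap: 0.0434
```

Emit:
carry_out([
  {"gripper": 0,"tx": 0,"ty": 0,"tz": 0,"wx": 0,"wy": 0,"wz": 0},
  {"gripper": 0,"tx": 0,"ty": 0,"tz": 0,"wx": 0,"wy": 0,"wz": 0},
  {"gripper": 0,"tx": 0,"ty": 0,"tz": 0,"wx": 0,"wy": 0,"wz": 0},
  {"gripper": 0,"tx": 0,"ty": 0,"tz": 0,"wx": 0,"wy": 0,"wz": 0},
  {"gripper": 0,"tx": 0,"ty": 0,"tz": 0,"wx": 0,"wy": 0,"wz": 0},
  {"gripper": 0,"tx": 0,"ty": 0,"tz": 0,"wx": 0,"wy": 0,"wz": 0},
])

```text
time: 36.55
tcp_pos: [0.6132, -0.4, 0.1202]
tcp_rot: [-3.13, -0.262, -0.001]
ft_force: [0.7, 0.0, -0.9]
finger_gap: 0.0432
```

Run:
```python
from h import *
wview("u_w",[(T2([.608,-.3705,1.7373],U),.053)])
t=cams.snapshot("top"); save(t["image"],"u_t",(100,80,440,300),2.3)
```

```text
t 36.55 pos [ 0.6132 -0.4     0.1202] yaz -80.44 cmd [ 0.6132 -0.4011  0.12  ] -80.5 F [ 0.7  0.  -0.9] gap 0.0432
```

View pics/u_w.png

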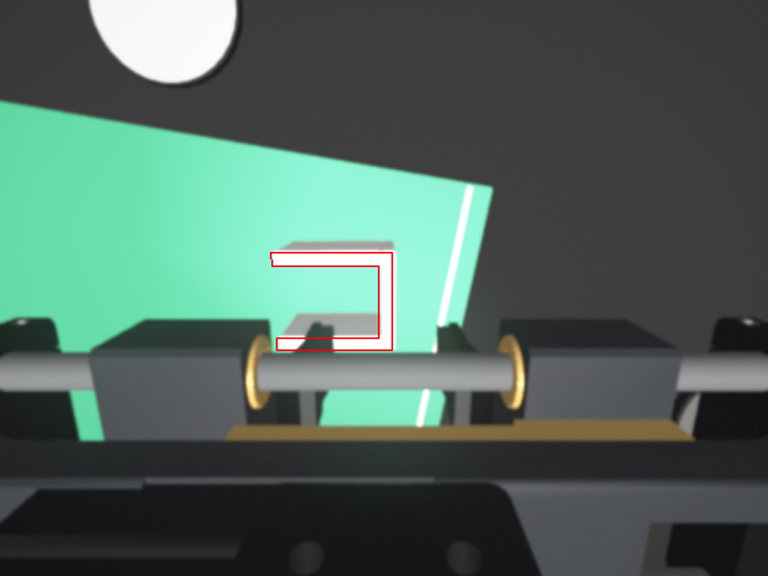

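View pics/u_t.png

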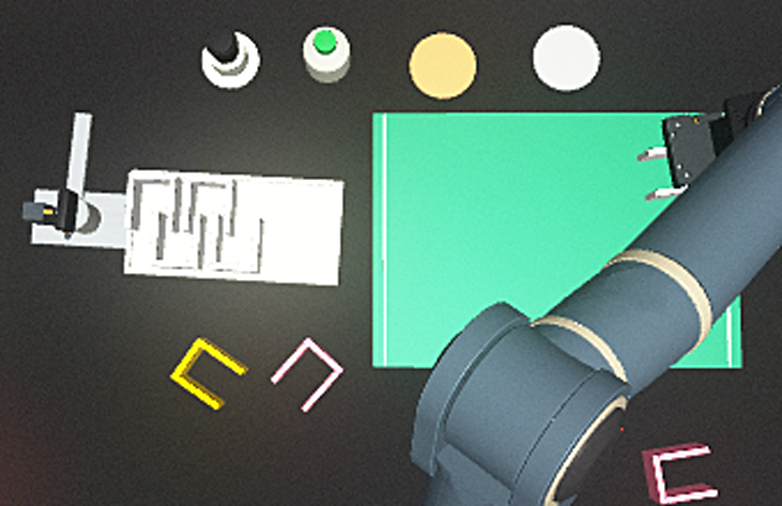

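Overlay matches the last channel (web near (387,300) in the wrist view); the four in the tray remain interlocked. Pick it.

Emit:
carry_out([
  {"gripper": 0,"tx": 0,"ty": 0,"tz": 2.9,"wx": 0,"wy": 0,"wz": 0},
  {"gripper": 0,"tx": 0,"ty": 0,"tz": 2.9,"wx": 0,"wy": 0,"wz": 0},
  {"gripper": 0,"tx": 0,"ty": 0,"tz": 2.5,"wx": 0,"wy": 0,"wz": 0},
  {"gripper": 0,"tx": 0,"ty": 0,"tz": 2.0,"wx": 0,"wy": 0,"wz": 0},
  {"gripper": 0,"tx": 0,"ty": 0,"tz": 0,"wx": 0,"wy": 0,"wz": 0},
  {"gripper": 0,"tx": 0,"ty": 0,"tz": 0,"wx": 0,"wy": 0,"wz": 0},
  {"gripper": -1,"tx": 0,"ty": 0,"tz": 0,"wx": 0,"wy": 0,"wz": 0},
  {"gripper": -1,"tx": 0,"ty": 0,"tz": 0,"wx": 0,"wy": 0,"wz": 0},
])

```text
time: 37.32
tcp_pos: [0.6138, -0.4022, 0.0192]
tcp_rot: [3.129, 0.259, 0.004]
ft_force: [-0.2, -0.6, -0.1]
finger_gap: 0.0366
```

Emit:
carry_out([
  {"gripper": -1,"tx": 0,"ty": 0,"tz": 0,"wx": 0,"wy": 0,"wz": 0},
  {"gripper": -1,"tx": 0,"ty": 0,"tz": 0,"wx": 0,"wy": 0,"wz": 0},
  {"gripper": -1,"tx": 0,"ty": 0,"tz": 0,"wx": 0,"wy": 0,"wz": 0},
  {"gripper": -1,"tx": 0,"ty": 0,"tz": 0,"wx": 0,"wy": 0,"wz": 0},
  {"gripper": -1,"tx": 0,"ty": 0,"tz": 0,"wx": 0,"wy": 0,"wz": 0},
  {"gripper": -1,"tx": 0,"ty": 0,"tz": 0,"wx": 0,"wy": 0,"wz": 0},
  {"gripper": -1,"tx": 0,"ty": 0,"tz": 0,"wx": 0,"wy": 0,"wz": 0},
])

```text
time: 37.9
tcp_pos: [0.6129, -0.4013, 0.0173]
tcp_rot: [3.131, 0.259, 0.001]
ft_force: [-0.8, 0.1, 1.0]
finger_gap: 0.008
```

Run:
```python
from h import *
p,a=getcmd(); setcmd([p[0],p[1],.017],a)
go([p[0],p[1],.12],None,-1,n=4)
t=slot(1,.101-.148,.12); print(t)
go(t,RY,-1,settle=6,wmax=7)
```

```text
[{"gripper": -1, "tx": 0.0, "ty": 0.0, "tz": -2.6, "wx": 0, "wy": 0, "wz": 0.0}, {"gripper": -1, "tx": 0.0, "ty": 0.0, "tz": -2.6, "wx": 0, "wy": 0, "wz": 0.0}, {"gripper": -1, "tx": 0.0, "ty": 0.0, "tz": -2.5, "wx": 0, "wy": 0, "wz": 0.0}, {"gripper": -1, "tx": 0.0, "ty": 0.0, "tz": -2.6, "wx": 0, "wy": 0, "wz": 0.0}]
[np.float64(0.5900147470919574), np.float64(0.14067950739639973), 0.12]
[{"gripper": -1, "tx": 0.5, "ty": -3.8, "tz": 0.0, "wx": 0, "wy": 0, "wz": -5.5}, {"gripper": -1, "tx": 0.8, "ty": -3.8, "tz": 0.0, "wx": 0, "wy": 0, "wz": -5.5}, {"gripper": -1, "tx": 1.2, "ty": -3.7, "tz": 0.0, "wx": 0, "wy": 0, "wz": -5.5}, {"gripper": -1, "tx": 1.6, "ty": -3.6, "tz": 0.0, "wx": 0, "wy": 0, "wz": -5.6}, {"gripper": -1, "tx": 1.9, "ty": -3.3, "tz": 0.0, "wx": 0, "wy": 0, "wz": -5.5}, {"gripper": -1, "tx": 2.2, "ty": -3.2, "tz": 0.0, "wx": 0, "wy": 0, "wz": -5.5}, {"gripper": -1, "tx": 2.5, "ty": -3.0, "tz": 0.0, "wx": 0, "wy": 0, "wz": -5.5}, {"gripper": -1, "tx": 2.7, "ty": -2.7, "tz": 0.0, "wx": 0, "wy": 0, "wz": -5.5}]
[{"gripper": -1, "tx": 3.1, "ty": -2.4, "tz": 0.0, "wx": 0
[... 156 characters left out ...]
wx": 0, "wy": 0, "wz": -5.6}, {"gripper": -1, "tx": 3.6, "ty": -1.4, "tz": 0.0, "wx": 0, "wy": 0, "wz": -5.5}, {"gripper": -1, "tx": 3.7, "ty": -1.1, "tz": 0.0, "wx": 0, "wy": 0, "wz": -5.5}, {"gripper": -1, "tx": 3.81, "ty": -0.8, "tz": 0.0, "wx": 0, "wy": 0, "wz": -5.5}, {"gripper": -1, "tx": 0, "ty": 0, "tz": 0, "wx": 0, "wy": 0, "wz": 0}, {"gripper": -1, "tx": 0, "ty": 0, "tz": 0, "wx": 0, "wy": 0, "wz": 0}]
[{"gripper": -1, "tx": 0, "ty": 0, "tz": 0, "wx": 0, "wy": 0, "wz": 0}, {"gripper": -1, "tx": 0, "ty": 0, "tz": 0, "wx": 0, "wy": 0, "wz": 0}, {"gripper": -1, "tx": 0, "ty": 0, "tz": 0, "wx": 0, "wy": 0, "wz": 0}, {"gripper": -1, "tx": 0, "ty": 0, "tz": 0, "wx": 0, "wy": 0, "wz": 0}]
```

Emit:
carry_out([
  {"gripper": -1,"tx": 0.0,"ty": 0.0,"tz": -2.6,"wx": 0,"wy": 0,"wz": 0.0},
  {"gripper": -1,"tx": 0.0,"ty": 0.0,"tz": -2.6,"wx": 0,"wy": 0,"wz": 0.0},
  {"gripper": -1,"tx": 0.0,"ty": 0.0,"tz": -2.5,"wx": 0,"wy": 0,"wz": 0.0},
  {"gripper": -1,"tx": 0.0,"ty": 0.0,"tz": -2.6,"wx": 0,"wy": 0,"wz": 0.0},
])

```text
time: 38.23
tcp_pos: [0.6121, -0.4007, 0.12]
tcp_rot: [-3.13, -0.259, 0.003]
ft_force: [0.8, 0.5, -1.3]
finger_gap: 0.0077
```

Emit:
carry_out([
  {"gripper": -1,"tx": 0.5,"ty": -3.8,"tz": 0.0,"wx": 0,"wy": 0,"wz": -5.5},
  {"gripper": -1,"tx": 0.8,"ty": -3.8,"tz": 0.0,"wx": 0,"wy": 0,"wz": -5.5},
  {"gripper": -1,"tx": 1.2,"ty": -3.7,"tz": 0.0,"wx": 0,"wy": 0,"wz": -5.5},
  {"gripper": -1,"tx": 1.6,"ty": -3.6,"tz": 0.0,"wx": 0,"wy": 0,"wz": -5.6},
  {"gripper": -1,"tx": 1.9,"ty": -3.3,"tz": 0.0,"wx": 0,"wy": 0,"wz": -5.5},
  {"gripper": -1,"tx": 2.2,"ty": -3.2,"tz": 0.0,"wx": 0,"wy": 0,"wz": -5.5},
  {"gripper": -1,"tx": 2.5,"ty": -3.0,"tz": 0.0,"wx": 0,"wy": 0,"wz": -5.5},
  {"gripper": -1,"tx": 2.7,"ty": -2.7,"tz": 0.0,"wx": 0,"wy": 0,"wz": -5.5},
])

```text
time: 38.9
tcp_pos: [0.5987, -0.0897, 0.1195]
tcp_rot: [-2.8, -1.422, 0.001]
ft_force: [0.6, 0.1, -2.2]
finger_gap: 0.0078
```

Emit:
carry_out([
  {"gripper": -1,"tx": 3.1,"ty": -2.4,"tz": 0.0,"wx": 0,"wy": 0,"wz": -5.5},
  {"gripper": -1,"tx": 3.2,"ty": -2.2,"tz": 0.0,"wx": 0,"wy": 0,"wz": -5.5},
  {"gripper": -1,"tx": 3.4,"ty": -1.8,"tz": 0.0,"wx": 0,"wy": 0,"wz": -5.6},
  {"gripper": -1,"tx": 3.6,"ty": -1.4,"tz": 0.0,"wx": 0,"wy": 0,"wz": -5.5},
  {"gripper": -1,"tx": 3.7,"ty": -1.1,"tz": 0.0,"wx": 0,"wy": 0,"wz": -5.5},
  {"gripper": -1,"tx": 3.81,"ty": -0.8,"tz": 0.0,"wx": 0,"wy": 0,"wz": -5.5},
  {"gripper": -1,"tx": 0,"ty": 0,"tz": 0,"wx": 0,"wy": 0,"wz": 0},
  {"gripper": -1,"tx": 0,"ty": 0,"tz": 0,"wx": 0,"wy": 0,"wz": 0},
])

```text
time: 39.57
tcp_pos: [0.5889, 0.1443, 0.1193]
tcp_rot: [-2.277, -2.162, 0.0]
ft_force: [0.9, -1.5, -1.8]
finger_gap: 0.0075
```

Emit:
carry_out([
  {"gripper": -1,"tx": 0,"ty": 0,"tz": 0,"wx": 0,"wy": 0,"wz": 0},
  {"gripper": -1,"tx": 0,"ty": 0,"tz": 0,"wx": 0,"wy": 0,"wz": 0},
  {"gripper": -1,"tx": 0,"ty": 0,"tz": 0,"wx": 0,"wy": 0,"wz": 0},
  {"gripper": -1,"tx": 0,"ty": 0,"tz": 0,"wx": 0,"wy": 0,"wz": 0},
  {"gripper": -1,"tx": 0,"ty": 0,"tz": 0,"wx": 0,"wy": 0,"wz": 0},
])

```text
time: 39.98
tcp_pos: [0.5901, 0.1395, 0.12]
tcp_rot: [2.287, 2.154, -0.0]
ft_force: [0.4, 0.7, -2.2]
finger_gap: 0.0078
```

Run:
```python
from h import *
wview("v_w",[(T2([*rk(.023,-.047),np.radians(RY+180)],U),.153),(T2([*rk(-.023,-.010),np.radians(RY)],U),.056),(T2([*rk(.023,.027),np.radians(RY+180)],U),.056)])
```

```text
t 39.98 pos [0.5901 0.1395 0.12  ] yaz -3.43 cmd [0.59   0.1407 0.12  ] -3.3 F [ 0.4  0.7 -2.2] gap 0.0078
```

View pics/v_w.png

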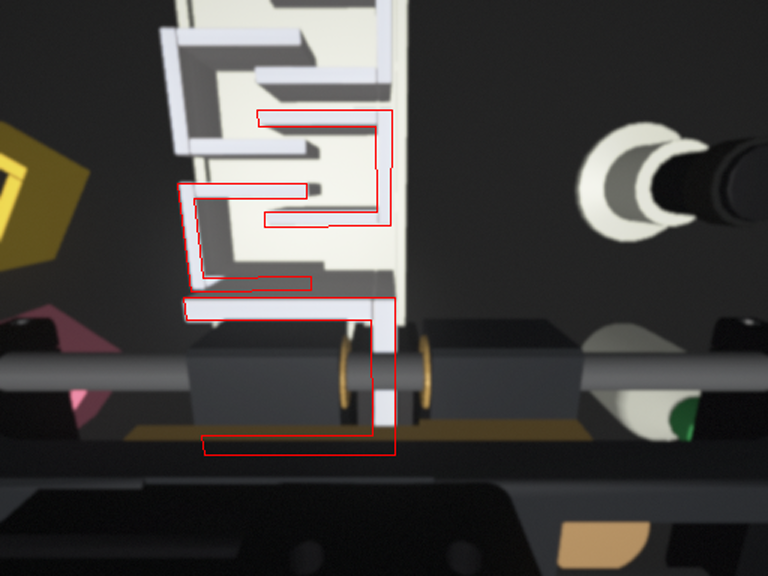

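Emit:
carry_out([
  {"gripper": -1,"tx": 0,"ty": 0,"tz": 3.0,"wx": 0,"wy": 0,"wz": 0},
  {"gripper": -1,"tx": 0,"ty": 0,"tz": 2.8,"wx": 0,"wy": 0,"wz": 0},
  {"gripper": -1,"tx": 0,"ty": 0,"tz": 2.5,"wx": 0,"wy": 0,"wz": 0},
  {"gripper": -1,"tx": 0,"ty": 0,"tz": 1.2,"wx": 0,"wy": 0,"wz": 0},
  {"gripper": -1,"tx": 0,"ty": 0,"tz": 0.2,"wx": 0,"wy": 0,"wz": 0},
  {"gripper": -1,"tx": 0,"ty": 0,"tz": 0.3,"wx": 0,"wy": 0,"wz": 0},
  {"gripper": -1,"tx": 0,"ty": 0,"tz": 0,"wx": 0,"wy": 0,"wz": 0},
  {"gripper": -1,"tx": 0,"ty": 0,"tz": 0,"wx": 0,"wy": 0,"wz": 0},
])

```text
time: 40.7
tcp_pos: [0.5911, 0.1408, 0.0213]
tcp_rot: [2.284, 2.155, 0.004]
ft_force: [-0.2, -0.1, -0.7]
finger_gap: 0.0078
```

Emit:
carry_out([
  {"gripper": -1,"tx": 0,"ty": 0,"tz": 0,"wx": 0,"wy": 0,"wz": 0},
  {"gripper": -1,"tx": 0,"ty": 0,"tz": 0,"wx": 0,"wy": 0,"wz": 0},
  {"gripper": -0.3,"tx": 0,"ty": 0,"tz": 0,"wx": 0,"wy": 0,"wz": 0},
  {"gripper": -0.3,"tx": 0,"ty": 0,"tz": 0,"wx": 0,"wy": 0,"wz": 0},
  {"gripper": -0.3,"tx": 0,"ty": 0,"tz": 0,"wx": 0,"wy": 0,"wz": 0},
  {"gripper": -0.3,"tx": 0,"ty": 0,"tz": 0,"wx": 0,"wy": 0,"wz": 0},
  {"gripper": -0.3,"tx": 0,"ty": 0,"tz": 0,"wx": 0,"wy": 0,"wz": 0},
])

```text
time: 41.28
tcp_pos: [0.5901, 0.1407, 0.0201]
tcp_rot: [2.285, 2.156, 0.001]
ft_force: [0.1, 0.2, 0.2]
finger_gap: 0.0281
```

Emit:
carry_out([
  {"gripper": -0.3,"tx": 0.0,"ty": 0.0,"tz": -2.5,"wx": 0,"wy": 0,"wz": 0.0},
  {"gripper": -0.3,"tx": 0.0,"ty": 0.0,"tz": -2.5,"wx": 0,"wy": 0,"wz": 0.0},
  {"gripper": -0.3,"tx": 0.0,"ty": 0.0,"tz": -2.5,"wx": 0,"wy": 0,"wz": 0.0},
  {"gripper": 0,"tx": 0.0,"ty": 0.0,"tz": -2.5,"wx": 0,"wy": 0,"wz": 0.0},
  {"gripper": 0,"tx": 0,"ty": 0,"tz": 0,"wx": 0,"wy": 0,"wz": 0},
  {"gripper": 0,"tx": 0,"ty": 0,"tz": 0,"wx": 0,"wy": 0,"wz": 0},
  {"gripper": 0,"tx": 0,"ty": 0,"tz": 0,"wx": 0,"wy": 0,"wz": 0},
])

```text
time: 41.87
tcp_pos: [0.5894, 0.1406, 0.1194]
tcp_rot: [-2.284, -2.156, 0.001]
ft_force: [-0.0, -0.6, -0.3]
finger_gap: 0.0422
```

Run:
```python
from h import *
wview("x_w",[(T2([*rk(.023,-.047),np.radians(RY+180)],U),.056),(T2([*rk(-.023,-.010),np.radians(RY)],U),.056),(T2([*rk(.023,.027),np.radians(RY+180)],U),.056)])
t=cams.snapshot("top"); save(t["image"],"x_t",(100,80,440,300),2.3)
p,a=getcmd()
go([p[0],p[1],.20],None,0,n=2,commit=True)
go([.5499,.3834,.20],85.0,0,settle=5)
```

```text
t 41.87 pos [0.5894 0.1406 0.1194] yaz -3.32 cmd [0.59   0.1407 0.12  ] -3.3 F [-0.  -0.6 -0.3] gap 0.0422
[{"gripper": 0, "tx": 0.0, "ty": 0.0, "tz": -4.0, "wx": 0, "wy": 0, "wz": 0.0}, {"gripper": 0, "tx": 0.0, "ty": 0.0, "tz": -4.0, "wx": 0, "wy": 0, "wz": 0.0}]
[{"gripper": 0, "tx": 1.8, "ty": -0.4, "tz": 0.0, "wx": 0, "wy": 0, "wz": -6.8}, {"gripper": 0, "tx": 1.9, "ty": -0.2, "tz": 0.0, "wx": 0, "wy": 0, "wz": -6.8}, {"gripper": 0, "tx": 1.9, "ty": 0.0, "tz": 0.0, "wx": 0, "wy": 0, "wz": -6.8}, {"gripper": 0, "tx": 1.9, "ty": 0.3, "tz": 0.0, "wx": 0, "wy": 0, "wz": -6.8}, {"gripper": 0, "tx": 1.8, "ty": 0.5, "tz": 0.0, "wx": 0, "wy": 0, "wz": -6.8}, {"gripper": 0, "tx": 1.8, "ty": 0.7, "tz": 0.0, "wx": 0, "wy": 0, "wz": -6.7}, {"gripper": 0, "tx": 1.7, "ty": 0.8, "tz": 0.0, "wx": 0, "wy": 0, "wz": -6.8}, {"gripper": 0, "tx": 1.5, "ty": 1.1, "tz": 0.0, "wx": 0, "wy": 0, "wz": -6.8}]
[{"gripper": 0, "tx": 1.4, "ty": 1.3, "tz": 0.0, "wx": 0, "wy": 0, "wz": -6.8}, {"gripper": 0, "tx": 1.3, "ty": 1.4, "tz": 0.0, "wx": 0, "wy": 0, "wz": -6.8}, {"gripper": 0, "tx": 1.1, "ty": 1.6, "tz": 0.0, "wx": 0, "wy": 0, "wz": -6.8}, {"gripper": 0, "tx": 0.9, "ty": 1.6, "tz": 0.0, "wx": 0, "wy": 0, "wz": -6.8}, {"gripper": 0, "tx": 0.65, "ty": 1.78, "tz": 0.0, "wx": 0, "wy": 0, "wz": -6.8}, {"gripper": 0, "tx": 0, "ty": 0, "tz": 0, "wx": 0, "wy": 0, "wz": 0}, {"gripper": 0, "tx": 0, "ty": 0, "tz": 0, "wx": 0, "wy": 0, "wz": 0}, {"gripper": 0, "tx": 0, "ty": 0, "tz": 0, "wx": 0, "wy": 0, "wz": 0}]
[{"gripper": 0, "tx": 0, "ty": 0, "tz": 0, "wx": 0, "wy": 0, "wz": 0}, {"gripper": 0, "tx": 0, "ty": 0, "tz": 0, "wx": 0, "wy": 0, "wz": 0}]
```

View pics/x_w.png

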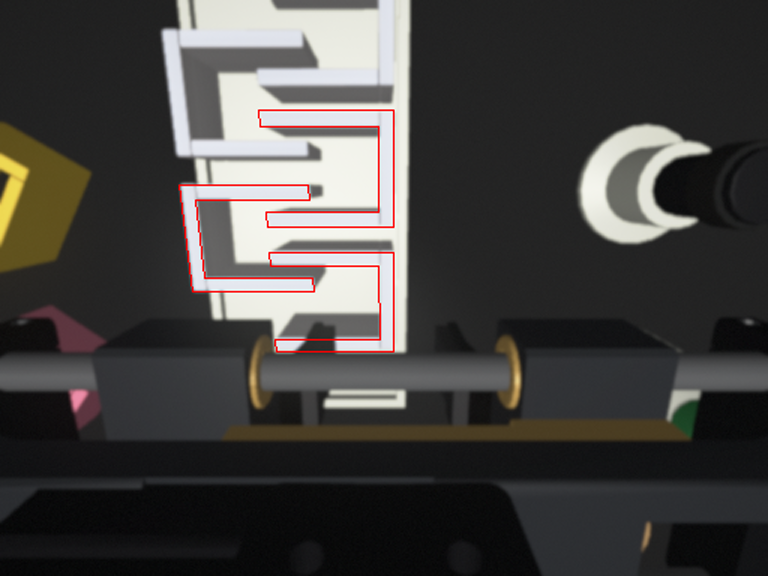

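View pics/x_t.png

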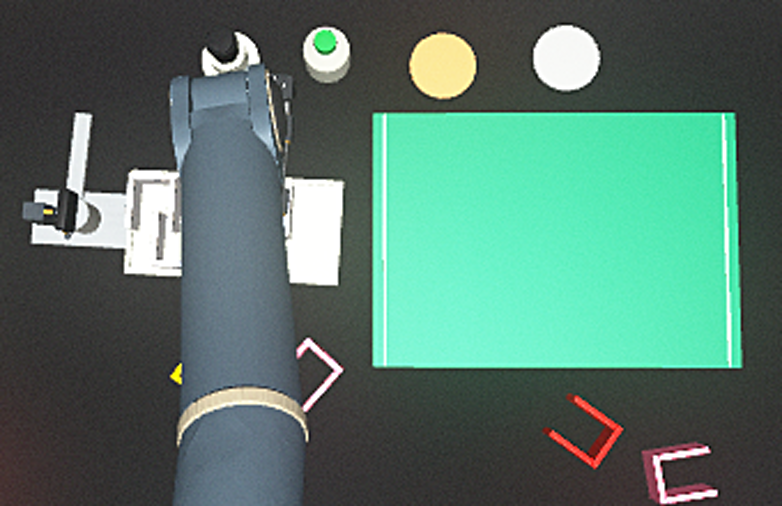

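Emit:
carry_out([
  {"gripper": 0,"tx": 0.0,"ty": 0.0,"tz": -4.0,"wx": 0,"wy": 0,"wz": 0.0},
  {"gripper": 0,"tx": 0.0,"ty": 0.0,"tz": -4.0,"wx": 0,"wy": 0,"wz": 0.0},
])

```text
time: 42.13
tcp_pos: [0.5874, 0.1401, 0.1969]
tcp_rot: [-2.282, -2.154, 0.013]
ft_force: [0.9, 0.3, 0.2]
finger_gap: 0.0436
```

Emit:
carry_out([
  {"gripper": 0,"tx": 1.8,"ty": -0.4,"tz": 0.0,"wx": 0,"wy": 0,"wz": -6.8},
  {"gripper": 0,"tx": 1.9,"ty": -0.2,"tz": 0.0,"wx": 0,"wy": 0,"wz": -6.8},
  {"gripper": 0,"tx": 1.9,"ty": 0.0,"tz": 0.0,"wx": 0,"wy": 0,"wz": -6.8},
  {"gripper": 0,"tx": 1.9,"ty": 0.3,"tz": 0.0,"wx": 0,"wy": 0,"wz": -6.8},
  {"gripper": 0,"tx": 1.8,"ty": 0.5,"tz": 0.0,"wx": 0,"wy": 0,"wz": -6.8},
  {"gripper": 0,"tx": 1.8,"ty": 0.7,"tz": 0.0,"wx": 0,"wy": 0,"wz": -6.7},
  {"gripper": 0,"tx": 1.7,"ty": 0.8,"tz": 0.0,"wx": 0,"wy": 0,"wz": -6.8},
  {"gripper": 0,"tx": 1.5,"ty": 1.1,"tz": 0.0,"wx": 0,"wy": 0,"wz": -6.8},
])

```text
time: 42.8
tcp_pos: [0.5644, 0.2903, 0.1984]
tcp_rot: [-1.04, -2.962, 0.003]
ft_force: [1.1, -0.8, 0.0]
finger_gap: 0.0436
```

Emit:
carry_out([
  {"gripper": 0,"tx": 1.4,"ty": 1.3,"tz": 0.0,"wx": 0,"wy": 0,"wz": -6.8},
  {"gripper": 0,"tx": 1.3,"ty": 1.4,"tz": 0.0,"wx": 0,"wy": 0,"wz": -6.8},
  {"gripper": 0,"tx": 1.1,"ty": 1.6,"tz": 0.0,"wx": 0,"wy": 0,"wz": -6.8},
  {"gripper": 0,"tx": 0.9,"ty": 1.6,"tz": 0.0,"wx": 0,"wy": 0,"wz": -6.8},
  {"gripper": 0,"tx": 0.65,"ty": 1.78,"tz": 0.0,"wx": 0,"wy": 0,"wz": -6.8},
  {"gripper": 0,"tx": 0,"ty": 0,"tz": 0,"wx": 0,"wy": 0,"wz": 0},
  {"gripper": 0,"tx": 0,"ty": 0,"tz": 0,"wx": 0,"wy": 0,"wz": 0},
  {"gripper": 0,"tx": 0,"ty": 0,"tz": 0,"wx": 0,"wy": 0,"wz": 0},
])

```text
time: 43.47
tcp_pos: [0.5503, 0.3816, 0.1989]
tcp_rot: [-0.143, -3.137, 0.004]
ft_force: [0.3, 0.4, -0.1]
finger_gap: 0.0437
```

Emit:
carry_out([
  {"gripper": 0,"tx": 0,"ty": 0,"tz": 0,"wx": 0,"wy": 0,"wz": 0},
  {"gripper": 0,"tx": 0,"ty": 0,"tz": 0,"wx": 0,"wy": 0,"wz": 0},
  {"gripper": 0,"tx": 0,"ty": 0,"tz": 0,"wx": 0,"wy": 0,"wz": 0},
])

```text
time: 43.72
tcp_pos: [0.5504, 0.3822, 0.2]
tcp_rot: [0.141, 3.138, -0.001]
ft_force: [0.4, 0.3, 0.1]
finger_gap: 0.044
```

Run:
```python
from h import *
pc=np.array([.5499,.3834]); a=np.radians(-5.5); u=np.array([np.cos(a),np.sin(a)]); v=np.array([-u[1],u[0]])
B=np.array([pc+u*.025*i+v*.007*j for i,j in((1,1),(1,-1),(-1,-1),(-1,1))])
wview("y_w",[(B,.114)])
t=cams.snapshot("top"); im=t["image"].copy()
rows=[(1,.101),(-1,.064),(1,.027),(-1,-.010),(1,-.047)]
save(im,"y_t0",(140,130,260,220),6)
for s_,y in rows: overlay(t,im,T2([*rk(.023*s_,y),np.radians(RY+(180 if s_>0 else 0))],U),.056,(0,0,255))
save(im,"y_t",(140,130,260,220),6)
```

```text
t 43.72 pos [0.5504 0.3822 0.2   ] yaz 84.85 cmd [0.5499 0.3834 0.2   ] 85.0 F [0.4 0.3 0.1] gap 0.044
```

View pics/y_w.png

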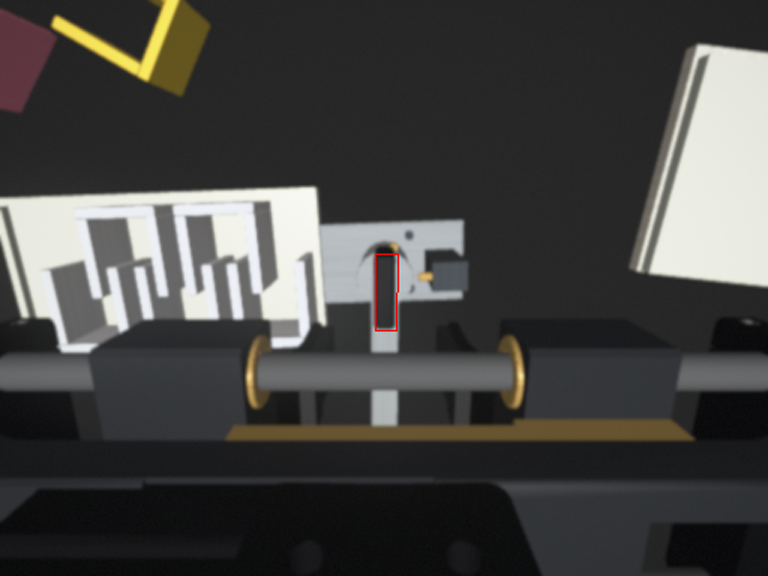

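View pics/y_t.png

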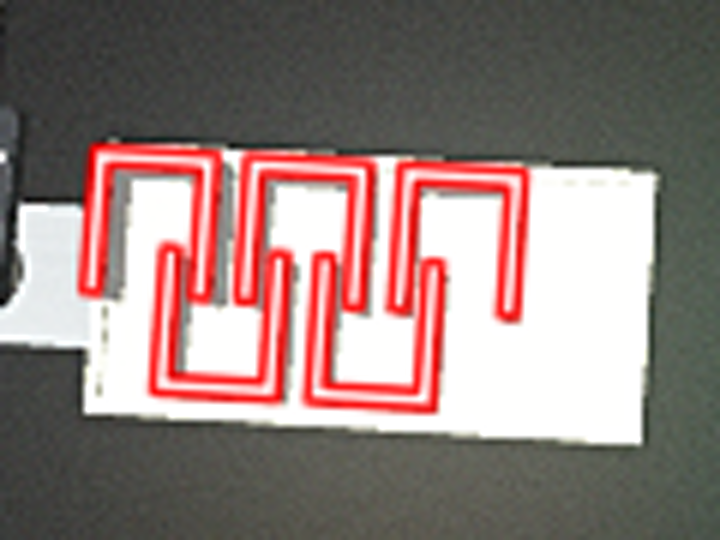

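View pics/y_t0.png

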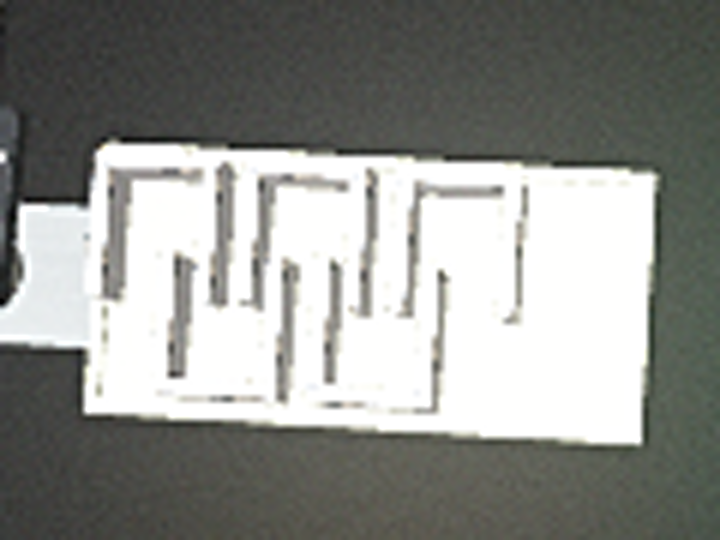

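Emit:
carry_out([
  {"gripper": 0,"tx": 0,"ty": 0,"tz": 3.2,"wx": 0,"wy": 0,"wz": 0},
  {"gripper": 0,"tx": 0,"ty": 0,"tz": 3.2,"wx": 0,"wy": 0,"wz": 0},
  {"gripper": 0,"tx": 0,"ty": 0,"tz": 3.0,"wx": 0,"wy": 0,"wz": 0},
  {"gripper": 0,"tx": 0,"ty": 0,"tz": 2.3,"wx": 0,"wy": 0,"wz": 0},
  {"gripper": 0,"tx": 0,"ty": 0,"tz": 0,"wx": 0,"wy": 0,"wz": 0},
  {"gripper": 0,"tx": 0,"ty": 0,"tz": 0,"wx": 0,"wy": 0,"wz": 0},
  {"gripper": 0,"tx": 0,"ty": 0,"tz": 0,"wx": 0,"wy": 0,"wz": 0},
  {"gripper": -1,"tx": 0,"ty": 0,"tz": 0,"wx": 0,"wy": 0,"wz": 0},
], force=50)

```text
time: 44.48
tcp_pos: [0.5513, 0.3843, 0.0854]
tcp_rot: [0.138, 3.135, 0.004]
ft_force: [-0.4, 0.1, 0.2]
finger_gap: 0.0414
```

Emit:
carry_out([
  {"gripper": -1,"tx": 0,"ty": 0,"tz": 0,"wx": 0,"wy": 0,"wz": 0},
  {"gripper": -1,"tx": 0,"ty": 0,"tz": 0,"wx": 0,"wy": 0,"wz": 0},
  {"gripper": -1,"tx": 0,"ty": 0,"tz": 0,"wx": 0,"wy": 0,"wz": 0},
  {"gripper": -1,"tx": 0,"ty": 0,"tz": 0,"wx": 0,"wy": 0,"wz": 0},
  {"gripper": -1,"tx": 0,"ty": 0,"tz": 0,"wx": 0,"wy": 0,"wz": 0},
  {"gripper": -1,"tx": 0,"ty": 0,"tz": 0,"wx": 0,"wy": 0,"wz": 0},
  {"gripper": -1,"tx": 0,"ty": 0,"tz": 0,"wx": 0,"wy": 0,"wz": 0},
])

```text
time: 45.07
tcp_pos: [0.5501, 0.3821, 0.0833]
tcp_rot: [-0.139, -3.138, 0.003]
ft_force: [-2.0, -4.2, 4.9]
finger_gap: 0.0135
```

Gripped. Turning clockwise, 86° in total.

Emit:
carry_out([
  {"gripper": -1,"tx": 0,"ty": 0,"tz": 0,"wx": 0,"wy": 0,"wz": 4},
  {"gripper": -1,"tx": 0,"ty": 0,"tz": 0,"wx": 0,"wy": 0,"wz": 6},
  {"gripper": -1,"tx": 0,"ty": 0,"tz": 0,"wx": 0,"wy": 0,"wz": 6},
  {"gripper": -1,"tx": 0,"ty": 0,"tz": 0,"wx": 0,"wy": 0,"wz": 6},
  {"gripper": -1,"tx": 0,"ty": 0,"tz": 0,"wx": 0,"wy": 0,"wz": 6},
  {"gripper": -1,"tx": 0,"ty": 0,"tz": 0,"wx": 0,"wy": 0,"wz": 6},
  {"gripper": -1,"tx": 0,"ty": 0,"tz": 0,"wx": 0,"wy": 0,"wz": 6},
  {"gripper": -1,"tx": 0,"ty": 0,"tz": 0,"wx": 0,"wy": 0,"wz": 6},
])

```text
time: 45.73
tcp_pos: [0.5501, 0.3821, 0.0833]
tcp_rot: [1.361, 2.831, -0.003]
ft_force: [-0.7, -4.5, 4.9]
finger_gap: 0.0134
```

Emit:
carry_out([
  {"gripper": -1,"tx": 0,"ty": 0,"tz": 0,"wx": 0,"wy": 0,"wz": 6},
  {"gripper": -1,"tx": 0,"ty": 0,"tz": 0,"wx": 0,"wy": 0,"wz": 6},
  {"gripper": -1,"tx": 0,"ty": 0,"tz": 0,"wx": 0,"wy": 0,"wz": 6},
  {"gripper": -1,"tx": 0,"ty": 0,"tz": 0,"wx": 0,"wy": 0,"wz": 6},
  {"gripper": -1,"tx": 0,"ty": 0,"tz": 0,"wx": 0,"wy": 0,"wz": 6},
  {"gripper": -1,"tx": 0,"ty": 0,"tz": 0,"wx": 0,"wy": 0,"wz": 6},
  {"gripper": -1,"tx": 0,"ty": 0,"tz": 0,"wx": 0,"wy": 0,"wz": 4},
  {"gripper": -1,"tx": 0,"ty": 0,"tz": 0,"wx": 0,"wy": 0,"wz": 0},
])

```text
time: 46.4
tcp_pos: [0.5502, 0.3821, 0.0834]
tcp_rot: [2.244, 2.197, -0.002]
ft_force: [-2.3, -4.2, 5.8]
finger_gap: 0.0139
```

Emit:
carry_out([
  {"gripper": -1,"tx": 0,"ty": 0,"tz": 0,"wx": 0,"wy": 0,"wz": 0},
  {"gripper": -1,"tx": 0,"ty": 0,"tz": 0,"wx": 0,"wy": 0,"wz": 0},
  {"gripper": -1,"tx": 0,"ty": 0,"tz": 0,"wx": 0,"wy": 0,"wz": 0},
  {"gripper": -1,"tx": 0,"ty": 0,"tz": 0,"wx": 0,"wy": 0,"wz": 0},
])

```text
time: 46.73
tcp_pos: [0.5501, 0.3821, 0.0833]
tcp_rot: [2.241, 2.2, -0.002]
ft_force: [-1.8, -4.0, 5.6]
finger_gap: 0.0137
```

Run:
```python
from h import *
plan([.550,.3834,.083],-1.5); o=ctrl.observe(); print(o["ft_force"],o["ft_torque"])
sd=cams.snapshot("side");save(sd["image"],"z_s",(140,80,360,250),3)
```

```text
t 46.73 at [0.5501 0.3821 0.0833] yaz -1.07 tilt 0.09 q7 -0.52 n 1
[{"tx": 0.13, "ty": -0.02, "tz": 0.03, "wz": 0.43}]
[-1.75450371 -3.99905935  5.64667145] [-0.98208184  0.47083093  0.01846473]
```

View pics/z_s.png

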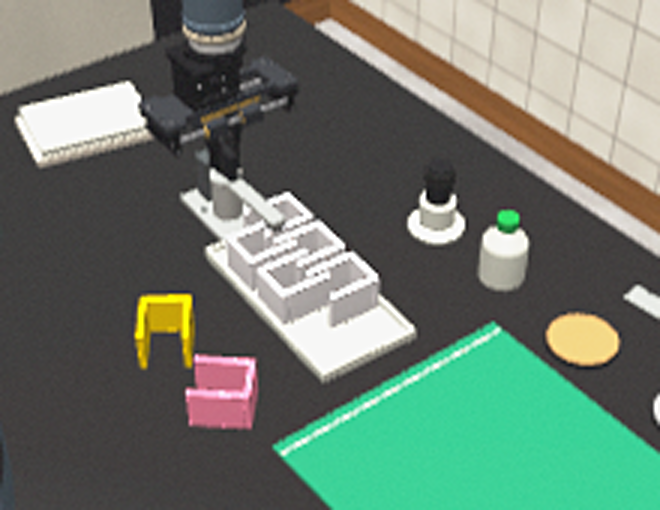

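Emit:
carry_out([
  {"gripper": 0,"tx": 0,"ty": 0,"tz": 0,"wx": 0,"wy": 0,"wz": 0},
  {"gripper": 0,"tx": 0,"ty": 0,"tz": 0,"wx": 0,"wy": 0,"wz": 0},
  {"gripper": 0,"tx": 0,"ty": 0,"tz": 0,"wx": 0,"wy": 0,"wz": 0},
  {"gripper": 0,"tx": 0,"ty": 0,"tz": 0,"wx": 0,"wy": 0,"wz": 0},
  {"gripper": 0,"tx": 0,"ty": 0,"tz": 0,"wx": 0,"wy": 0,"wz": 0},
  {"gripper": 0,"tx": 0,"ty": 0,"tz": -2,"wx": 0,"wy": 0,"wz": 0},
  {"gripper": 0,"tx": 0,"ty": 0,"tz": -3,"wx": 0,"wy": 0,"wz": 0},
  {"gripper": 0,"tx": 0,"ty": 0,"tz": -3.5,"wx": 0,"wy": 0,"wz": 0},
])

```text
time: 47.45
tcp_pos: [0.5486, 0.3828, 0.1667]
tcp_rot: [-2.241, -2.201, 0.007]
ft_force: [0.2, -0.6, 0.1]
finger_gap: 0.0429
```

Emit:
carry_out([
  {"gripper": 0,"tx": 0,"ty": 0,"tz": -3.5,"wx": 0,"wy": 0,"wz": 0},
  {"gripper": 0,"tx": 3.5,"ty": 0,"tz": -2,"wx": 0,"wy": 0,"wz": 0},
  {"gripper": 0,"tx": 3.5,"ty": 0,"tz": 0,"wx": 0,"wy": 0,"wz": 0},
  {"gripper": 0,"tx": 3.5,"ty": 0,"tz": 0,"wx": 0,"wy": 0,"wz": 0},
  {"gripper": 0,"tx": 3.5,"ty": 0,"tz": 0,"wx": 0,"wy": 0,"wz": 0},
  {"gripper": 0,"tx": 0,"ty": 0,"tz": 0,"wx": 0,"wy": 0,"wz": 0},
  {"gripper": 0,"tx": 0,"ty": 0,"tz": 0,"wx": 0,"wy": 0,"wz": 0},
  {"gripper": 0,"tx": 0,"ty": 0,"tz": 0,"wx": 0,"wy": 0,"wz": 0},
])

```text
time: 48.12
tcp_pos: [0.5526, 0.5228, 0.2223]
tcp_rot: [2.241, 2.201, -0.002]
ft_force: [0.3, -0.4, -0.8]
finger_gap: 0.0436
```

Run:
```python
from h import *
t=cams.snapshot("top"); sd=cams.snapshot("side"); print(state()[1],state()[0]["time"])
save(t["image"],"zz_t",(110,80,430,300),2.4); save(t["image"],"zz_t2",(105,130,260,220),5); save(sd["image"],"zz_s",(140,80,360,250),3)
```

```text
[0.55339433 0.5215422  0.2230721 ] 48.2167
```

View pics/zz_t.png

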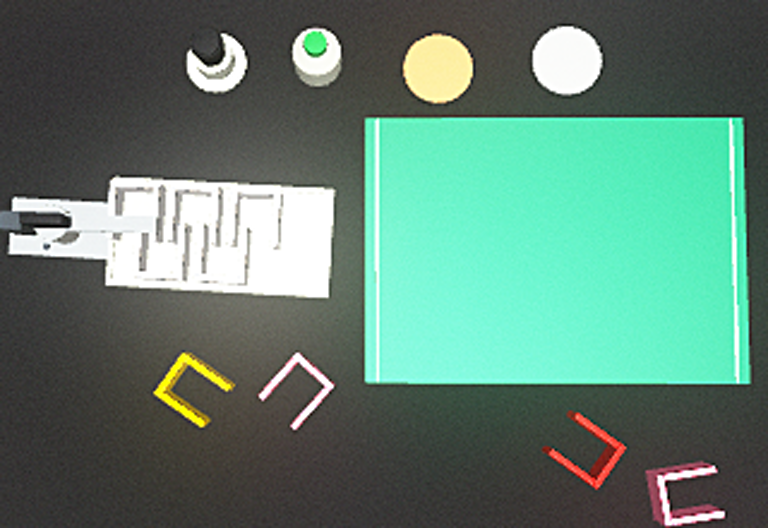

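View pics/zz_t2.png

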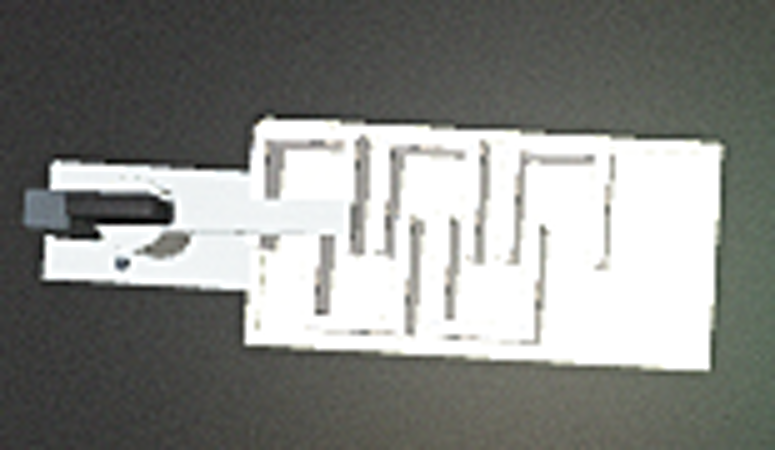

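View pics/zz_s.png

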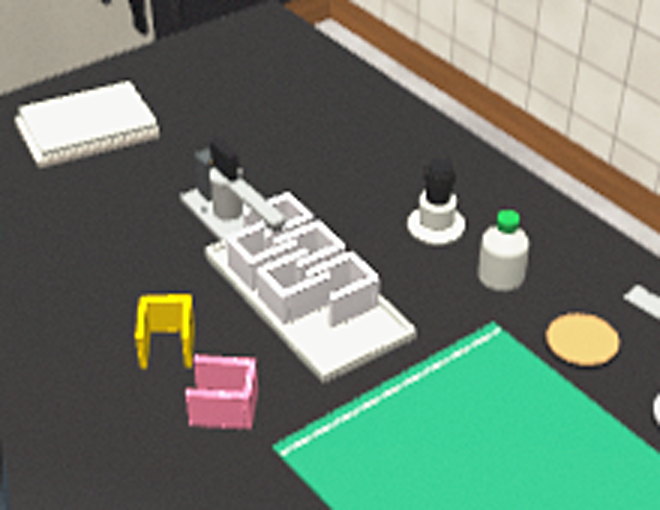

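Run:
```python
from h import *
t=cams.snapshot("top")
pc=rk(0,.193); tip=ray(t,[174.9,173.6],.072)[:2]; d=tip-pc
print("theta",np.radians(RY)-np.arctan2(d[1],d[0]),np.hypot(*d))
print(ctrl.observe()["joint_vel"].round(3)); print(ctrl.hand_in())
```

```text
theta 1.5457226787304699 0.12645946034172018
[ 0.001 -0.003 -0.003 -0.003 -0.005  0.002  0.   ]
the job is handed in; nothing more can be done
None
```

The job is done and handed in at about 48 s of the 210 s allowed, with all five channels in the tray. The hand-in reports no verdict.

**What I did:** I swung the clamp open to about 0.04 rad. I then stood the five channels in one interlocked row at 37 mm pitch, backs alternately to the +x and -x sides. The first was pushed towards the post end of the tray until I felt contact (about 3 to 5 N). Finally I turned the clamp back over the row past its detent and drew the gripper clear.

**Last checks:**
- **Row:** in the top and side pictures each channel stands on its end with a leg inside its neighbour's mouth, and the green mat is empty.
- **Clamp:** after release the arm tip measured about 1.55 rad, above the 1.49 rad rest position. The reading while it was still gripped gave about 1.53 rad.
- **Other things:** the discs, bottle, loupe and coloured look-alikes show no visible movement.
- **Forces:** the forces reported after each move stayed under about 8 N. I saw no sign of any channel being knocked aside.

**One mismatch:** the first channel met the end wall about 1.6 mm earlier than my rack fit predicted. That is within the calibration error, and I relied on the felt contact rather than the prediction.

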